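# Put the loose model atoms away with the scoop

### The arm

A 6-joint arm with a two-finger parallel gripper is mounted at the origin on the work surface. World frame = base frame: x ahead of the robot, y to its left, z up, the work surface at z = 0. Lengths are in m, angles in rad, forces in N, time in s.
With the tool pointing down it reaches from about 0.35 to 0.975 m from the base axis. Payload 4.9 kg.
Tool frame: the origin (TCP) lies midway between the tips of the shut fingers; the grasp point (between the pads) lies 19 mm behind it; z points along the fingers, y is the direction in which the jaws open and shut (so a half turn about z gives the same grasp; the last joint's range is limited). The gripper opens to 85 mm and grips with 20 to 120 N. Pads are 22 mm wide; open, the fingers measure 114 mm over their backs; the gripper's body (76 mm by 85 mm) begins 54 mm behind the grasp point. The pads swing forward as they close: fully open they stand 13 mm farther back than shut.
Start: joints at [1.175, 0.053, 1.613, -0, 1.476, -0.119], TCP at [0.171, 0.601, 0.231] pointing down, gripper open.
Joint ranges: [-3.01, 3.01], [-1.01, 2.22], [0.06, 2.58], [-1.02, 4.17], [0.09, 2.62], [-3.14, 3.14]. Speed limits (rad/s): [2.57, 2.57, 3.14, 3.14, 3.14, 3.14].

### API

Orientations are given as a rotation vector (axis times angle).
In Python, from station import ctrl gives the robot as it stands.
- The arm moves only by the tool apply_moves, never from a script. Its argument "rows" is a list of rows, each a list of 6 numbers: the shift along the tool's x, y, z in cm, then the turn, a rotation vector about the tool's x, y, z in units of 5 degrees (1.0 is 5 degrees). In form: [[x, y, z, rx, ry, rz], ...]. A call has 1 to 20 rows; each row is the pose to reach, as a shift and turn from the pose measured when the call began, along the tool's axes at that moment; what a row does not reach only later rows make up. A row lasts 1/10 s, in which the tool goes at most 50 mm and 8.59 degrees, less where a joint would pass 70% of its speed; a pose out of reach is approached as far as the arm can. A call with a gripper value outside its range is refused whole. "grip" is the closure, from 0 (fully open) to 1 (shut), set as the call begins (left out, the last holds). The fingers move at their own pace and stop on an object; "squeeze" is the grip in N (left out, the last holds). Time passes only in rows, so rows that repeat a pose let the fingers close. It gives the time, the measured TCP pose, the force and the opening at its end, in the units of the state.
- ctrl.get_obs(): the state, without advancing time (a new reading comes with each control period).
- ctrl.get_image(name): name is "scene" or "top"; returns a dict with "color" (480x640x3 uint8, blue, green, red), "mtx" (3x3 intrinsics, pixels), "D" ([k1, k2, p1, p2, k3] as OpenCV has them; the pictures are not rectified), "rvec" (rotation vector, rad) and "tvec" (3), from world to camera coordinates, as OpenCV has them. Camera axes: x right, y down, z forward; pixel columns grow to the right and rows downward; lengths in m; the calibration is good to about 2 mm. A picture is of the moment at which its call begins. There is no depth.
- ctrl.finish_job(): hands the job in, once; it reports no verdict.
The state is a dict: "t": time; "q": joint angles; "dq": joint speeds; "effort": joint torques, N m; "tool_pos": TCP position; "tool_rot": TCP orientation; "contact_force": force on the tool from outside, world axes, zero at the start; "wrist_torque": the same for the moment, N m; "opening": finger opening in m.
Only numpy, scipy, OpenCV 4.12 (cv2) and the standard library are available. Lean on these libraries where they do the work, as an engineer would, in place of code of your own. Each camera call takes 0.05 s, during which the arm holds its last target.

### The job

Tidy up the molecular-model kit: lift the case's lid fully back until it rests on its stop, then with the scoop, never with the fingers, move every loose ball from the green tray into the case, in as many scoopfuls as it takes. Stand the scoop upright back on the middle of its mat, let the lid down shut, and leave the other glassware, bottles and the finished model where they are.

Things in the scene. Friction and masses are not known exactly. Their poses are not given: they have to be found in the camera images.
- lid (a joint): the case's lid hinge in rad: 0 shut, grows as the lid opens, stop at 1.85. Past vertical (about 1.57) the lid falls back onto the stop by itself; below that it sinks shut by itself, slowly, since the hinge is damped (lid 0.25 kg, no latch, no spring)
- case: fixed grey plastic storage case, an open box 170 (its x) by 230 (its y) by 75 high outside, walls and floor 5 thick, under a lid hinged on its far (+x) top edge. Origin: centre of its underside, z up; yaw varies up to 0.25
- lid_hinge (a point): a point on the hinge axis, middle of the case's far (+x) top edge at height 75; the axis runs along the case's y. The lid is a flat plate 170 by 230 by 8 thick, lying on the rim when shut and reaching from the hinge to the front edge
- lid_tab (a point): grip point on the black upright lifting tab on top of the lid, moving with the lid: 145 from the hinge line towards the front edge, 26 above the lid's top face (34 above the hinge when shut). The tab is 12 thick along the case's y, 26 along x, 42 tall from the lid's top face; pinched across its 12 mm it can pivot between the fingers as the lid swings
- trough: fixed green plastic tray holding the loose balls, 274 by 158 outside. Origin: on the underside, x along the tray, z up. Floor 4 thick, inner width 150 (y), upright walls 4 thick and 39 high, slippery. Inner faces of the end walls at x = -142 and x = +124. It lies roughly across the table, +x end towards the world's +y (yaw 1.3 to 1.85); the balls start in its +x half
- trough_end (a point): middle of the foot of the tray's +x end wall: (124, 0, 4) in the tray's frame, on the floor's top face
- scoop: loose aluminium scoop, 120 g, weight low, standing on its mat. Origin: underside, x to the open nose, z up. Pan 66 wide (y), 62 inside, back wall at x = -40 to -37 (36 high), side walls 30 high ending at x = 30. Floor 2 thick, flat to x = 28, then a lip ramp: crest 4 high at x = 28, down to 2 at the nose, so balls inside sit behind a 2 mm step. Holds 4 balls
- scoop_grip (a point): grip point of the scoop's black handle at (-17, 0, 80) in the scoop's frame: an upright flat grip above the pan, 14 thick along the scoop's x, 44 wide along its y, from z = 55 to 97. Pinch it from above across its 14 mm; it stands on a bridge (top at z = 55) from the back wall, whose rear face, the hindmost part of the scoop, is at x = -47
- scoop_nose (a point): middle of the scoop's front lip, at (40, 0, 1) in the scoop's frame
- mat: the scoop's place: a thin black rubber mat fixed on the table, 120 (x) by 100 (y) by 3 thick. Origin: centre of its underside
- atom1: a loose model atom: a black plastic ball 28 across, 15 g, with small dimples, slippery (friction about 0.2); it rolls on slopes above about 9 degrees. Origin: its centre. Four to eight are present, the others are absent
- atom2: a loose model atom: a black plastic ball 28 across, 15 g, with small dimples, slippery (friction about 0.2); it rolls on slopes above about 9 degrees. Origin: its centre. Four to eight are present, the others are absent
- atom3: a loose model atom: a black plastic ball 28 across, 15 g, with small dimples, slippery (friction about 0.2); it rolls on slopes above about 9 degrees. Origin: its centre. Four to eight are present, the others are absent
- atom4: a loose model atom: a black plastic ball 28 across, 15 g, with small dimples, slippery (friction about 0.2); it rolls on slopes above about 9 degrees. Origin: its centre. Four to eight are present, the others are absent
- atom5: a loose model atom: a black plastic ball 28 across, 15 g, with small dimples, slippery (friction about 0.2); it rolls on slopes above about 9 degrees. Origin: its centre. Four to eight are present, the others are absent
- atom6: a loose model atom: a black plastic ball 28 across, 15 g, with small dimples, slippery (friction about 0.2); it rolls on slopes above about 9 degrees. Origin: its centre. Four to eight are present, the others are absent
- atom7: a loose model atom: a black plastic ball 28 across, 15 g, with small dimples, slippery (friction about 0.2); it rolls on slopes above about 9 degrees. Origin: its centre. Four to eight are present, the others are absent
- atom8: a loose model atom: a black plastic ball 28 across, 15 g, with small dimples, slippery (friction about 0.2); it rolls on slopes above about 9 degrees. Origin: its centre. Four to eight are present, the others are absent
- bottle1: bystander: small white reagent bottle, 36 across, 75 high
- bottle2: bystander: small white reagent bottle, 36 across, 75 high
- beaker: bystander: glass beaker, 56 across, 65 high
- model: bystander: finished triangle model of three 32 mm red balls; origin under one ball
- jar: bystander: amber jar, 52 across, 85 high
Things that resemble listed ones, but are neither listed nor needed, are in the scene too. Leave any yellow look-alike of the atom3 alone.

How it is judged:
On the way, in this order (a step that is already met when the one before it is completed fails the run):
1. the lid rests open on its stop (value of joint lid above 1.78 rad), for 0.3 s.
2. every ball lies in the case (x of atom1 in the frame of case between -0.08 and 0.08 m and y of atom1 in the frame of case between -0.11 and 0.11 m and z of atom1 in the frame of case between 0 and 0.068 m and x of atom2 in the frame of case between -0.08 and 0.08 m and y of atom2 in the frame of case between -0.11 and 0.11 m and z of atom2 in the frame of case between 0 and 0.068 m and x of atom3 in the frame of case between -0.08 and 0.08 m and y of atom3 in the frame of case between -0.11 and 0.11 m and z of atom3 in the frame of case between 0 and 0.068 m and x of atom4 in the frame of case between -0.08 and 0.08 m and y of atom4 in the frame of case between -0.11 and 0.11 m and z of atom4 in the frame of case between 0 and 0.068 m and x of atom5 in the frame of case between -0.08 and 0.08 m and y of atom5 in the frame of case between -0.11 and 0.11 m and z of atom5 in the frame of case between 0 and 0.068 m and x of atom6 in the frame of case between -0.08 and 0.08 m and y of atom6 in the frame of case between -0.11 and 0.11 m and z of atom6 in the frame of case between 0 and 0.068 m and x of atom7 in the frame of case between -0.08 and 0.08 m and y of atom7 in the frame of case between -0.11 and 0.11 m and z of atom7 in the frame of case between 0 and 0.068 m and x of atom8 in the frame of case between -0.08 and 0.08 m and y of atom8 in the frame of case between -0.11 and 0.11 m and z of atom8 in the frame of case between 0 and 0.068 m), for 0.3 s.
At the end, for the whole second after the job is handed in: every ball that is present lies inside the case below its rim; the scoop stands upright (within 7 degrees) and still on its mat, its handle's middle within 45 mm of the mat's centre; the lid is shut (within 0.05 rad) (all of step 2 and horizontal distance between scoop_grip and mat below 0.045 m and angle between scoop's own z axis and vertical below 0.12 rad and height (world z) of scoop below 0.012 m and linear speed of scoop below 0.03 m/s and value of joint lid below 0.05 rad); the robot touches nothing.
It fails at once if the fingers touch a ball (force over 1 N) (contact force between the fingers and atom1 above 1 N or contact force between the fingers and atom2 above 1 N or contact force between the fingers and atom3 above 1 N or contact force between the fingers and atom4 above 1 N or contact force between the fingers and atom5 above 1 N or contact force between the fingers and atom6 above 1 N or contact force between the fingers and atom7 above 1 N or contact force between the fingers and atom8 above 1 N).
It fails at once if a bystander is pushed more than 40 mm from its place (distance of any of bottle1, bottle2, beaker, model, jar from where it was at the start of the episode above 0.04 m).
Of atom1, atom2, atom3, atom4, atom5, atom6, atom7, atom8 only 4 to 8 are there at a start; the rules pass over those that are not, and their reading is None.
At some moment in a run one of scoop may be knocked a few centimetres aside while the robot is not near it.
It also fails if it takes over 210 s, if anything falls off the work surface, if the arm or the gripper's body presses on something with over 40 N, if the wrist force passes 120 N, or if a joint passes its speed limit or range.

## Working session

There is one attempt and no reset: what is moved stays moved. The work goes in short steps, Python scripts to look and compute and a tool call to move; the robot and the scene stay as the last step left them, time stands still between calls to the robot, and variables do not carry over. Pictures are saved under pics/ and viewed, and the job is handed in when it is done.

Besides the shell and the picture viewer there is one more tool, called by a JSON object that holds its "api" and its "payload". apply_moves: Moves the arm, as the interface text tells. Its arguments: {"type":"object","properties":{"rows":{"type":"array","items":{"type":"array","items":{"type":"number"}}},"grip":{"type":"number"},"squeeze":{"type":"number"}},"required":["rows"]}

```bash
ls; mkdir -p pics; python3 - <<'E'
from station import ctrl
import cv2
for n in("scene","top"):
    d=ctrl.get_image(n); cv2.imwrite(f"pics/{n}0.png",d["color"]); print(n,d["mtx"],d["D"],d["rvec"],d["tvec"])
print(ctrl.get_obs())
E
```

```text
pics
scene [[508.2808209    0.         318.78725034]
 [  0.         508.2808209  235.33554223]
 [  0.           0.           1.        ]] [-0.08538385  0.          0.          0.          0.        ] [ 0.85779156  2.46812841 -1.12328142] [ 0.3644757  -0.17856867  1.3030619 ]
top [[555.06622064   0.         319.79299361]
 [  0.         555.06622064 248.36784973]
 [  0.           0.           1.        ]] [-0.15359394  0.          0.          0.          0.        ] [ 2.13552576 -2.09845438  0.20946006] [0.06592668 0.50839658 1.01771167]
{'t': 0.1, 'q': array([ 1.17499166e+00,  5.33393873e-02,  1.61418209e+00, -4.08875378e-05,
        1.47598480e+00, -1.18993037e-01]), 'dq': array([-2.17818650e-06,  3.09958542e-04, -4.16946849e-03,  4.10231054e-04,
        4.02500725e-03, -1.26090829e-05]), 'effort': array([ 2.02594815e-04, -3.94893980e+01, -3.71365106e+01, -4.33298214e-05,
        3.87726977e-03, -1.36389843e-06]), 'tool_pos': array([0.17059067, 0.60067407, 0.23014068]), 'tool_rot': array([-4.33359749e-01, -3.11110622e+00,  2.92273445e-03]), 'contact_force': array([ 0.77727841,  0.24876361, -0.63938087]), 'wrist_torque': array([-0.0025396 ,  0.01320736, -0.05827412]), 'opening': 0.0852020351006971}
```

View pics/scene0.png

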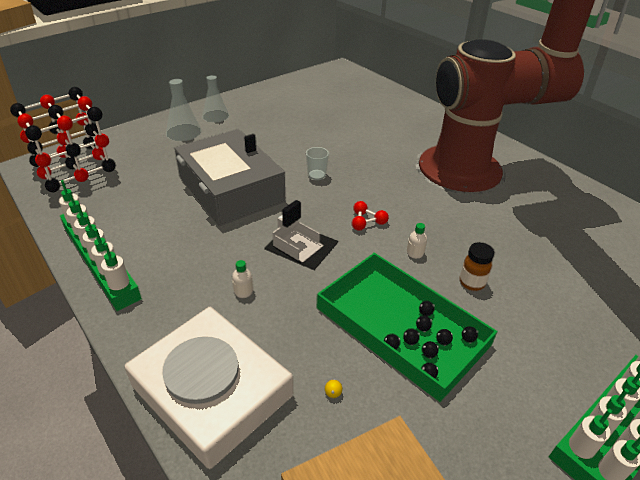

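View pics/top0.png

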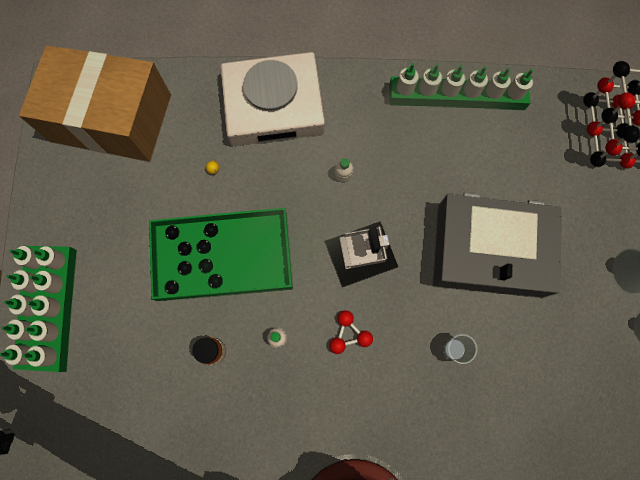

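The scene picture shows a shut case (about 230,170), a scoop on its mat, a tray with black balls and bystanders. The top picture shows the tray (150–290, 210–300) with 8 balls, the scoop at (365,245), the case at (500,245) with its tab at (505,270), and a yellow look-alike at (212,168).

```bash
cat > h.py <<'E'
from station import ctrl
import cv2, numpy as np
from scipy.spatial.transform import Rotation as R
def img(n): return ctrl.get_image(n)
def ray(d,uv):
    uv=np.array(uv,float).reshape(-1,1,2)
    p=cv2.undistortPoints(uv,d["mtx"],d["D"]).reshape(-1,2)
    M=cv2.Rodrigues(np.array(d["rvec"],float))[0]; 
    dirs=np.c_[p,np.ones(len(p))]@M; c=-M.T@np.array(d["tvec"],float)
    return c,dirs
def plane(d,uv,z):
    c,v=ray(d,uv); return c+v*((z-c[2])/v[:,2])[:,None]
def proj(d,P):
    return cv2.projectPoints(np.array(P,float).reshape(-1,3),np.array(d["rvec"]),np.array(d["tvec"]),d["mtx"],d["D"])[0].reshape(-1,2)
def tri(d1,u1,d2,u2):
    c1,v1=ray(d1,u1);c2,v2=ray(d2,u2);v1=v1[0];v2=v2[0]
    s=np.linalg.lstsq(np.c_[v1,-v2],c2-c1,rcond=None)[0]
    a=c1+v1*s[0];b=c2+v2*s[1]; return (a+b)/2,np.linalg.norm(a-b)
def crop(d,name,x0,y0,x1,y1,k):
    c=d["color"][y0:y1,x0:x1]; cv2.imwrite("pics/"+name,cv2.resize(c,None,fx=k,fy=k,interpolation=cv2.INTER_CUBIC))
E
python3 - <<'E'
from h import *
d=img("top"); s=img("scene")
hsv=cv2.cvtColor(d["color"],cv2.COLOR_BGR2HSV)
m=cv2.inRange(hsv,(45,120,40),(80,255,255))
cs=[c for c in cv2.findContours(m,0,2)[0] if cv2.contourArea(c)>5000]
for c in cs:
    r=cv2.minAreaRect(c);print(r); b=cv2.boxPoints(r);print(b); w=plane(d,b,0.041);print(w)
    print(np.linalg.norm(np.diff(w,axis=0),axis=1))
crop(d,"c1.png",140,200,300,310,5)
crop(d,"c2.png",315,210,415,295,7)
crop(d,"c3.png",415,185,575,305,5)
crop(s,"c4.png",250,190,350,280,7)
crop(s,"c5.png",165,120,295,235,6)
E
```

```text
((218.15576171875, 254.213134765625), (81.39163208007812, 141.68841552734375), 84.80557250976562)
[[143.91809 220.09839]
 [285.0246  207.27052]
 [292.39343 288.32788]
 [151.28693 301.15576]]
[[0.56035871 0.42647576 0.041     ]
 [0.59056296 0.14489358 0.041     ]
 [0.430048   0.12597643 0.041     ]
 [0.39913675 0.39907349 0.041     ]]
[0.28319749 0.16162584 0.27484088]
```

View pics/c1.png

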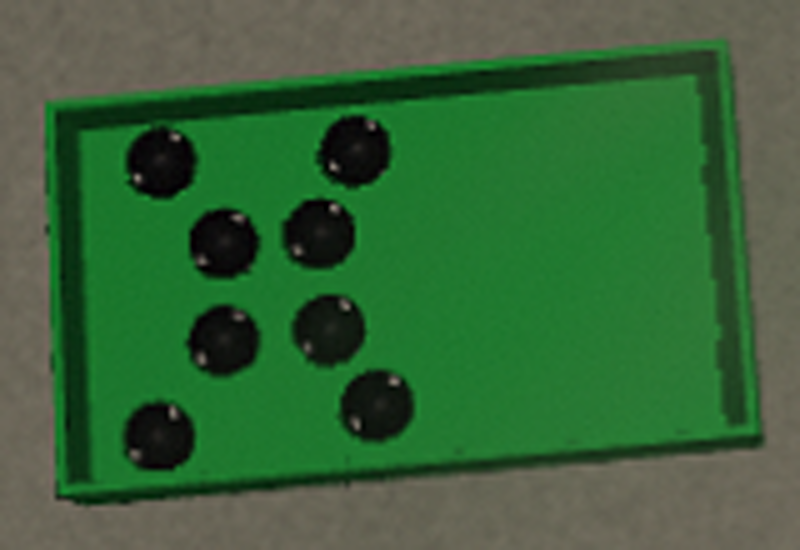

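View pics/c2.png

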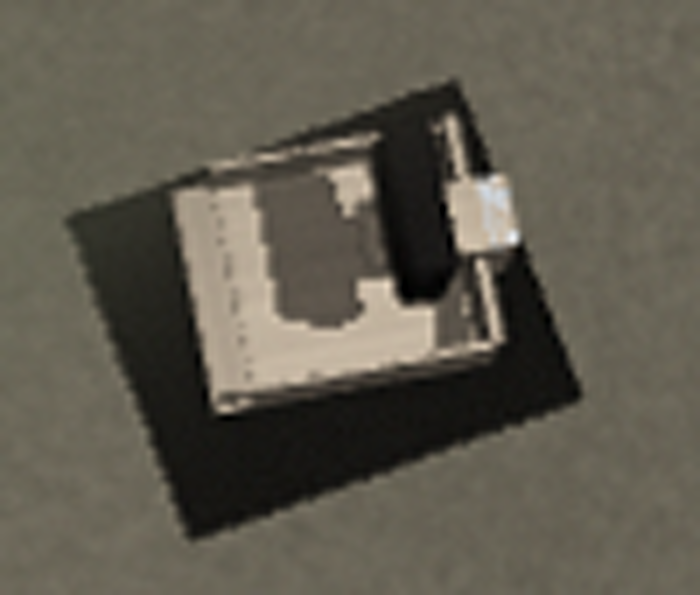

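View pics/c3.png

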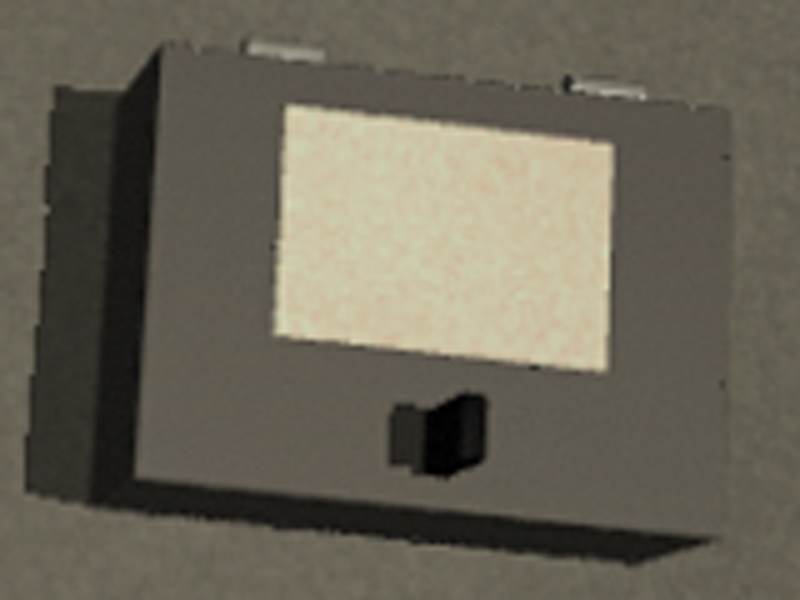

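View pics/c4.png

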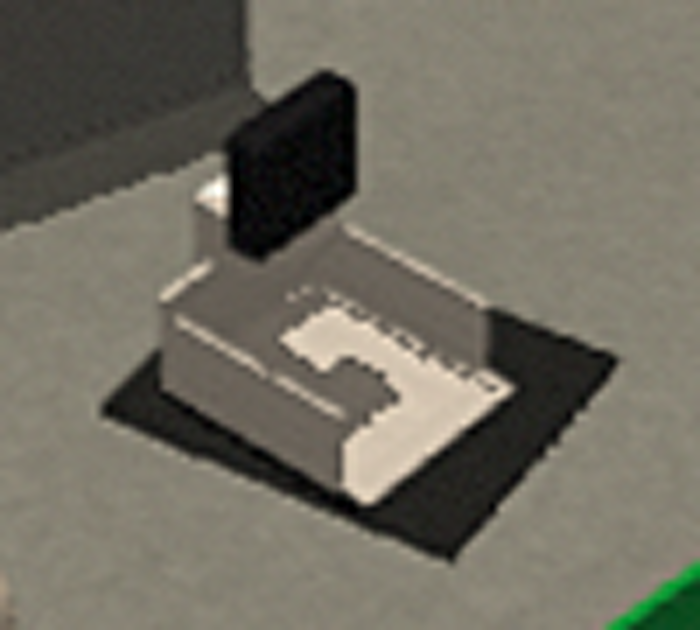

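View pics/c5.png

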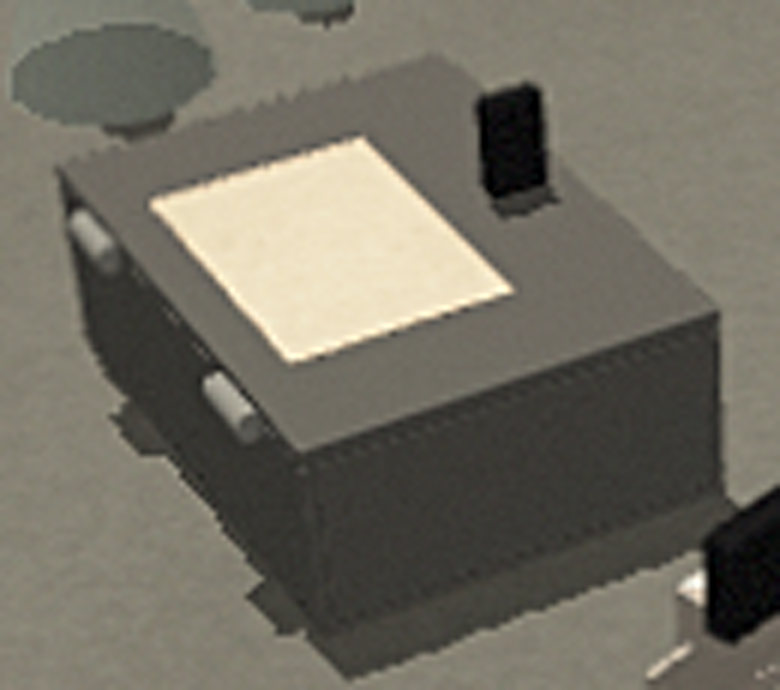

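```bash
python3 - <<'E'
from h import *
np.set_printoptions(precision=4,suppress=True)
d=img("top"); s=img("scene")
def px(pts,k,x0,y0): return (np.array(pts,float)+.5)/k-.5+[x0,y0]
lid=plane(d,px([(163,45),(733,105),(715,540),(135,480)],5,415,185),.083);print("lid",lid)
print(np.linalg.norm(lid-np.roll(lid,-1,0),axis=1))
# scene view lid corners c5
lid2=plane(s,px([(305,450),(60,170),(435,55),(718,315)],6,165,120),.083);print("lid scene FL.. ",lid2)
mat=plane(d,px([(68,217),(455,80),(582,398),(192,538)],7,315,210),.003);print("mat",mat,mat.mean(0),np.linalg.norm(mat-np.roll(mat,-1,0),axis=1))
tr=plane(d,px([(47,103),(727,40),(762,435),(57,487)],5,140,200),.043);print("tray",tr,tr.mean(0),np.linalg.norm(tr-np.roll(tr,-1,0),axis=1))
sc=plane(d,px([(175,187),(215,412)],7,315,210),.005);print("nose",sc)
hb=plane(s,px([(162,302),(345,418),(345,228),(490,305)],7,250,190),[.033]) if 0 else None
c,v=None,None
print("tabtop",tri(d,px([(475,397)],5,415,185),s,px([(510,92)],6,165,120)))
print("handletop",tri(d,px([(412,128)],7,315,210),s,px([(292,105)],7,250,190)))
b=plane(d,px([(161,162),(355,151),(224,243),(319,233),(224,341),(329,330),(159,436),(377,405)],5,140,200),.018);print("balls",b)
E
```

```text
lid [[ 0.6123 -0.1682  0.083 ]
 [ 0.5944 -0.3965  0.083 ]
 [ 0.4231 -0.3771  0.083 ]
 [ 0.4435 -0.1526  0.083 ]]
[0.2289 0.1723 0.2254 0.1695]
lid scene FL..  [[ 0.6122 -0.165   0.083 ]
 [ 0.5948 -0.3864  0.083 ]
 [ 0.4294 -0.3753  0.083 ]
 [ 0.45   -0.1465  0.083 ]]
mat [[ 0.5329  0.0662  0.003 ]
 [ 0.5756 -0.0458  0.003 ]
 [ 0.4825 -0.0819  0.003 ]
 [ 0.4404  0.0295  0.003 ]] [ 0.5078 -0.008   0.003 ] [0.1198 0.0999 0.1191 0.0995]
tray [[0.5598 0.4154 0.043 ]
 [0.5893 0.1448 0.043 ]
 [0.4331 0.1267 0.043 ]
 [0.407  0.3996 0.043 ]] [0.4973 0.2716 0.043 ] [0.2722 0.1573 0.2741 0.1536]
nose [[0.5418 0.0355 0.005 ]
 [0.4764 0.0234 0.005 ]]
tabtop (array([ 0.4653, -0.2648,  0.1292]), np.float64(0.008888022922168169))
handletop (array([ 0.5313, -0.0189,  0.1097]), np.float64(0.010966040751288843))
balls [[0.5421 0.3741 0.018 ]
 [0.5478 0.2949 0.018 ]
 [0.5092 0.3459 0.018 ]
 [0.514  0.3076 0.018 ]
 [0.4695 0.3434 0.018 ]
 [0.4748 0.3013 0.018 ]
 [0.4309 0.3673 0.018 ]
 [0.4452 0.2804 0.018 ]]
```

```bash
cat >> h.py <<'E'
np.set_printoptions(precision=4,suppress=True)
def down(jaw_deg,tilt=0):
    "tool z down, tool y along jaw_deg azimuth; "
    a=np.radians(jaw_deg); y=np.array([np.cos(a),np.sin(a),0]);z=np.array([0,0,-1.]);x=np.cross(y,z)
    return R.from_matrix(np.c_[x,y,z])
def rel(pos,rot,o=None):
    o=o or ctrl.get_obs(); R0=R.from_rotvec(o["tool_rot"])
    sh=R0.inv().apply(np.array(pos)-o["tool_pos"])*100
    tu=np.degrees((R0.inv()*rot).as_rotvec())/5
    return np.r_[sh,tu].round(2)
def ov(d,sets,name,box,k):
    im=d["color"].copy(); x0,y0,x1,y1=box
    c=cv2.resize(im[y0:y1,x0:x1],None,fx=k,fy=k,interpolation=cv2.INTER_CUBIC)
    for P,col in sets:
        for u in proj(d,P): cv2.circle(c,tuple(int(t) for t in ((u-[x0,y0]+.5)*k-.5)),2,col,-1)
    cv2.imwrite("pics/"+name,c)
def frame(o,yaw,P):
    c,s=np.cos(yaw),np.sin(yaw); P=np.array(P,float).reshape(-1,3)
    return np.c_[o[0]+c*P[:,0]-s*P[:,1],o[1]+s*P[:,0]+c*P[:,1],o[2]+P[:,2]]
E
python3 - <<'E'
from h import *
d=img("top"); s=img("scene")
M=cv2.Rodrigues(np.array(d["rvec"],float))[0];print(-M.T@d["tvec"])
o=np.array([.5164,-.0098,.003]);yaw=np.radians(100.5)
hd=frame(o,yaw,[(x,y,z) for x in(-24,-10) for y in(-22,22) for z in(55,97)]*1 and np.array([(x,y,z) for x in(-24,-10) for y in(-22,22) for z in(55,97)])/1000)
pan=frame(o,yaw,np.array([(40,33,2),(40,-33,2),(-40,33,36),(-40,-33,36),(30,33,30),(30,-33,30)])/1000)
tab=frame((.519,-.272,0),-.084,np.array([(-60+a,b,z) for a in(-13,13) for b in(-6,6) for z in(83,125)])/1000)
lidc=frame((.519,-.272,0),-.084,np.array([(a,b,83) for a in(-85,85) for b in(-115,115)])/1000)
trc=frame((.4973,.2716,0),np.radians(96),np.array([(a,b,43) for a in(-133,133) for b in(-75,75)])/1000)
S=[(hd,(0,0,255)),(pan,(255,0,0)),(tab,(0,0,255)),(lidc,(0,255,255)),(trc,(255,0,255))]
ov(d,S,"o1.png",(315,180,575,305),3); ov(s,S,"o2.png",(165,120,345,285),4)
o=ctrl.get_obs()
print(rel((.45,.1,.24),down(80)),rel((.459,-.267,.2),down(85.2)))
E
```

```text
[0.2972 0.0723 1.0977]
[-40.56 -40.57  -0.88  -0.    -0.    -1.17] [-51.45 -75.63   3.13  -0.    -0.    -2.21]
```

View pics/o1.png

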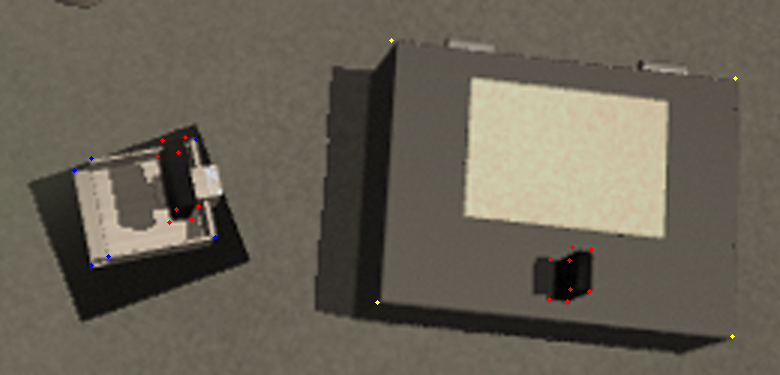

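View pics/o2.png

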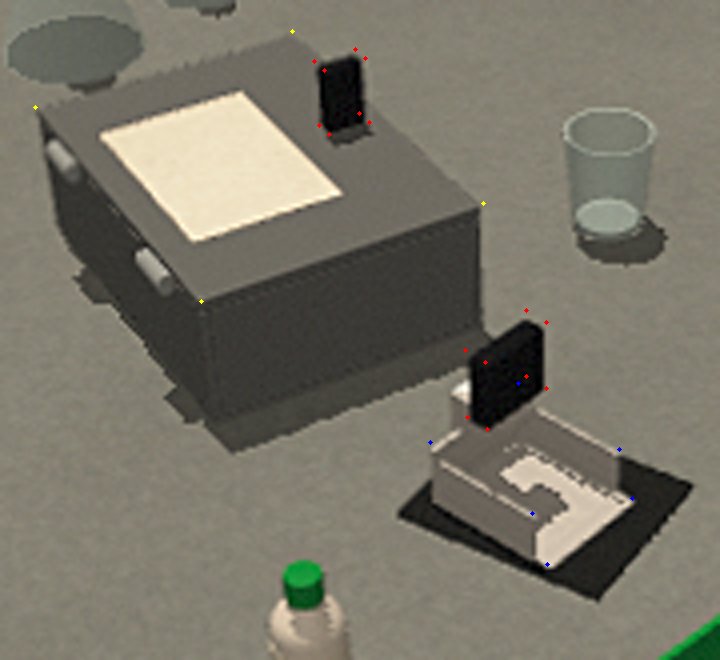

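Overlays of predicted tab, lid, handle and pan corners fall within about 1 px of the images, so the poses are good to 2–3 mm.

{"api": "apply_moves", "payload": {"rows": [[-5, -5, 0, 0, 0, 0], [-10, -10, 0, 0, 0, -0.3], [-15, -14, 0, 0, 0, -0.6], [-20, -18, 0, 0, 0, -0.9], [-25, -22, 0, 0, 0, -1.2], [-30, -26, 0, 0, 0, -1.4], [-34, -30, 0, 0, 0, -1.6], [-38, -35, 0, 0, 0, -1.8], [-41, -40, 0, 0, 0, -2], [-43, -44, 0, 0, 0, -2.2], [-45, -48, 0, 0, 0, -2.2], [-47, -53, 1, 0, 0, -2.2], [-49, -57, 2, 0, 0, -2.2], [-50, -61, 3, 0, 0, -2.2], [-51, -65, 3, 0, 0, -2.2], [-51.4, -70, 3, 0, 0, -2.2], [-51.4, -74, 3, 0, 0, -2.2], [-51.4, -75.7, 3, 0, 0, -2.2], [-51.4, -75.7, 3, 0, 0, -2.2], [-51.4, -75.7, 3, 0, 0, -2.2]], "grip": 0.3, "squeeze": 40}}

```text
t: 2.4
tool_pos: [0.4571, -0.2723, 0.2012]
tool_rot: [-0.143, -3.138, 0.003]
contact_force: [0.2, 0.5, 0.7]
opening: 0.0599
```

```bash
python3 - <<'E'
from h import *
d=img("top");s=img("scene"); o=ctrl.get_obs(); print(o["tool_pos"],o["q"],o["opening"]); print(rel((.459,-.2675,.092),down(85.2),o))
crop(d,"t1.png",415,165,575,305,4);crop(s,"t2.png",185,80,315,235,4)
E
```

```text
[ 0.458  -0.2684  0.2012] [-0.6704 -0.1535  1.8623  0.0001  1.4333 -2.1541] 0.05997986111468896
[-0.1   0.09 10.92  0.   -0.   -0.04]
```

View pics/t2.png

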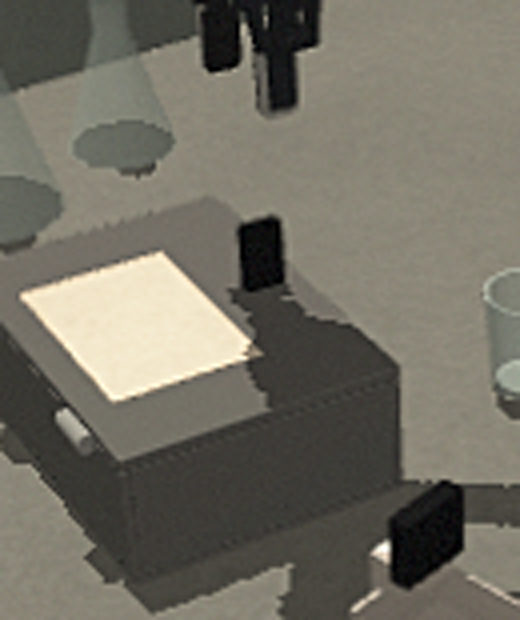

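The gripper hangs open above the tab. Descend and pinch.

{"api": "apply_moves", "payload": {"rows": [[-0.1, 0.1, 3, 0, 0, 0], [-0.1, 0.1, 6, 0, 0, 0], [-0.1, 0.1, 8.5, 0, 0, 0], [-0.1, 0.1, 10, 0, 0, 0], [-0.1, 0.1, 10.9, 0, 0, 0], [-0.1, 0.1, 10.9, 0, 0, 0]]}}

```text
t: 3.1
tool_pos: [0.4588, -0.2665, 0.0914]
tool_rot: [-0.135, -3.137, -0.002]
contact_force: [0.4, 0.4, 0.8]
opening: 0.0597
```

{"api": "apply_moves", "payload": {"rows": [[0, 0, 0, 0, 0, 0], [0, 0, 0, 0, 0, 0], [0, 0, 0, 0, 0, 0], [0, 0, 0, 0, 0, 0], [0, 0, 0, 0, 0, 0], [0, 0, 0, 0, 0, 0], [0, 0, 0, 0, 0, 0]], "grip": 1, "squeeze": 30}}

```text
t: 3.8
tool_pos: [0.4593, -0.269, 0.0928]
tool_rot: [0.137, 3.138, -0.006]
contact_force: [-0.9, -6.2, -0.5]
opening: 0.0112
```

```bash
python3 - <<'E'
from h import *
o=ctrl.get_obs(); print(o["tool_pos"],o["opening"],o["contact_force"])
g0=o["tool_pos"]+[0,0,.019]
cx=np.array([.9965,-.084]);
for th in np.radians([10,20,30,40,50,60,70,80,90,97]):
    f=lambda t:np.array([-145*np.cos(t)+34*np.sin(t),145*np.sin(t)+34*np.cos(t)])/1000
    dd=f(th)-f(0); p=o["tool_pos"]+[cx[0]*dd[0],cx[1]*dd[0],dd[1]]
    print(round(np.degrees(th)),rel(p,R.from_rotvec(o["tool_rot"]),o)[:3])
E
```

```text
[ 0.4593 -0.269   0.0928] 0.011184094345815498 [-0.8559 -6.2265 -0.4537]
10 [-0.81 -0.01 -2.47]
20 [-2.04 -0.01 -4.75]
30 [-3.65 -0.01 -6.79]
40 [-5.58 -0.01 -8.52]
50 [-7.79 -0.01 -9.89]
60 [-10.2   -0.01 -10.85]
70 [-12.75  -0.   -11.38]
80 [-15.34   0.   -11.46]
90 [-17.91   0.01 -11.09]
97 [-19.65   0.02 -10.56]
```

{"api": "apply_moves", "payload": {"rows": [[-0.3, 0, -1.2, 0, 0, 0], [-0.8, 0, -2.5, 0, 0, 0], [-1.4, 0, -3.6, 0, 0, 0], [-2, 0, -4.8, 0, 0, 0], [-2.8, 0, -5.8, 0, 0, 0], [-3.7, 0, -6.8, 0, 0, 0], [-4.6, 0, -7.7, 0, 0, 0], [-5.6, 0, -8.5, 0, 0, 0], [-6.7, 0, -9.3, 0, 0, 0], [-7.8, 0, -9.9, 0, 0, 0], [-9, 0, -10.4, 0, 0, 0], [-10.2, 0, -10.9, 0, 0, 0], [-11.5, 0, -11.2, 0, 0, 0], [-12.8, 0, -11.4, 0, 0, 0], [-14, 0, -11.5, 0, 0, 0], [-15.3, 0, -11.5, 0, 0, 0], [-16.6, 0, -11.3, 0, 0, 0], [-17.9, 0, -11.1, 0, 0, 0], [-19.1, 0, -10.7, 0, 0, 0], [-19.7, 0, -10.6, 0, 0, 0]]}}

```text
t: 5.8
tool_pos: [0.6557, -0.287, 0.1994]
tool_rot: [-0.137, -3.137, 0.009]
contact_force: [-4.5, -6.9, -2.9]
opening: 0.0114
```

```bash
python3 - <<'E'
from h import *
o=ctrl.get_obs(); print(o["tool_pos"],o["opening"],o["contact_force"],o["q"])
d=img("top");s=img("scene")
crop(s,"l2.png",105,20,345,235,3)
E
```

```text
[ 0.6557 -0.287   0.1994] 0.01139208182415837 [-4.5263 -6.9408 -2.9485] [-0.5141  0.2803  1.4119 -0.0059  1.4484 -1.9967]
```

View pics/l2.png

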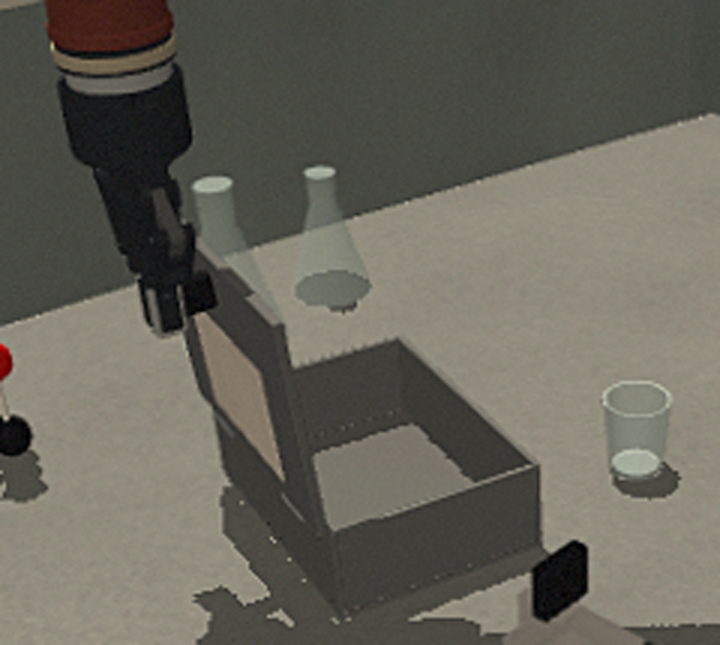

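The lid stands just past vertical with the tab still pinched at (205,295) in the crop. Follow it onto the stop, release, rise.

{"api": "apply_moves", "payload": {"rows": [[-0.6, 0, 0.2, 0, 0, 0], [-1.2, 0, 0.4, 0, 0, 0], [-1.7, 0, 0.7, 0, 0, 0], [-1.7, 0, 0.7, 0, 0, 0]]}}

```text
t: 6.3
tool_pos: [0.6733, -0.2886, 0.1922]
tool_rot: [-0.137, -3.137, 0.009]
contact_force: [-2.7, -3.3, -2.1]
opening: 0.0116
```

{"api": "apply_moves", "payload": {"rows": [[0, 0, 0, 0, 0, 0], [0, 0, 0, 0, 0, 0], [0, 0, 0, 0, 0, 0], [0, 0, 0, 0, 0, 0], [0, 0, -2, 0, 0, 0], [0, 0, -5, 0, 0, 0], [0, 0, -8, 0, 0, 0], [0, 0, -11, 0, 0, 0], [0, 0, -12, 0, 0, 0], [3, 2, -12, 0, 0, 0], [7, 6, -12, 0, 0, 0], [10, 10, -12, 0, 0, 0]], "grip": 0.3}}

```text
t: 7.5
tool_pos: [0.5845, -0.1844, 0.3102]
tool_rot: [-0.139, -3.136, 0.008]
contact_force: [0.6, 0.9, 0.3]
opening: 0.0596
```

```bash
python3 - <<'E'
from h import *
o=ctrl.get_obs(); print(o["tool_pos"],o["opening"],o["contact_force"],o["q"])
d=img("top");s=img("scene")
cv2.imwrite("pics/s3.png",s["color"]);cv2.imwrite("pics/d3.png",d["color"])
E
```

```text
[ 0.5845 -0.1844  0.3102] 0.05961476245631804 [0.5537 0.9116 0.3238] [-0.4244 -0.0094  1.5458 -0.0056  1.6058 -1.9065]
```

View pics/s3.png

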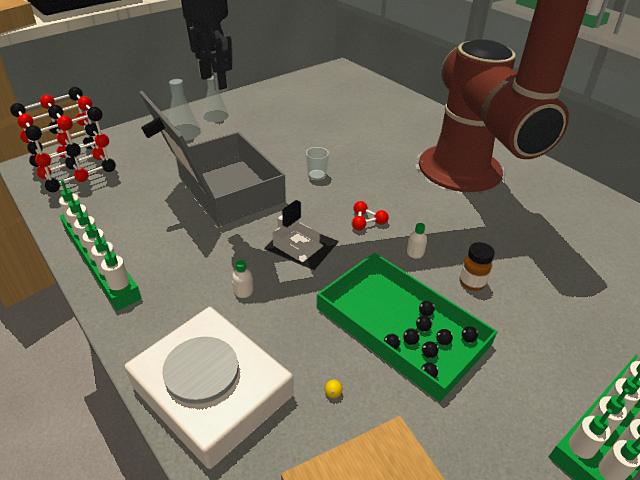

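View pics/d3.png

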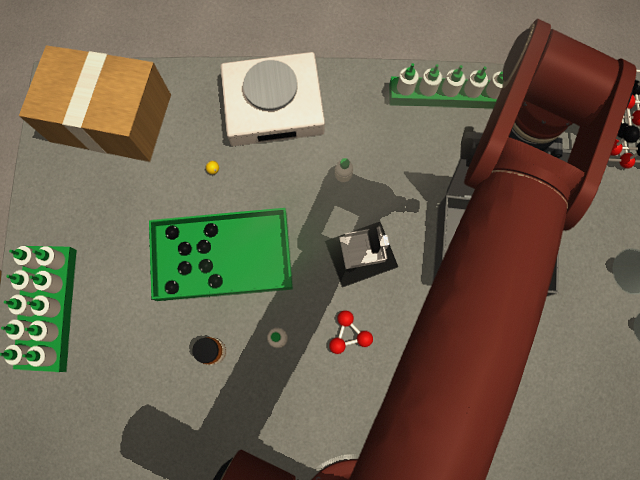

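The lid rests back on its stop (tab at 150,128 in scene), the scoop and balls are unmoved. Next the scoop handle.

```bash
python3 - <<'E'
from h import *
o=ctrl.get_obs()
print(rel((.5195,-.0265,.15),down(100.5),o),rel((.5195,-.0265,.067),down(100.5),o))
E
```

```text
[ 7.52 14.87 15.94 -0.03 -0.06 -3.06] [ 7.48 14.89 24.24 -0.03 -0.06 -3.06]
```

{"api": "apply_moves", "payload": {"rows": [[2, 4, 0, 0, 0, -1], [4, 8, 2, 0, 0, -2], [6, 12, 6, 0, 0, -3.06], [7.5, 14.9, 10, 0, 0, -3.06], [7.5, 14.9, 14, 0, -0.06, -3.06], [7.5, 14.9, 18, 0, -0.06, -3.06], [7.5, 14.9, 21, 0, -0.06, -3.06], [7.5, 14.9, 23, 0, -0.06, -3.06], [7.5, 14.9, 24.2, 0, -0.06, -3.06], [7.5, 14.9, 24.2, 0, -0.06, -3.06]]}}

```text
t: 8.6
tool_pos: [0.518, -0.0263, 0.0652]
tool_rot: [0.287, -3.124, 0.002]
contact_force: [-0.6, 0.1, -0.4]
opening: 0.0598
```

```bash
python3 - <<'E'
from h import *
o=ctrl.get_obs(); print(rel((.5195,-.0265,.067),down(100.5),o),o["contact_force"])
s=img("scene"); crop(s,"g1.png",230,130,360,280,4)
E
```

```text
[-0.15 -0.05 -0.18 -0.01 -0.05 -0.  ] [-0.569   0.1165 -0.4413]
```

View pics/g1.png

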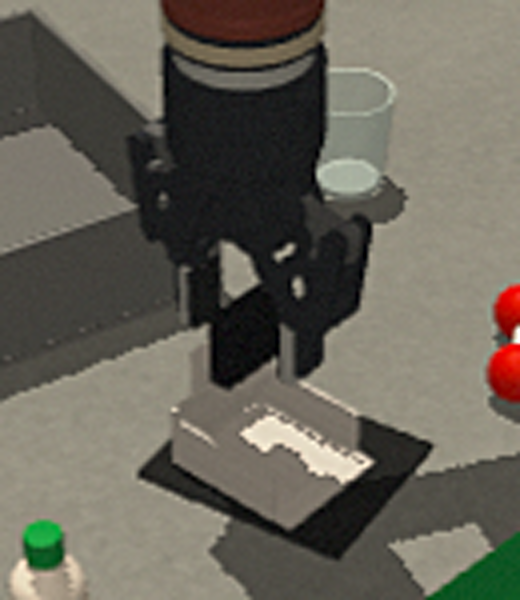

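The handle stands between the fingers. Close.

{"api": "apply_moves", "payload": {"rows": [[-0.1, 0, -0.2, 0, 0, 0], [-0.1, 0, -0.2, 0, 0, 0], [-0.1, 0, -0.2, 0, 0, 0], [-0.1, 0, -0.2, 0, 0, 0], [-0.1, 0, -0.2, 0, 0, 0], [-0.1, 0, -0.2, 0, 0, 0], [-0.1, 0, -0.2, 0, 0, 0], [-0.1, 0, -0.2, 0, 0, 0]], "grip": 1, "squeeze": 100}}

```text
t: 9.45
tool_pos: [0.5214, -0.0266, 0.0705]
tool_rot: [-0.287, 3.127, -0.004]
contact_force: [0.1, -0.0, 5.7]
opening: 0.0127
```

```bash
python3 - <<'E'
from h import *
o=ctrl.get_obs(); print(o)
E
```

```text
{'t': 9.45, 'q': array([-0.1924, -0.0357,  1.9847, -0.0025,  1.1903, -1.9453]), 'dq': array([-0.0005,  0.    , -0.0006,  0.0005,  0.0003, -0.0006]), 'effort': array([  0.3379, -28.3222, -29.7563,   0.0049,  -0.0364,   0.0047]), 'tool_pos': array([ 0.5214, -0.0266,  0.0705]), 'tool_rot': array([-0.2869,  3.1269, -0.0045]), 'contact_force': array([ 0.0513, -0.0097,  5.7394]), 'wrist_torque': array([ 0.0892,  0.0072, -0.0067]), 'opening': 0.012681996439365783}
```

{"api": "apply_moves", "payload": {"rows": [[0, 0, -1, 0, 0, 0], [0, 0, -3, 0, 0, 0], [0, 0, -6, 0, 0, 0], [0, 0, -9, 0, 0, 0], [0, 0, -10, 0, 0, 0], [0, 0, -10, 0, 0, 0]]}}

```text
t: 10.05
tool_pos: [0.5222, -0.0265, 0.1723]
tool_rot: [-0.287, 3.123, -0.006]
contact_force: [-0.3, 0.6, -0.3]
opening: 0.0125
```

```bash
cat >> h.py <<'E'
TY=np.radians(96.); TO=np.array([.4964,.2806]); HZ=.0675
def t2w(x,y):
    c,s=np.cos(TY),np.sin(TY); return TO+[c*x-s*y,s*x+c*y]
def w2t(P):
    c,s=np.cos(TY),np.sin(TY); P=np.array(P)[...,:2]-TO; return np.stack([c*P[...,0]+s*P[...,1],-s*P[...,0]+c*P[...,1]],-1)
def scoop_tcp(x,y,h=.004,pitch=0,yaw=0):
    "TCP pose so that scoop origin is at tray (x,y) mm, underside height h m, pitch nose-up deg, yaw off tray deg"
    rot=down(96.+yaw)*R.from_rotvec([-np.radians(pitch),0,0])
    O=np.r_[t2w(x/1000,y/1000),h]
    # scoop axes: x=tool y, z=-tool z ; tcp = O -.017*sx + HZ*sz
    sx=rot.apply([0,1,0]);sz=rot.apply([0,0,-1]); return O-.017*sx+HZ*sz,rot
def balls(d,z=.018,mask=None):
    g=cv2.cvtColor(d["color"],cv2.COLOR_BGR2HSV); m=cv2.inRange(g,(0,0,0),(180,255,45))
    poly=proj(d,[np.r_[t2w(a/1000,b/1000),.03] for a,b in((-142,-75),(-142,75),(124,75),(124,-75))]).astype(np.int32)
    mm=np.zeros_like(m);cv2.fillPoly(mm,[poly],255); m&=mm
    out=[]
    gray=cv2.GaussianBlur(m,(3,3),0)
    c=cv2.HoughCircles(gray,cv2.HOUGH_GRADIENT,1,9,param1=100,param2=7,minRadius=5,maxRadius=9)
    if c is None: return np.zeros((0,2))
    return w2t(plane(d,c[0][:,:2],z))*1000
E
python3 - <<'E'
from h import *
o=ctrl.get_obs(); print(o["tool_pos"],o["contact_force"])
b=np.array([[0.5421,0.3741],[0.5478,0.2949],[0.5092,0.3459],[0.514,0.3076],[0.4695,0.3434],[0.4748,0.3013],[0.4309,0.3673],[0.4452,0.2804]])
print((w2t(b)*1000).round(0))
d=img("top"); s=img("scene");print(balls(d).round(0))
crop(s,"p1.png",150,60,400,260,3)
cv2.imwrite("pics/d4.png",d["color"])
p,r=scoop_tcp(-85,0,.10); print(rel(p,r,o))
E
```

```text
[ 0.5222 -0.0265  0.1723] [-0.3087  0.5811 -0.3476]
[[ 88. -55.]
 [  9. -53.]
 [ 64. -20.]
 [ 25. -20.]
 [ 65.  20.]
 [ 23.  19.]
 [ 93.  56.]
 [  5.  51.]]
[[ 23.  19.]
 [  9. -53.]
 [  6.  51.]
 [ 25. -22.]
 [ 63. -19.]
 [ 93.  57.]
 [ 89. -56.]
 [ 63.  22.]]
[-2.26 20.5   0.4  -0.05  0.05  0.9 ]
```

View pics/p1.png

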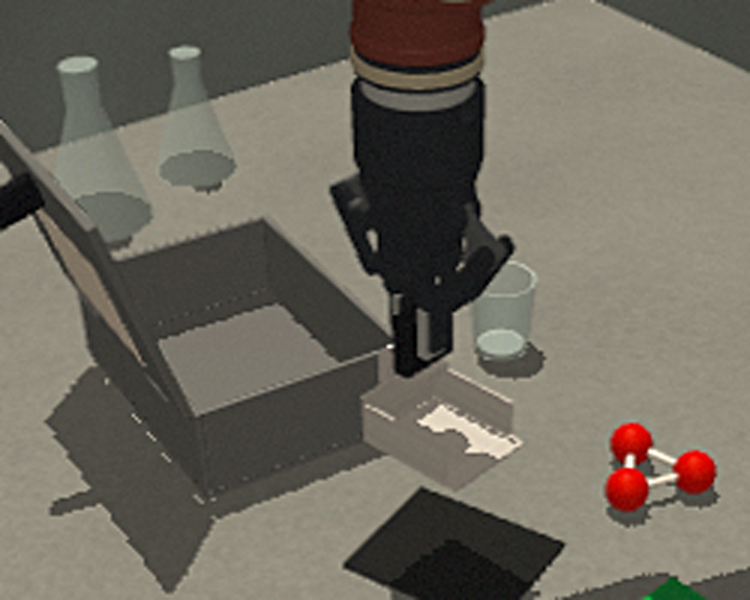

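View pics/d4.png

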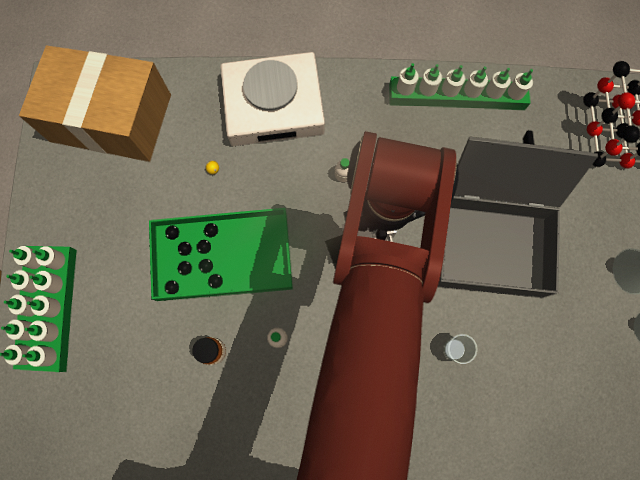

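The scoop hangs level in the gripper and the tray is visible with all 8 balls (automatic centres agree with my hand picks). First lane: the middle one, with four balls.

{"api": "apply_moves", "payload": {"rows": [[-1, 4, 0, 0, 0, 0.4], [-2.3, 8, 0.4, 0, 0, 0.9], [-2.3, 12, 0.4, 0, 0, 0.9], [-2.3, 16, 0.4, 0, 0, 0.9], [-2.3, 19, 0.4, 0, 0, 0.9], [-2.3, 20.5, 0.4, 0, 0, 0.9], [-2.3, 20.5, 0.4, 0, 0, 0.9], [-2.3, 20.5, 0.4, 0, 0, 0.9]]}}

```text
t: 10.95
tool_pos: [0.5052, 0.1789, 0.1633]
tool_rot: [0.164, -3.135, 0.005]
contact_force: [0.3, 0.1, -1.5]
opening: 0.0126
```

```bash
python3 - <<'E'
from h import *
o=ctrl.get_obs(); print(o["tool_pos"],o["contact_force"],o["q"])
p,r=scoop_tcp(-85,0,.004); print(rel(p,r,o))
s=img("scene");crop(s,"p2.png",280,80,510,400,2)
E
```

```text
[0.5052 0.1789 0.1633] [ 0.294   0.081  -1.5266] [ 0.2029 -0.1068  1.8848 -0.003   1.3664 -1.4718]
[-0.21  0.04  9.18 -0.04 -0.03 -0.  ]
```

View pics/p2.png

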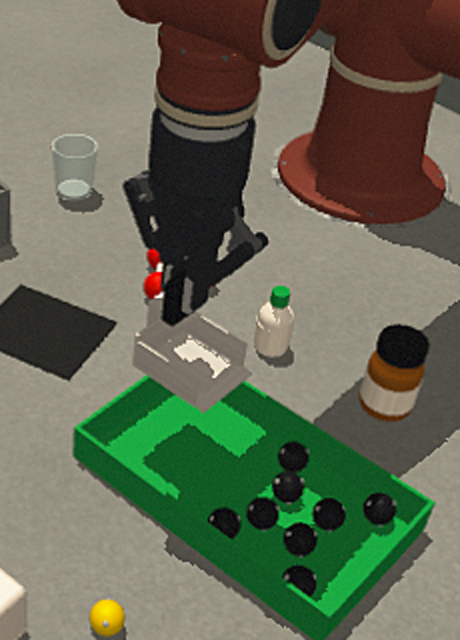

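The scoop is above the tray's empty end. Lower it.

{"api": "apply_moves", "payload": {"rows": [[-0.2, 0, 2, 0, 0, 0], [-0.2, 0, 4, 0, 0, 0], [-0.2, 0, 6, 0, 0, 0], [-0.2, 0, 7.5, 0, 0, 0], [-0.2, 0, 8.5, 0, 0, 0], [-0.2, 0, 8.8, 0, 0, 0], [-0.2, 0, 8.8, 0, 0, 0]]}}

```text
t: 11.7
tool_pos: [0.5075, 0.1782, 0.0756]
tool_rot: [0.162, -3.135, 0.005]
contact_force: [-0.3, 0.6, -1.2]
opening: 0.0122
```

```bash
python3 - <<'E'
from h import *
o=ctrl.get_obs(); print(o["tool_pos"],o["contact_force"])
p,r=scoop_tcp(-85,0,.004); print(rel(p,r,o))
E
```

```text
[0.5075 0.1782 0.0756] [-0.2693  0.6435 -1.1988]
[ 0.04  0.11  0.41 -0.04 -0.02 -0.02]
```

{"api": "apply_moves", "payload": {"rows": [[0, 0.1, 0.2, 0, 0, 0], [0, 0.1, 0.4, 0, 0, 0], [0, 0.1, 0.45, 0, 0, 0], [0, 0.1, 0.45, 0, 0, 0]]}}

```text
t: 12.1
tool_pos: [0.5077, 0.1793, 0.0716]
tool_rot: [0.162, -3.136, 0.005]
contact_force: [-1.1, 0.6, 0.2]
opening: 0.0125
```

```bash
python3 - <<'E'
from h import *
o=ctrl.get_obs(); print(o["tool_pos"],o["contact_force"])
p,r=scoop_tcp(-20,0,.004); print(rel(p,r,o))
p,r=scoop_tcp(84,0,.004); print(rel(p,r,o))
E
```

```text
[0.5077 0.1793 0.0716] [-1.1061  0.5559  0.1631]
[ 0.08  6.49 -0.01 -0.03 -0.01 -0.02]
[ 0.09 16.89 -0.04 -0.03 -0.01 -0.02]
```

{"api": "apply_moves", "payload": {"rows": [[0.1, 0.6, 0.1, 0, 0, 0], [0.1, 1.2, 0.1, 0, 0, 0], [0.1, 1.8, 0.1, 0, 0, 0], [0.1, 2.4, 0.1, 0, 0, 0], [0.1, 3, 0.1, 0, 0, 0], [0.1, 3.6, 0.1, 0, 0, 0], [0.1, 4.2, 0.1, 0, 0, 0], [0.1, 4.8, 0.1, 0, 0, 0], [0.1, 5.4, 0.1, 0, 0, 0], [0.1, 6, 0.1, 0, 0, 0], [0.1, 6.6, 0.1, 0, 0, 0], [0.1, 7.2, 0.1, 0, 0, 0], [0.1, 7.8, 0.1, 0, 0, 0], [0.1, 8.4, 0.1, 0, 0, 0], [0.1, 9, 0.1, 0, 0, 0], [0.1, 9.6, 0.1, 0, 0, 0], [0.1, 10.2, 0.1, 0, 0, 0], [0.1, 10.8, 0.1, 0, 0, 0], [0.1, 11.4, 0.1, 0, 0, 0], [0.1, 12, 0.1, 0, 0, 0]]}}

```text
t: 14.1
tool_pos: [0.4951, 0.2998, 0.0715]
tool_rot: [-0.163, 3.136, -0.003]
contact_force: [-0.0, -0.5, 6.4]
opening: 0.0122
```

```bash
python3 - <<'E'
from h import *
o=ctrl.get_obs(); print(o["tool_pos"],o["contact_force"])
p,r=scoop_tcp(84,0,.004); print(rel(p,r,o))
s=img("scene");crop(s,"p3.png",300,180,510,400,3)
d=img("top");crop(d,"p3d.png",130,180,310,310,4)
E
```

```text
[0.4951 0.2998 0.0715] [-0.0478 -0.4646  6.4181]
[ 0.08  4.78 -0.01 -0.02  0.01 -0.01]
```

View pics/p3.png

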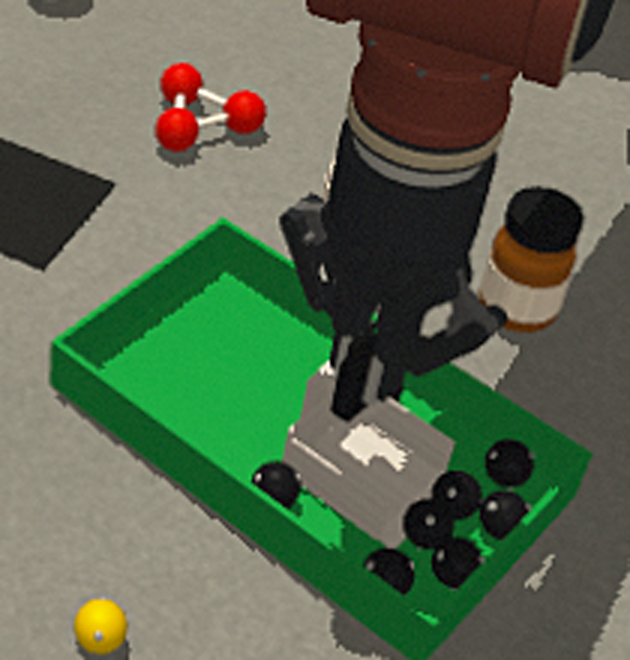

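View pics/p3d.png

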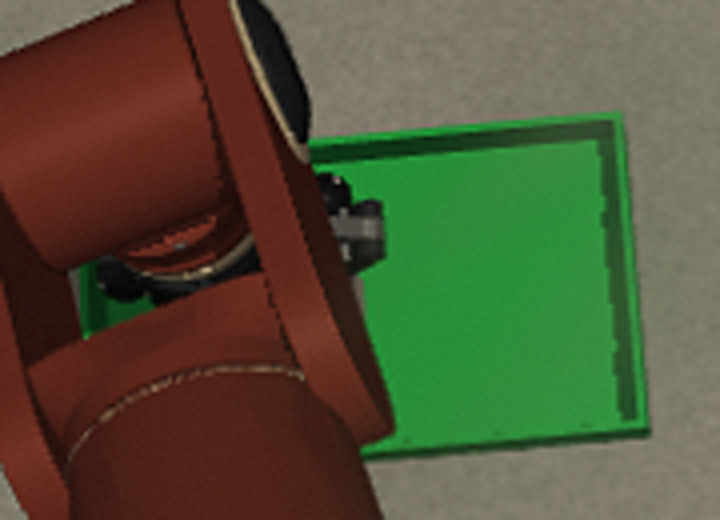

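The scoop lies flat in the tray; two balls touch its lip at (455,490),(428,522) and two more at (500,513),(455,560) are ahead. Push on to the wall.

{"api": "apply_moves", "payload": {"rows": [[0.1, 0.3, 0.1, 0, 0, 0], [0.1, 0.6, 0.1, 0, 0, 0], [0.1, 0.9, 0.1, 0, 0, 0], [0.1, 1.2, 0.1, 0, 0, 0], [0.1, 1.5, 0.1, 0, 0, 0], [0.1, 1.8, 0.1, 0, 0, 0], [0.1, 2.1, 0.1, 0, 0, 0], [0.1, 2.4, 0.1, 0, 0, 0], [0.1, 2.7, 0.1, 0, 0, 0], [0.1, 3, 0.1, 0, 0, 0], [0.1, 3.3, 0.1, 0, 0, 0]]}}

```text
t: 15.3
tool_pos: [0.4911, 0.3336, 0.0715]
tool_rot: [-0.165, 3.135, -0.002]
contact_force: [1.2, -1.2, 6.4]
opening: 0.0129
```

```bash
python3 - <<'E'
from h import *
o=ctrl.get_obs(); print(o["tool_pos"],o["contact_force"])
p,r=scoop_tcp(84,0,.004); print(rel(p,r,o))
s=img("scene");crop(s,"p4.png",340,240,510,400,4)
E
```

```text
[0.4911 0.3336 0.0715] [ 1.2003 -1.1996  6.4218]
[ 0.03  1.37 -0.   -0.02  0.03  0.  ]
```

View pics/p4.png

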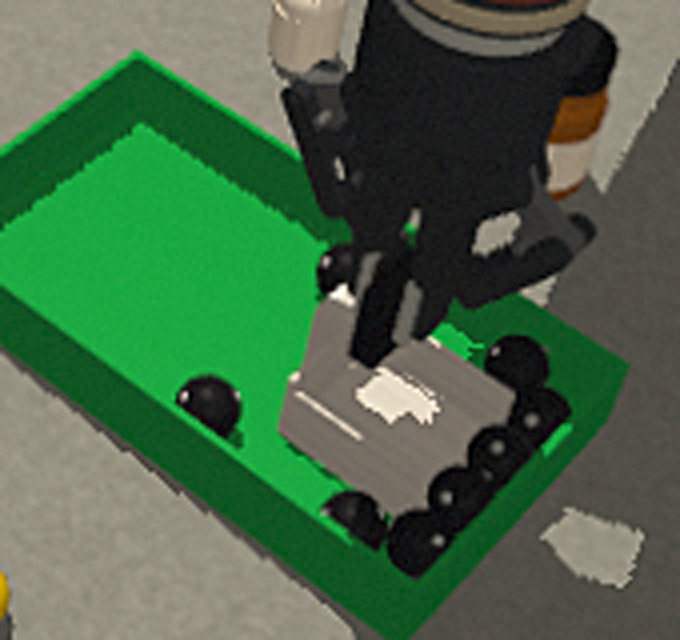

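Four balls now stand in a row along the wall; the middle two are in front of the lip, the outer two beside its corners. Push on gently.

{"api": "apply_moves", "payload": {"rows": [[0, 0.2, 0.1, 0, 0, 0], [0, 0.4, 0.1, 0, 0, 0], [0, 0.6, 0.1, 0, 0, 0], [0, 0.8, 0.1, 0, 0, 0], [0, 1, 0.1, 0, 0, 0], [0, 1.1, 0.1, 0, 0, 0], [0, 1.2, 0.1, 0, 0, 0], [0, 1.3, 0.1, 0, 0, 0], [0, 1.4, 0.1, 0, 0, 0], [0, 1.4, 0.1, 0, 0, 0]]}}

```text
t: 16.35
tool_pos: [0.4901, 0.3479, 0.0715]
tool_rot: [-0.166, 3.134, -0.004]
contact_force: [-0.1, -3.6, 7.3]
opening: 0.0127
```

```bash
python3 - <<'E'
from h import *
o=ctrl.get_obs(); print(o["tool_pos"],o["contact_force"])
p,r=scoop_tcp(84,0,.004); print(rel(p,r,o))
s=img("scene");crop(s,"p5.png",340,240,510,400,4)
E
```

```text
[0.4901 0.3479 0.0715] [-0.1191 -3.5622  7.281 ]
[ 0.07 -0.06  0.   -0.03  0.04  0.01]
```

View pics/p5.png

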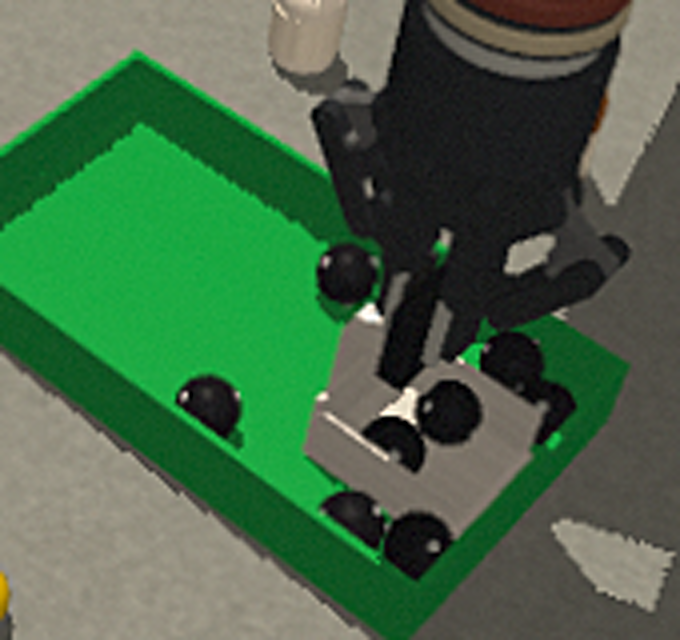

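Two balls are in the pan; three remain in each side lane. I'll tip the nose up, lift out and carry these two.

```bash
python3 - <<'E'
from h import *
o=ctrl.get_obs()
for a in((80,0,.009,6),(74,0,.02,12),(60,0,.07,14),(50,0,.13,14)): print(rel(*scoop_tcp(*a),o))
E
```

```text
[ 0.07 -1.15 -0.28 -1.23  0.04  0.01]
[ 0.07 -2.43 -1.09 -2.43  0.04  0.02]
[ 0.05 -4.05 -5.98 -2.83  0.04  0.02]
[  0.04  -5.07 -11.97  -2.83   0.04   0.02]
```

{"api": "apply_moves", "payload": {"rows": [[0, -0.4, -0.1, -0.4, 0, 0], [0, -0.8, -0.2, -0.8, 0, 0], [0, -1.2, -0.3, -1.2, 0, 0], [0, -1.6, -0.6, -1.6, 0, 0], [0, -2, -0.9, -2, 0, 0], [0, -2.4, -1.1, -2.4, 0, 0], [0, -3, -2, -2.8, 0, 0], [0, -3.5, -3.5, -2.8, 0, 0], [0, -4, -5, -2.8, 0, 0], [0, -4.5, -7, -2.8, 0, 0], [0, -5, -9, -2.8, 0, 0], [0, -5, -11, -2.8, 0, 0], [0, -5, -12, -2.8, 0, 0], [0, -5, -12, -2.8, 0, 0]]}}

```text
t: 17.8
tool_pos: [0.4957, 0.2991, 0.1942]
tool_rot: [0.167, -3.108, -0.379]
contact_force: [0.0, 0.3, -0.4]
opening: 0.0123
```

```bash
cat >> h.py <<'E'
CY=-.084; CO=np.array([.519,-.273])
def c2w(x,y):
    c,s=np.cos(CY),np.sin(CY); return CO+np.array([c*x-s*y,s*x+c*y])/1000
def scoop_w(xy,h,pitch,az):
    "scoop NOSE tip at world xy, nose-bottom height h, nose-up pitch deg, azimuth az of nose"
    rot=down(az)*R.from_rotvec([-np.radians(pitch),0,0])
    sx=rot.apply([0,1,0]);sz=rot.apply([0,0,-1]); return np.r_[xy,h]-.057*sx+HZ*sz,rot
E
python3 - <<'E'
from h import *
o=ctrl.get_obs(); print(o["tool_pos"],o["contact_force"],o["q"])
s=img("scene");crop(s,"p6.png",280,180,510,400,3)
for a in((c2w(0,20),.16,14,96),(c2w(0,20),.16,14,85),(c2w(0,10),.10,-20,85),(c2w(0,10),.075,-50,85)):
    print(rel(*scoop_w(*a),o), scoop_w(*a)[0])
E
```

```text
[0.4957 0.2991 0.1942] [ 0.0157  0.2687 -0.3713] [ 0.2993 -0.089   1.8292  0.2421  1.3534 -1.4255]
[  3.38 -60.09 -16.67  -0.02   0.07   0.04] [ 0.5282 -0.3243  0.2117]
[  4.75 -59.96 -16.65  -0.02  -0.46   2.17] [ 0.5144 -0.3244  0.2117]
[  4.16 -57.68 -13.12   6.76   0.2    2.24] [ 0.5172 -0.2934  0.1829]
[  3.3  -53.84 -10.01  12.74   0.81   2.2 ] [ 0.5212 -0.248   0.1621]
```

View pics/p6.png

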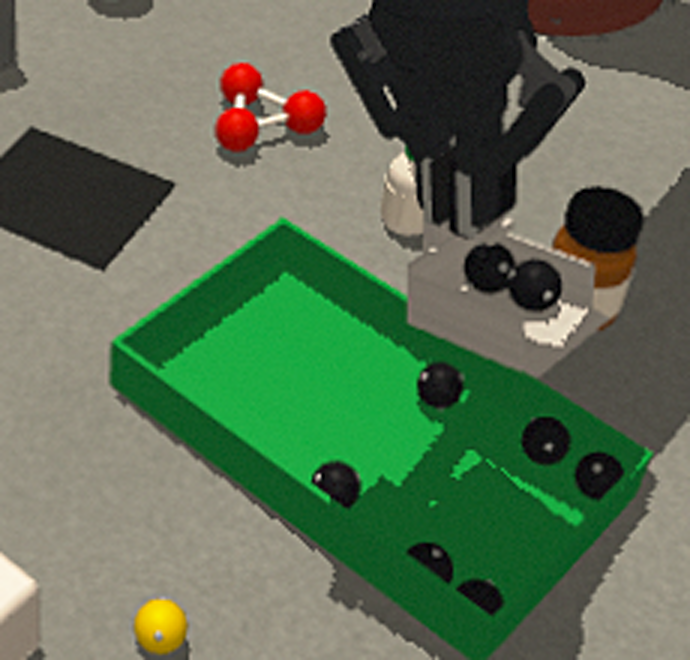

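Two balls sit at the back of the tipped-up pan; the tray keeps six. Carry to the case.

{"api": "apply_moves", "payload": {"rows": [[0.1, -1.5, -0.4, 0, 0, 0], [0.4, -4.5, -1.2, 0, 0, 0.1], [0.7, -8.5, -2.4, 0, 0, 0.3], [1, -12.5, -3.5, 0, -0.1, 0.5], [1.3, -16.5, -4.6, 0, -0.1, 0.6], [1.6, -20.5, -5.7, 0, -0.1, 0.8], [1.9, -24.5, -6.8, 0, -0.2, 1], [2.3, -28.5, -8, 0, -0.2, 1.1], [2.6, -32.5, -9, 0, -0.2, 1.2], [2.9, -36.5, -10.1, 0, -0.3, 1.4], [3.2, -40.5, -11.2, 0, -0.3, 1.6], [3.5, -44.5, -12.4, 0, -0.3, 1.7], [3.9, -48.5, -13.5, 0, -0.4, 1.8], [4.2, -52.5, -14.6, 0, -0.4, 2], [4.5, -56, -15.6, 0, -0.4, 2.1], [4.7, -58.5, -16.2, 0, -0.46, 2.17], [4.75, -60, -16.6, 0, -0.46, 2.17], [4.75, -60, -16.6, 0, -0.46, 2.17], [4.75, -60, -16.6, 0, -0.46, 2.17]]}}

```text
t: 19.75
tool_pos: [0.5133, -0.3243, 0.209]
tool_rot: [0.136, 3.108, 0.381]
contact_force: [-0.1, -0.4, -1.8]
opening: 0.012
```

```bash
python3 - <<'E'
from h import *
o=ctrl.get_obs(); print(o["tool_pos"],o["contact_force"],o["q"])
s=img("scene");crop(s,"p7.png",120,50,350,270,3)
for a in((c2w(0,15),.15,0,85),(c2w(0,10),.12,-10,85),(c2w(0,10),.09,-25,85),(c2w(0,10),.065,-50,85)):
    print(rel(*scoop_w(*a),o), scoop_w(*a)[0])
E
```

```text
[ 0.5133 -0.3243  0.209 ] [-0.0798 -0.4179 -1.7591] [-0.7723  0.111   1.6025  0.1859  1.5861 -2.2677]
[-0.11  1.14 -0.59  2.79 -0.04 -0.  ] [ 0.5153 -0.3148  0.2175]
[-0.12  1.37  1.64  4.79 -0.04  0.  ] [ 0.516  -0.3073  0.1964]
[-0.13  2.92  4.2   7.79 -0.04  0.01] [ 0.5178 -0.2861  0.1753]
[-0.14  6.07  7.38 12.79 -0.03  0.02] [ 0.5212 -0.248   0.1521]
```

View pics/p7.png

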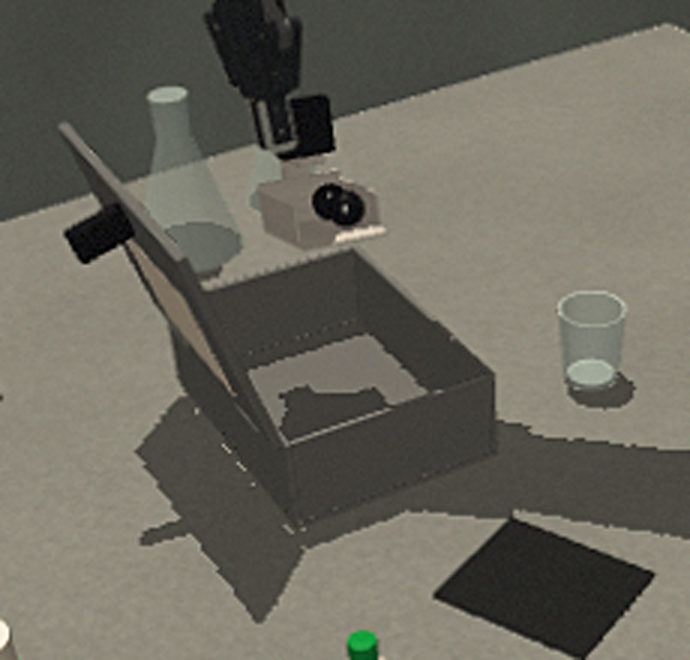

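```bash
cat >> h.py <<'E'
def scoop_pts(o,P):
    rot=R.from_rotvec(o["tool_rot"]); sx=rot.apply([0,1,0]);sz=rot.apply([0,0,-1]);sy=np.cross(sz,sx)
    O=o["tool_pos"]+.017*sx-HZ*sz; P=np.array(P,float).reshape(-1,3)/1000
    return O+P@np.array([sx,sy,sz])
SP=[(40,33,2),(40,-33,2),(-40,33,36),(-40,-33,36),(30,33,30),(30,-33,30)]
HP=[(x,y,z) for x in(-24,-10) for y in(-22,22) for z in(55,97)]
E
python3 - <<'E'
from h import *
o=ctrl.get_obs();s=img("scene")
ov(s,[(scoop_pts(o,SP),(255,0,0)),(scoop_pts(o,HP),(0,0,255))],"p8.png",(190,50,270,150),6)
E
```

```text
(no output)
```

View pics/p8.png

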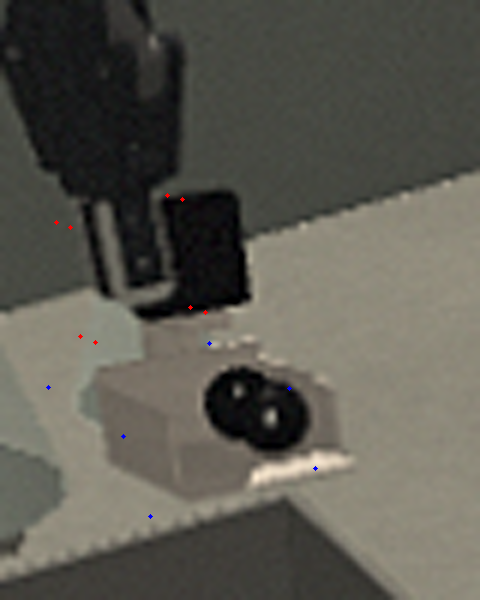

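```bash
python3 - <<'E'
from h import *
s=img("scene");crop(s,"p9.png",195,70,260,140,11)
d=img("top");crop(d,"p9d.png",380,120,580,320,3)
E
```

```text
(no output)
```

View pics/p9.png

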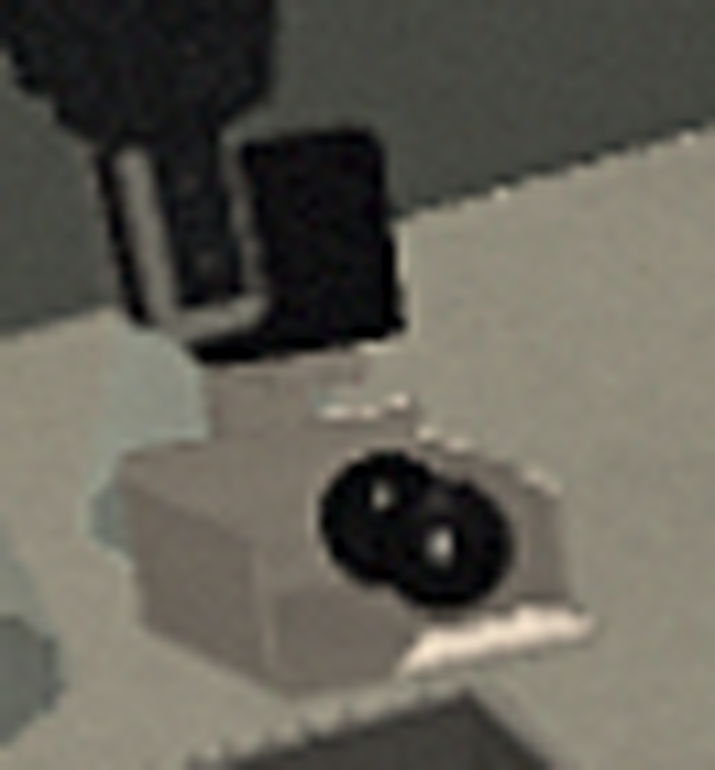

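View pics/p9d.png

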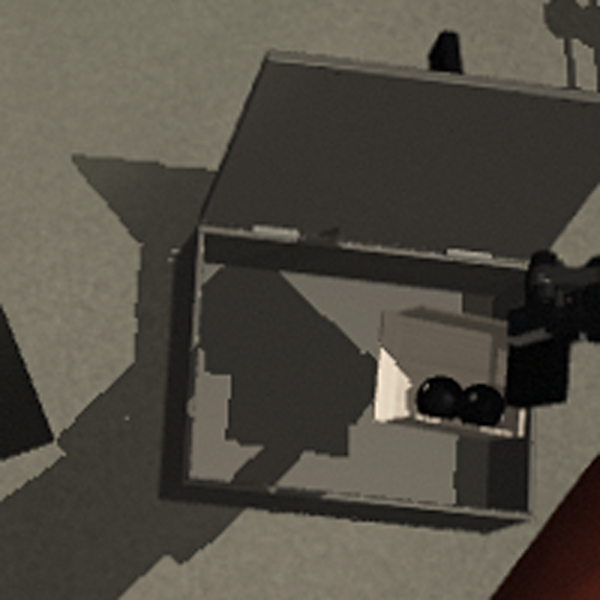

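```bash
python3 - <<'E'
from h import *
s=img("scene");d=img("top");o=ctrl.get_obs()
px=lambda p,k,a,b:(np.array([p],float)+.5)/k-.5+[a,b]
rot=R.from_rotvec(o["tool_rot"]); 
sx=rot.apply([0,1,0]);sz=rot.apply([0,0,-1]);sy=np.cross(sz,sx); A=np.array([sx,sy,sz])
for n,a,b in(("+x nose",(383,312),(285,697)),("-x nose",(376,420),(595,625)),("handle top far? -x",None,None)):
    if a is None: continue
    P,e=tri(d,px(a,3,380,120),s,px(b,11,195,70)); O=o["tool_pos"]+.017*sx-HZ*sz
    print(n,P,e,"scoop frame",A@(P-O)*1000)
E
```

```text
+x nose [ 0.5363 -0.2576  0.1597] 0.0013968148327964589 scoop frame [ 37.1632 -16.7365   2.2937]
-x nose [ 0.4708 -0.2499  0.1577] 0.0009195445420677538 scoop frame [38.7213 49.1819 -0.2283]
```

The two-view nose corners show that the scoop is held 16 mm off-centre (it was probably nudged before the grasp). The grip is firm and the pitch is right, so I'll correct my frame by 16 mm and dump.

{"api": "apply_moves", "payload": {"rows": [[0, 0.5, -0.3, 1, 0, 0], [0, 1, -0.6, 2.2, 0, 0], [-0.1, 1.2, 0.2, 3.4, 0, 0], [-0.1, 1.4, 1.6, 4.6, 0, 0], [-0.1, 2, 2.8, 6, 0, 0], [-0.1, 2.8, 4, 7.4, 0, 0], [-0.1, 3.8, 5.2, 9, 0, 0], [-0.1, 4.6, 6, 10.4, 0, 0], [-0.1, 5.4, 6.8, 11.6, 0, 0], [-0.1, 6.1, 7.4, 12.8, 0, 0], [-0.1, 6.1, 7.4, 12.8, 0, 0], [-0.1, 6.1, 7.4, 12.8, 0, 0], [-0.1, 6.1, 7.4, 12.8, 0, 0], [-0.1, 6.1, 7.4, 12.8, 0, 0]]}}

```text
t: 21.45
tool_pos: [0.5219, -0.2486, 0.1545]
tool_rot: [-0.124, -2.811, 1.315]
contact_force: [0.7, 0.1, -1.0]
opening: 0.0121
```

```bash
python3 - <<'E'
import re
t=open('h.py').read()
t=t.replace("return O-.017*sx+HZ*sz,rot","return O-.017*sx+HZ*sz-SY*np.cross(sz,sx),rot").replace("-.057*sx+HZ*sz,rot","-.057*sx+HZ*sz-SY*np.cross(sz,sx),rot").replace("O=o[\"tool_pos\"]+.017*sx-HZ*sz;","O=o[\"tool_pos\"]+.017*sx-HZ*sz+SY*sy;").replace("HZ=.0675","HZ=.0675; SY=.016")
open('h.py','w').write(t)
E
python3 - <<'E'
from h import *
o=ctrl.get_obs(); print(o["tool_pos"],o["contact_force"],o["q"])
s=img("scene");crop(s,"q1.png",120,50,350,270,3)
d=img("top");crop(d,"q1d.png",380,120,580,320,3)
E
```

```text
[ 0.5219 -0.2486  0.1545] [ 0.6613  0.0895 -1.0425] [-0.2019  0.0352  1.9448 -0.9432  1.2279 -1.3142]
```

View pics/q1.png

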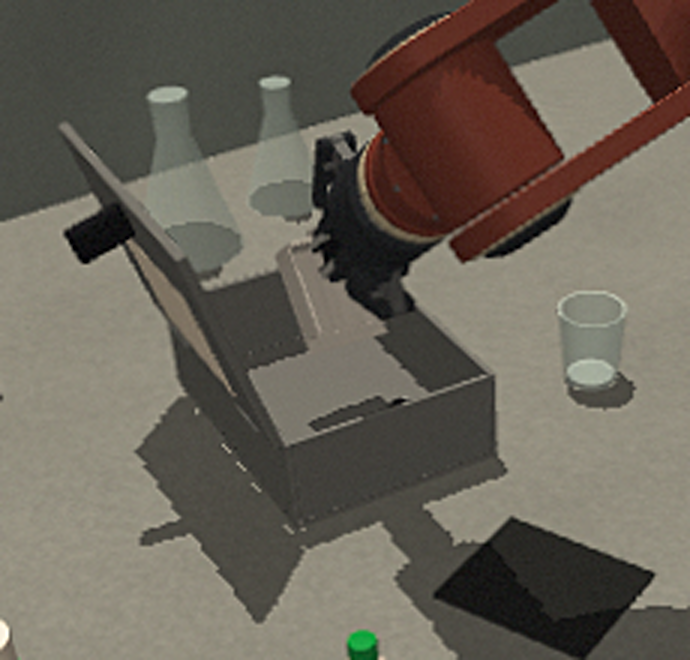

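View pics/q1d.png

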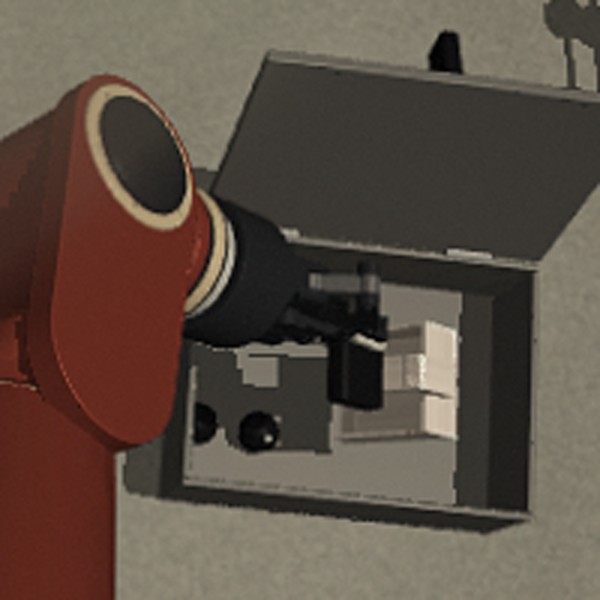

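Both balls lie in the case at (200,420) and (258,430) in the crop. Right the scoop and find the remaining balls.

```bash
python3 - <<'E'
from h import *
o=ctrl.get_obs()
for a in((c2w(-16,10),.09,-35,85),(c2w(-16,10),.12,-15,85),(c2w(-16,15),.15,0,85)):
    print(rel(*scoop_w(*a),o), scoop_w(*a)[0])
d=img("top");print(balls(d).round());crop(d,"q2d.png",130,180,310,310,4)
E
```

```text
[ 0.05 -3.29  0.2  -3.03  0.   -0.01] [ 0.5191 -0.271   0.178 ]
[ 0.05 -6.88  1.07 -7.03  0.   -0.01] [ 0.5166 -0.3005  0.2   ]
[  0.05  -9.15   1.05 -10.03   0.    -0.  ] [ 0.5153 -0.3149  0.2175]
[[  9. -53.]
 [  6.  51.]
 [111. -60.]
 [ 77.  61.]
 [109.  58.]
 [ 80. -60.]]
```

View pics/q2d.png

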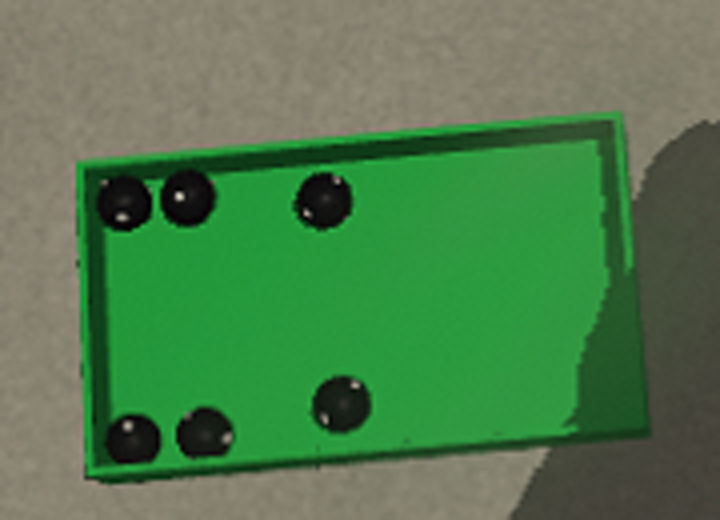

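Tray: balls at tray coordinates (6,51),(77,61),(109,58) and (9,-53),(80,-60),(111,-60). One lane each side.

{"api": "apply_moves", "payload": {"rows": [[0, -1, 0, -0.9, 0, 0], [0, -2.2, 0.1, -2, 0, 0], [0, -3.3, 0.2, -3, 0, 0], [0, -4.5, 0.5, -4.4, 0, 0], [0, -5.7, 0.8, -5.8, 0, 0], [0, -6.9, 1, -7, 0, 0], [0, -8, 1, -8.4, 0, 0], [0, -9.1, 1, -10, 0, 0], [0, -9.1, 1, -10, 0, 0], [0, -9.1, 1, -10, 0, 0]]}}

```text
t: 22.6
tool_pos: [0.5153, -0.3153, 0.2173]
tool_rot: [-0.14, -3.138, 0.006]
contact_force: [-0.2, -0.2, -1.3]
opening: 0.0121
```

```bash
python3 - <<'E'
from h import *
o=ctrl.get_obs(); print(o["tool_pos"])
print(rel(*scoop_tcp(-85,39,.10,0,.5),o))
E
```

```text
[ 0.5153 -0.3153  0.2173]
[ 7.48 48.76  4.8  -0.04 -0.   -2.32]
```

{"api": "apply_moves", "payload": {"rows": [[0.3, 2, 0, 0, 0, -0.1], [0.9, 6, 0.2, 0, 0, -0.3], [1.7, 11, 0.6, 0, 0, -0.5], [2.4, 16, 1, 0, 0, -0.7], [3.2, 21, 1.5, 0, 0, -1], [4, 26, 2, 0, 0, -1.2], [4.7, 31, 2.6, 0, 0, -1.5], [5.5, 36, 3.3, 0, 0, -1.7], [6.3, 41, 4, 0, 0, -2], [7, 45, 4.5, 0, 0, -2.2], [7.4, 48, 4.8, 0, 0, -2.3], [7.5, 48.8, 4.8, 0, 0, -2.3], [7.5, 48.8, 4.8, 0, 0, -2.3], [7.5, 48.8, 4.8, 0, 0, -2.3]]}}

```text
t: 24.0
tool_pos: [0.4835, 0.1771, 0.1674]
tool_rot: [0.176, -3.136, 0.007]
contact_force: [-0.2, 0.1, -1.7]
opening: 0.0125
```

```bash
python3 - <<'E'
from h import *
o=ctrl.get_obs(); print(o["tool_pos"])
print(rel(*scoop_tcp(-85,39,.004,0,.5),o))
s=img("scene");ov(s,[(scoop_pts(o,SP),(255,0,0))],"q3.png",(300,180,460,330),4)
E
```

```text
[0.4835 0.1771 0.1674]
[-0.08  0.01  9.59 -0.05 -0.01 -0.01]
```

View pics/q3.png

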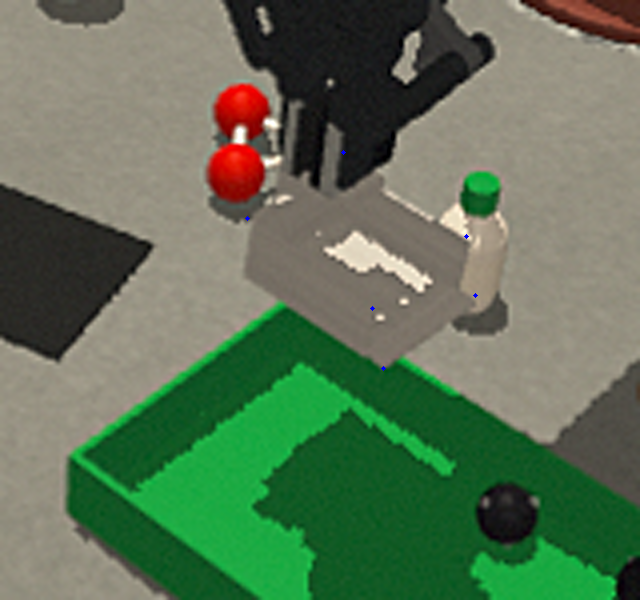

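Predicted pan corners now match the image. Lower.

{"api": "apply_moves", "payload": {"rows": [[-0.1, 0, 2, 0, 0, 0], [-0.1, 0, 4, 0, 0, 0], [-0.1, 0, 6, 0, 0, 0], [-0.1, 0, 7.5, 0, 0, 0], [-0.1, 0, 8.5, 0, 0, 0], [-0.1, 0, 9.2, 0, 0, 0], [-0.1, 0, 9.5, 0, 0, 0], [-0.1, 0, 9.65, 0, 0, 0], [-0.1, 0, 9.65, 0, 0, 0]]}}

```text
t: 24.95
tool_pos: [0.4854, 0.1765, 0.0718]
tool_rot: [-0.174, 3.136, -0.007]
contact_force: [0.8, -0.4, -0.5]
opening: 0.0124
```

```bash
python3 - <<'E'
from h import *
o=ctrl.get_obs(); print(o["tool_pos"],o["contact_force"])
print(rel(*scoop_tcp(20,39.5,.004,0,.5),o),rel(*scoop_tcp(84,39.5,.004,0,.5),o))
s=img("scene");crop(s,"q4.png",300,180,510,400,3)
E
```

```text
[0.4854 0.1765 0.0718] [ 0.7984 -0.3652 -0.5224]
[ 0.09 10.55 -0.01 -0.05  0.   -0.03] [ 0.05 16.95 -0.04 -0.05  0.   -0.03]
```

View pics/q4.png

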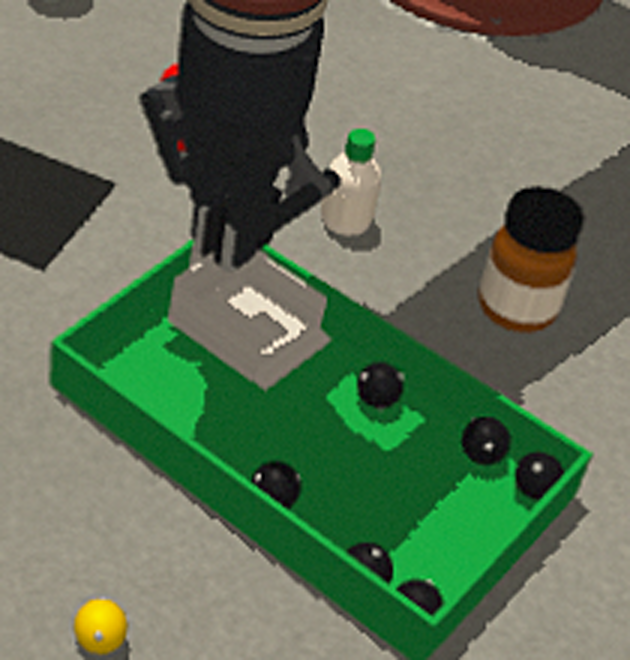

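The scoop is flat in the +y lane with three balls ahead. Push.

{"api": "apply_moves", "payload": {"rows": [[0.1, 0.6, 0.1, 0, 0, 0], [0.1, 1.2, 0.1, 0, 0, 0], [0.1, 1.8, 0.1, 0, 0, 0], [0.1, 2.4, 0.1, 0, 0, 0], [0.1, 3, 0.1, 0, 0, 0], [0.1, 3.6, 0.1, 0, 0, 0], [0.1, 4.2, 0.1, 0, 0, 0], [0.1, 4.8, 0.1, 0, 0, 0], [0.1, 5.4, 0.1, 0, 0, 0], [0.1, 6, 0.1, 0, 0, 0], [0.1, 6.6, 0.1, 0, 0, 0], [0.1, 7.2, 0.1, 0, 0, 0], [0.1, 7.8, 0.1, 0, 0, 0], [0.1, 8.2, 0.1, 0, 0, 0], [0.1, 8.6, 0.1, 0, 0, 0], [0.1, 9, 0.1, 0, 0, 0], [0.1, 9.4, 0.1, 0, 0, 0], [0.1, 9.8, 0.1, 0, 0, 0], [0.1, 10.2, 0.1, 0, 0, 0], [0.1, 10.6, 0.1, 0, 0, 0]]}}

```text
t: 27.0
tool_pos: [0.4735, 0.2825, 0.0715]
tool_rot: [-0.175, 3.134, -0.006]
contact_force: [1.1, -1.2, 6.6]
opening: 0.0126
```

```bash
python3 - <<'E'
from h import *
o=ctrl.get_obs(); print(o["tool_pos"],o["contact_force"])
print(rel(*scoop_tcp(84,39.5,.004,0,.5),o))
s=img("scene");crop(s,"q5.png",340,240,510,400,4)
E
```

```text
[0.4735 0.2825 0.0715] [ 1.0872 -1.2453  6.5926]
[ 0.03  6.28 -0.02 -0.04  0.03 -0.02]
```

View pics/q5.png

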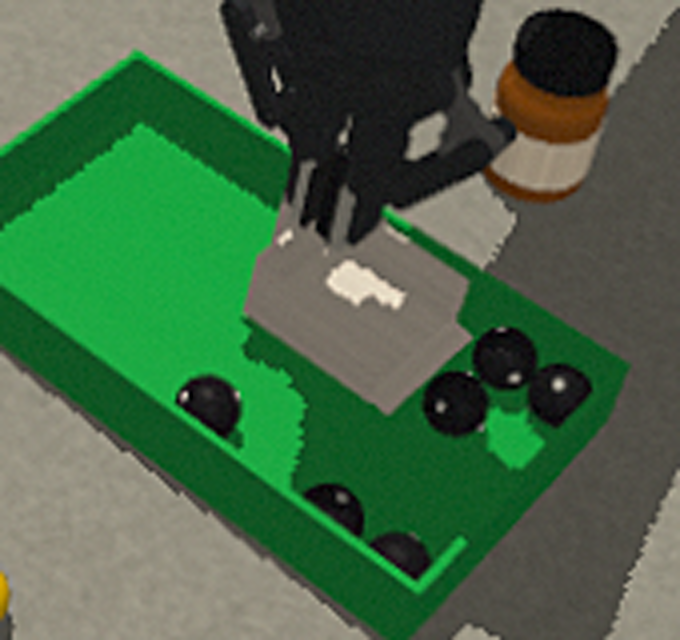

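Three balls bunch ahead of the lip at (455,403),(503,357),(560,393). Keep going.

{"api": "apply_moves", "payload": {"rows": [[0, 0.4, 0.1, 0, 0, 0], [0, 0.8, 0.1, 0, 0, 0], [0, 1.2, 0.1, 0, 0, 0], [0, 1.6, 0.1, 0, 0, 0], [0, 2, 0.1, 0, 0, 0], [0, 2.4, 0.1, 0, 0, 0], [0, 2.8, 0.1, 0, 0, 0], [0, 3.2, 0.1, 0, 0, 0], [0, 3.5, 0.1, 0, 0, 0], [0, 3.8, 0.1, 0, 0, 0], [0, 4.1, 0.1, 0, 0, 0], [0, 4.4, 0.1, 0, 0, 0], [0, 4.7, 0.1, 0, 0, 0], [0, 5, 0.1, 0, 0, 0]]}}

```text
t: 28.45
tool_pos: [0.4682, 0.3335, 0.0715]
tool_rot: [-0.175, 3.133, -0.004]
contact_force: [0.4, -2.1, 6.8]
opening: 0.0123
```

```bash
python3 - <<'E'
from h import *
o=ctrl.get_obs(); print(o["tool_pos"],o["contact_force"])
print(rel(*scoop_tcp(84,39.5,.004,0,.5),o))
s=img("scene");crop(s,"q6.png",340,240,510,400,4)
E
```

```text
[0.4682 0.3335 0.0715] [ 0.3998 -2.0938  6.7968]
[ 0.08  1.16 -0.   -0.03  0.04 -0.02]
```

View pics/q6.png

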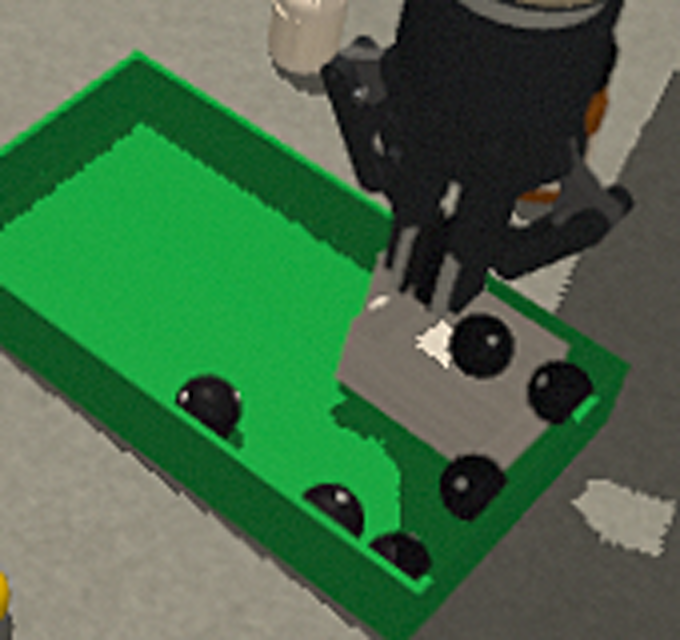

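One ball is in, one at the lip, and one (470,487) at the inner corner of the scoop. Back off slightly, shift 10 mm to −y, push again.

{"api": "apply_moves", "payload": {"rows": [[0, -0.3, 0, 0, 0, 0], [0, -0.7, 0, 0, 0, 0], [0, -1.2, 0, 0, 0, 0], [0, -1.7, 0, 0, 0, 0], [0, -2, 0, 0, 0, 0], [-0.3, -2.1, 0, 0, 0, 0], [-0.7, -2.1, 0, 0, 0, 0], [-1, -2.1, 0.1, 0, 0, 0], [-1, -1.8, 0.1, 0, 0, 0], [-1, -1.4, 0.1, 0, 0, 0], [-1, -1, 0.1, 0, 0, 0], [-1, -0.6, 0.1, 0, 0, 0], [-1, -0.2, 0.1, 0, 0, 0], [-1, 0.2, 0.1, 0, 0, 0], [-1, 0.5, 0.1, 0, 0, 0], [-1, 0.7, 0.1, 0, 0, 0], [-1, 0.9, 0.1, 0, 0, 0], [-1, 1.1, 0.1, 0, 0, 0], [-1, 1.2, 0.1, 0, 0, 0], [-1, 1.2, 0.1, 0, 0, 0]]}}

```text
t: 30.5
tool_pos: [0.4779, 0.3465, 0.0712]
tool_rot: [-0.176, 3.131, -0.006]
contact_force: [1.0, -2.3, 6.5]
opening: 0.0121
```

```bash
python3 - <<'E'
from h import *
o=ctrl.get_obs(); print(o["tool_pos"],o["contact_force"])
print(rel(*scoop_tcp(84,29.5,.004,0,.5),o))
s=img("scene");crop(s,"q7.png",340,240,510,400,4)
E
```

```text
[0.4779 0.3465 0.0712] [ 0.9877 -2.3352  6.5322]
[ 0.19 -0.03 -0.03 -0.05  0.06 -0.01]
```

View pics/q7.png

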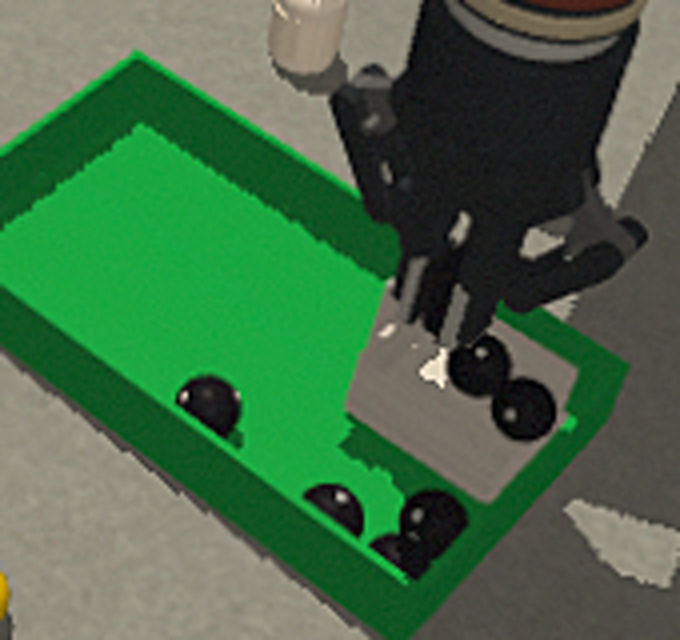

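Two balls in; the third rolled to the other lane, leaving four there. Tip up, lift, carry.

{"api": "apply_moves", "payload": {"rows": [[0, -0.4, -0.1, -0.4, 0, 0], [0, -0.8, -0.2, -0.8, 0, 0], [0, -1.2, -0.3, -1.2, 0, 0], [0, -1.6, -0.6, -1.6, 0, 0], [0, -2, -0.9, -2, 0, 0], [0, -2.4, -1.1, -2.4, 0, 0], [0, -3, -2, -2.8, 0, 0], [0, -3.5, -3.5, -2.8, 0, 0], [0, -4, -5, -2.8, 0, 0], [0, -4.5, -7, -2.8, 0, 0], [0, -5, -9, -2.8, 0, 0], [0, -5, -11, -2.8, 0, 0], [0, -5, -12, -2.8, 0, 0], [0, -5, -12, -2.8, 0, 0]]}}

```text
t: 31.95
tool_pos: [0.4841, 0.2978, 0.1942]
tool_rot: [0.177, -3.11, -0.377]
contact_force: [0.3, 0.5, -1.3]
opening: 0.0121
```

```bash
python3 - <<'E'
from h import *
o=ctrl.get_obs(); print(o["tool_pos"],o["contact_force"],o["q"])
s=img("scene");crop(s,"q8.png",280,180,510,400,3)
print(rel(*scoop_w(c2w(-10,20),.16,14,85),o))
E
```

```text
[0.4841 0.2978 0.1942] [ 0.2827  0.4975 -1.3293] [ 0.3042 -0.1168  1.8548  0.2401  1.3535 -1.4264]
[  3.37 -60.07 -16.58  -0.03  -0.44   2.25]
```

View pics/q8.png

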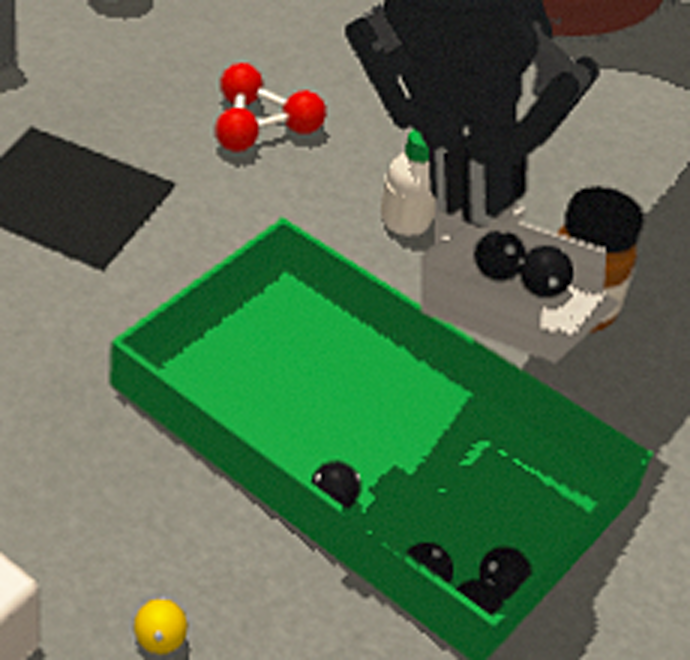

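Two balls carried; four remain in the −y lane. Carry as before.

{"api": "apply_moves", "payload": {"rows": [[0.1, -1.5, -0.4, 0, 0, 0], [0.3, -4.5, -1.2, 0, 0, 0.1], [0.5, -8.5, -2.4, 0, 0, 0.3], [0.7, -12.5, -3.5, 0, -0.1, 0.5], [0.9, -16.5, -4.6, 0, -0.1, 0.6], [1.1, -20.5, -5.7, 0, -0.1, 0.8], [1.3, -24.5, -6.8, 0, -0.2, 1], [1.6, -28.5, -8, 0, -0.2, 1.1], [1.8, -32.5, -9, 0, -0.2, 1.2], [2, -36.5, -10.1, 0, -0.3, 1.4], [2.3, -40.5, -11.2, 0, -0.3, 1.6], [2.5, -44.5, -12.4, 0, -0.3, 1.7], [2.7, -48.5, -13.5, 0, -0.4, 1.8], [3, -52.5, -14.6, 0, -0.4, 2], [3.2, -56, -15.6, 0, -0.4, 2.1], [3.3, -58.5, -16.2, 0, -0.45, 2.2], [3.4, -60, -16.6, 0, -0.45, 2.25], [3.4, -60, -16.6, 0, -0.45, 2.25], [3.4, -60, -16.6, 0, -0.45, 2.25]]}}

```text
t: 33.9
tool_pos: [0.5188, -0.324, 0.2099]
tool_rot: [0.136, 3.108, 0.378]
contact_force: [0.3, -0.4, -1.4]
opening: 0.012
```

```bash
python3 - <<'E'
from h import *
o=ctrl.get_obs(); print(o["tool_pos"],o["contact_force"],o["q"])
d=img("top");crop(d,"q9.png",380,120,580,320,3);print(balls(d).round())
for a in((c2w(-10,15),.15,0,85),(c2w(-10,10),.12,-10,85),(c2w(-10,10),.09,-25,85),(c2w(-10,10),.065,-50,85)):
    print(rel(*scoop_w(*a),o), scoop_w(*a)[0])
E
```

```text
[ 0.5188 -0.324   0.2099] [ 0.3343 -0.4191 -1.434 ] [-0.7656  0.1192  1.592   0.1861  1.5861 -2.2605]
[[ 78. -60.]
 [  7. -53.]
 [112. -34.]
 [116. -61.]]
[-0.17  1.04 -0.52  2.78 -0.03 -0.  ] [ 0.5213 -0.3154  0.2175]
[-0.18  1.27  1.71  4.78 -0.03 -0.  ] [ 0.5219 -0.3078  0.1964]
[-0.18  2.83  4.27  7.78 -0.03  0.  ] [ 0.5238 -0.2866  0.1753]
[-0.19  5.98  7.44 12.78 -0.03  0.01] [ 0.5271 -0.2486  0.1521]
```

View pics/q9.png

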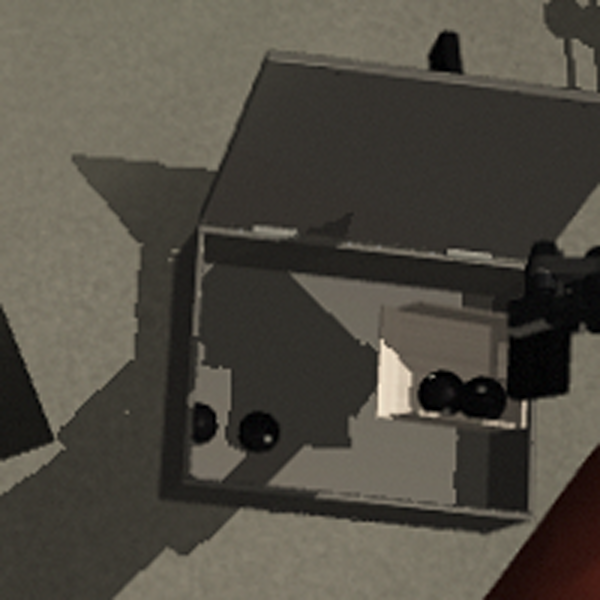

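{"api": "apply_moves", "payload": {"rows": [[0, 0.5, -0.3, 1, 0, 0], [0, 1, -0.6, 2.2, 0, 0], [-0.1, 1.2, 0.2, 3.4, 0, 0], [-0.1, 1.4, 1.6, 4.6, 0, 0], [-0.1, 2, 2.8, 6, 0, 0], [-0.1, 2.8, 4, 7.4, 0, 0], [-0.1, 3.8, 5.2, 9, 0, 0], [-0.1, 4.6, 6, 10.4, 0, 0], [-0.1, 5.4, 6.8, 11.6, 0, 0], [-0.1, 6, 7.4, 12.8, 0, 0], [-0.1, 6, 7.4, 12.8, 0, 0], [-0.1, 6, 7.4, 12.8, 0, 0], [-0.1, 6, 7.4, 12.8, 0, 0], [-0.1, 6, 7.4, 12.8, 0, 0]]}}

```text
t: 35.35
tool_pos: [0.5269, -0.2488, 0.1544]
tool_rot: [-0.124, -2.81, 1.314]
contact_force: [-0.3, -1.4, -0.8]
opening: 0.0122
```

```bash
python3 - <<'E'
from h import *
d=img("top");crop(d,"r1.png",380,120,580,320,3)
o=ctrl.get_obs();print(o["tool_pos"],o["contact_force"])
E
```

```text
[ 0.5268 -0.2489  0.1542] [ 0.1227 -0.2289 -1.1889]
```

View pics/r1.png

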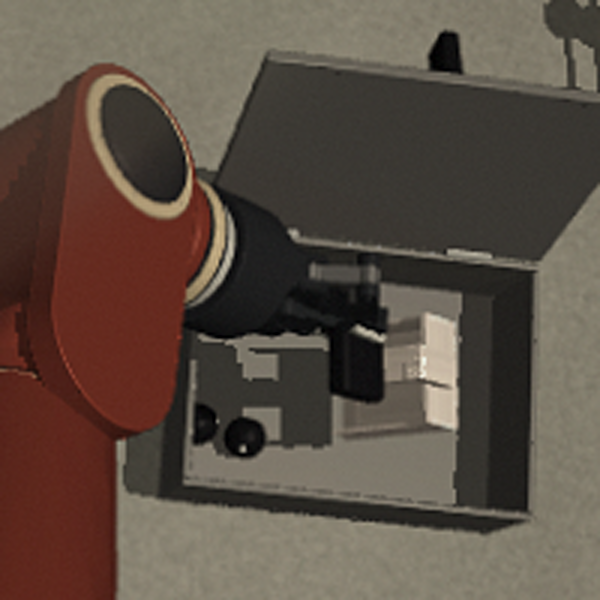

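{"api": "apply_moves", "payload": {"rows": [[0, -1, 0, -0.9, 0, 0], [0, -2.2, 0.1, -2, 0, 0], [0, -3.3, 0.2, -3, 0, 0], [0, -4.5, 0.5, -4.4, 0, 0], [0, -5.7, 0.8, -5.8, 0, 0], [0, -6.9, 1, -7, 0, 0], [0, -8, 1, -8.4, 0, 0], [0, -9.1, 1, -10, 0, 0], [0, -9.1, 1, -10, 0, 0], [0, -9.1, 1, -10, 0, 0]]}}

```text
t: 36.4
tool_pos: [0.5205, -0.3162, 0.2182]
tool_rot: [0.142, 3.138, -0.006]
contact_force: [-0.7, 0.0, -0.8]
opening: 0.0122
```

```bash
python3 - <<'E'
from h import *
d=img("top");crop(d,"r2.png",380,120,580,320,3)
o=ctrl.get_obs();print(o["tool_pos"],o["contact_force"])
print(rel(*scoop_tcp(-85,-38,.10,0,.5),o))
E
```

```text
[ 0.5205 -0.3149  0.2175] [ 0.4628  0.0981 -0.9629]
[ 0.42 50.16  4.84 -0.03 -0.01 -2.32]
```

View pics/r2.png

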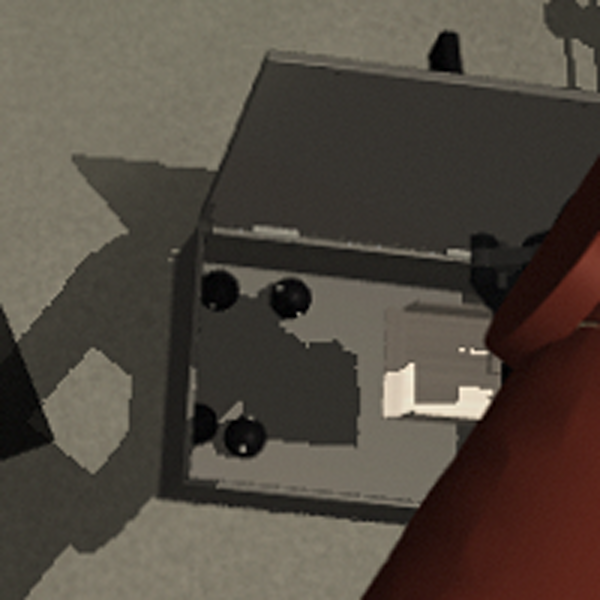

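Four balls are in the case. Now the −y lane with the last four.

{"api": "apply_moves", "payload": {"rows": [[0, 2, 0, 0, 0, -0.1], [0.1, 6, 0.2, 0, 0, -0.3], [0.1, 11, 0.6, 0, 0, -0.5], [0.2, 16, 1, 0, 0, -0.7], [0.2, 21, 1.5, 0, 0, -1], [0.2, 26, 2, 0, 0, -1.2], [0.3, 31, 2.6, 0, 0, -1.5], [0.3, 36, 3.3, 0, 0, -1.7], [0.4, 41, 4, 0, 0, -2], [0.4, 45, 4.5, 0, 0, -2.2], [0.4, 48, 4.8, 0, 0, -2.3], [0.4, 50.2, 4.8, 0, 0, -2.3], [0.4, 50.2, 4.8, 0, 0, -2.3], [0.4, 50.2, 4.8, 0, 0, -2.3]]}}

```text
t: 37.85
tool_pos: [0.5596, 0.1868, 0.1674]
tool_rot: [0.181, -3.135, 0.006]
contact_force: [0.6, 0.4, -1.3]
opening: 0.0122
```

```bash
python3 - <<'E'
from h import *
o=ctrl.get_obs(); print(o["tool_pos"])
print(rel(*scoop_tcp(-85,-38,.004,0,.5),o))
s=img("scene");ov(s,[(scoop_pts(o,SP),(255,0,0))],"r3.png",(300,180,510,400),3)
E
```

```text
[0.5596 0.1868 0.1674]
[-0.13 -0.16  9.59 -0.04 -0.02  0.02]
```

View pics/r3.png

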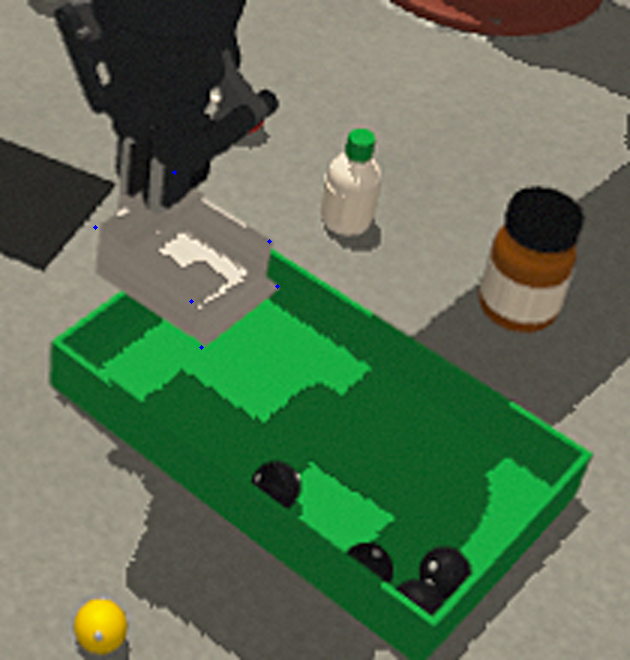

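{"api": "apply_moves", "payload": {"rows": [[-0.1, -0.1, 2, 0, 0, 0], [-0.1, -0.1, 4, 0, 0, 0], [-0.1, -0.1, 6, 0, 0, 0], [-0.1, -0.1, 7.5, 0, 0, 0], [-0.1, -0.1, 8.5, 0, 0, 0], [-0.1, -0.1, 9.2, 0, 0, 0], [-0.1, -0.1, 9.5, 0, 0, 0], [-0.1, -0.1, 9.65, 0, 0, 0], [-0.1, -0.1, 9.65, 0, 0, 0]]}}

```text
t: 38.8
tool_pos: [0.5615, 0.1848, 0.0717]
tool_rot: [0.178, -3.136, 0.006]
contact_force: [0.4, -0.4, -1.8]
opening: 0.0119
```

```bash
python3 - <<'E'
from h import *
o=ctrl.get_obs(); print(o["tool_pos"],o["contact_force"])
print(rel(*scoop_tcp(20,-39,.004,0,.5),o),rel(*scoop_tcp(84,-39,.004,0,.5),o))
E
```

```text
[0.5615 0.1848 0.0717] [ 0.4224 -0.3936 -1.7743]
[-0.14 10.52 -0.01 -0.04 -0.    0.  ] [-0.19 16.92 -0.04 -0.04 -0.    0.  ]
```

{"api": "apply_moves", "payload": {"rows": [[-0.1, 0.6, 0.1, 0, 0, 0], [-0.1, 1.2, 0.1, 0, 0, 0], [-0.1, 1.8, 0.1, 0, 0, 0], [-0.1, 2.4, 0.1, 0, 0, 0], [-0.1, 3, 0.1, 0, 0, 0], [-0.1, 3.6, 0.1, 0, 0, 0], [-0.1, 4.2, 0.1, 0, 0, 0], [-0.1, 4.8, 0.1, 0, 0, 0], [-0.1, 5.4, 0.1, 0, 0, 0], [-0.1, 6, 0.1, 0, 0, 0], [-0.1, 6.6, 0.1, 0, 0, 0], [-0.1, 7.2, 0.1, 0, 0, 0], [-0.1, 7.8, 0.1, 0, 0, 0], [-0.1, 8.2, 0.1, 0, 0, 0], [-0.1, 8.6, 0.1, 0, 0, 0], [-0.1, 9, 0.1, 0, 0, 0], [-0.1, 9.4, 0.1, 0, 0, 0], [-0.1, 9.8, 0.1, 0, 0, 0], [-0.1, 10.2, 0.1, 0, 0, 0], [-0.1, 10.6, 0.1, 0, 0, 0]]}}

```text
t: 40.8
tool_pos: [0.5509, 0.2907, 0.071]
tool_rot: [-0.178, 3.136, -0.005]
contact_force: [0.4, -1.2, 5.3]
opening: 0.0121
```

```bash
python3 - <<'E'
from h import *
o=ctrl.get_obs(); print(o["tool_pos"],o["contact_force"])
print(rel(*scoop_tcp(84,-39,.004,0,.5),o))
s=img("scene");crop(s,"r5.png",340,240,510,400,4)
E
```

```text
[0.5509 0.2907 0.071 ] [ 0.383  -1.1599  5.295 ]
[-0.05  6.28 -0.07 -0.04  0.01  0.  ]
```

View pics/r5.png

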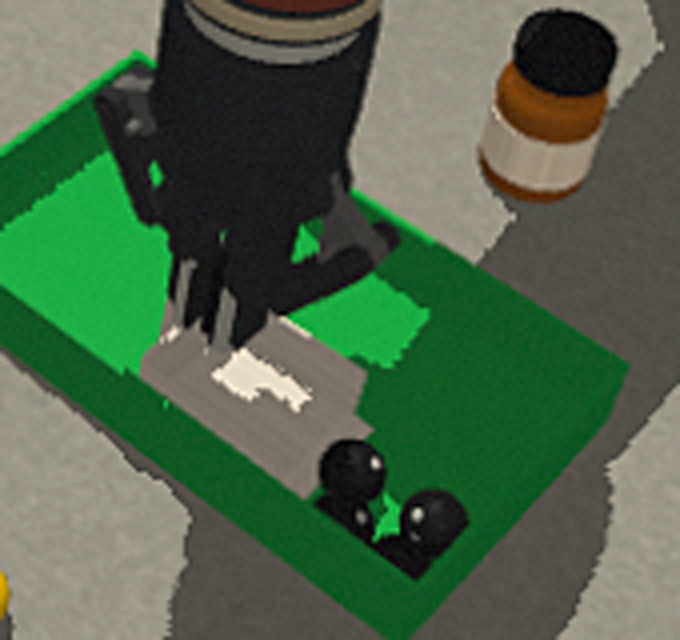

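The four balls stand two by two directly ahead of the scoop. Push in.

{"api": "apply_moves", "payload": {"rows": [[0, 0.4, 0.1, 0, 0, 0], [0, 0.8, 0.1, 0, 0, 0], [0, 1.2, 0.1, 0, 0, 0], [0, 1.6, 0.1, 0, 0, 0], [0, 2, 0.1, 0, 0, 0], [0, 2.4, 0.1, 0, 0, 0], [0, 2.8, 0.1, 0, 0, 0], [0, 3.1, 0.1, 0, 0, 0], [0, 3.4, 0.1, 0, 0, 0], [0, 3.7, 0.1, 0, 0, 0], [0, 4, 0.1, 0, 0, 0], [0, 4.3, 0.1, 0, 0, 0], [0, 4.6, 0.1, 0, 0, 0], [0, 4.9, 0.1, 0, 0, 0], [0, 5.2, 0.1, 0, 0, 0]]}}

```text
t: 42.35
tool_pos: [0.5455, 0.3435, 0.071]
tool_rot: [-0.178, 3.134, -0.004]
contact_force: [0.5, -1.1, 7.4]
opening: 0.0121
```

```bash
python3 - <<'E'
from h import *
o=ctrl.get_obs(); print(o["tool_pos"],o["contact_force"])
print(rel(*scoop_tcp(84,-39,.004,0,.5),o))
s=img("scene");crop(s,"r6.png",340,240,510,400,4)
E
```

```text
[0.5455 0.3435 0.071 ] [ 0.4722 -1.1251  7.3886]
[ 0.01  0.98 -0.05 -0.03  0.02  0.  ]
```

View pics/r6.png

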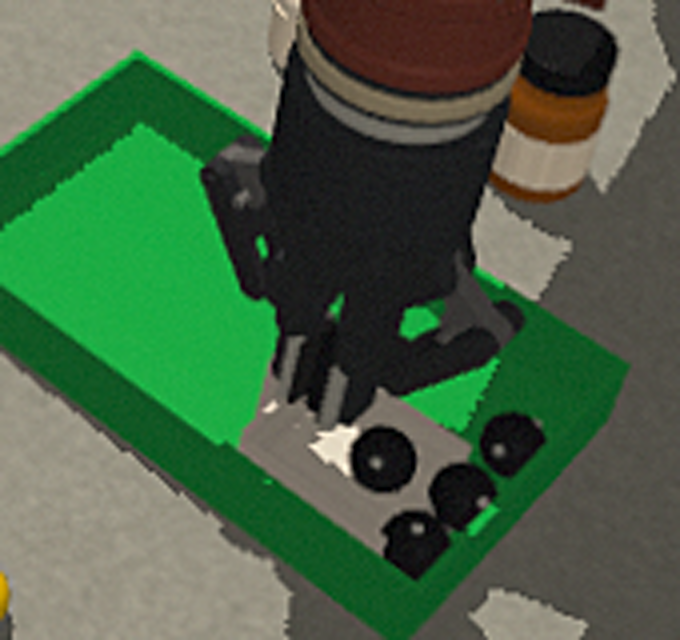

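One in, three along the wall; the two on the left are in front of the lip. Push in, taking three.

{"api": "apply_moves", "payload": {"rows": [[0, 0.2, 0.1, 0, 0, 0], [0, 0.4, 0.1, 0, 0, 0], [0, 0.6, 0.1, 0, 0, 0], [0, 0.8, 0.1, 0, 0, 0], [0, 0.9, 0.1, 0, 0, 0], [0, 1, 0.1, 0, 0, 0], [0, 1.1, 0.1, 0, 0, 0], [0, 1.1, 0.1, 0, 0, 0]]}}

```text
t: 43.2
tool_pos: [0.5449, 0.3541, 0.0711]
tool_rot: [-0.179, 3.133, -0.007]
contact_force: [1.7, -4.3, 7.7]
opening: 0.012
```

```bash
python3 - <<'E'
from h import *
o=ctrl.get_obs(); print(o["tool_pos"],o["contact_force"])
print(rel(*scoop_tcp(84,-39,.004,0,.5),o))
s=img("scene");crop(s,"r7.png",340,240,510,400,4)
E
```

```text
[0.5449 0.3541 0.0711] [ 1.6679 -4.3461  7.7359]
[ 0.07 -0.09 -0.04 -0.05  0.03  0.01]
```

View pics/r7.png

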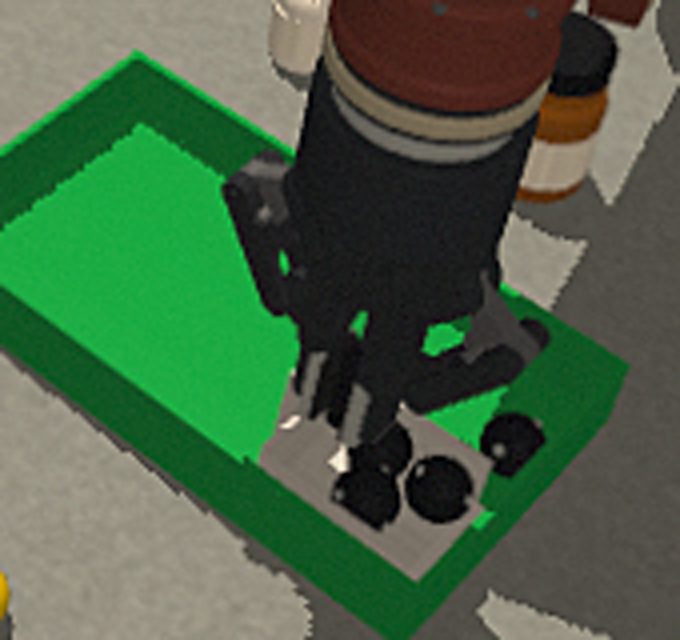

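Three in. The fourth lies just beside the scoop at (512,442): back off gently, shift 30 mm, push again.

{"api": "apply_moves", "payload": {"rows": [[0, -0.2, 0, 0, 0, 0], [0, -0.5, 0, 0, 0, 0], [0, -0.9, 0, 0, 0, 0], [0, -1.3, 0, 0, 0, 0], [0, -1.7, 0, 0, 0, 0], [0, -2.1, 0, 0, 0, 0], [0, -2.5, 0, 0, 0, 0], [0, -2.9, 0, 0, 0, 0], [0, -3.3, 0, 0, 0, 0], [0, -3.6, 0, 0, 0, 0], [0.2, -3.7, 0, 0, 0, 0], [0.5, -3.7, 0, 0, 0, 0], [0.9, -3.7, 0, 0, 0, 0], [1.3, -3.7, 0, 0, 0, 0], [1.7, -3.7, 0, 0, 0, 0], [2.1, -3.7, 0, 0, 0, 0], [2.5, -3.7, 0, 0, 0, 0], [2.8, -3.7, 0, 0, 0, 0], [2.9, -3.7, 0, 0, 0, 0], [2.9, -3.7, 0, 0, 0, 0]]}}

```text
t: 45.25
tool_pos: [0.52, 0.3141, 0.0712]
tool_rot: [-0.179, 3.134, -0.007]
contact_force: [0.2, -0.0, 4.0]
opening: 0.0126
```

```bash
python3 - <<'E'
from h import *
o=ctrl.get_obs(); print(o["tool_pos"],o["contact_force"])
print(rel(*scoop_tcp(84,-10,.004,0,.5),o))
s=img("scene");crop(s,"r8.png",340,240,510,400,4)
E
```

```text
[0.52   0.3141 0.0712] [ 0.1623 -0.0369  3.9502]
[ 0.05  3.63 -0.04 -0.05  0.03  0.01]
```

View pics/r8.png

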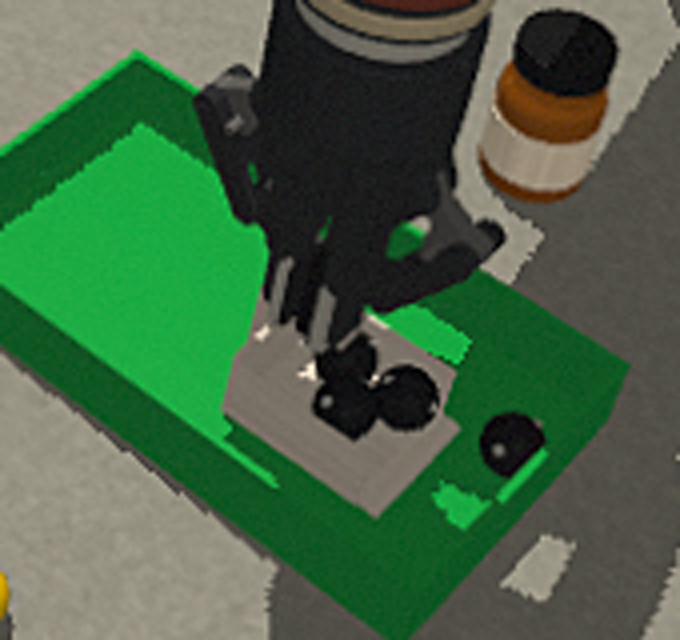

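The ball lines up with the scoop's right edge; shift 28 mm further before pushing.

{"api": "apply_moves", "payload": {"rows": [[0.2, 0, 0, 0, 0, 0], [0.5, 0, 0, 0, 0, 0], [0.9, 0, 0, 0, 0, 0], [1.3, 0, 0, 0, 0, 0], [1.7, 0, 0, 0, 0, 0], [2.1, 0, 0, 0, 0, 0], [2.5, 0, 0, 0, 0, 0], [2.7, 0, 0.1, 0, 0, 0], [2.8, 0.2, 0.1, 0, 0, 0], [2.8, 0.5, 0.1, 0, 0, 0], [2.8, 0.9, 0.1, 0, 0, 0], [2.8, 1.3, 0.1, 0, 0, 0], [2.8, 1.7, 0.1, 0, 0, 0], [2.8, 2.1, 0.1, 0, 0, 0], [2.8, 2.4, 0.1, 0, 0, 0]]}}

```text
t: 46.8
tool_pos: [0.4898, 0.3348, 0.071]
tool_rot: [-0.179, 3.133, -0.007]
contact_force: [0.3, -1.3, 8.8]
opening: 0.0122
```

```bash
python3 - <<'E'
from h import *
o=ctrl.get_obs(); print(o["tool_pos"],o["contact_force"])
print(rel(*scoop_tcp(84,18,.004,0,.5),o))
s=img("scene");crop(s,"r9.png",340,240,510,400,4)
E
```

```text
[0.4898 0.3348 0.071 ] [ 0.2759 -1.3359  8.7808]
[ 0.08  1.26 -0.05 -0.06  0.04  0.01]
```

View pics/r9.png

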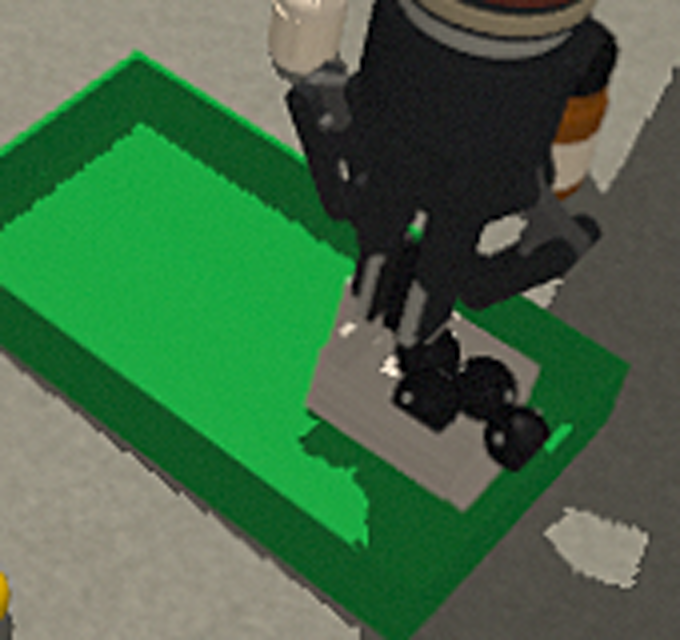

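{"api": "apply_moves", "payload": {"rows": [[0, 0.2, 0.1, 0, 0, 0], [0, 0.4, 0.1, 0, 0, 0], [0, 0.6, 0.1, 0, 0, 0], [0, 0.8, 0.1, 0, 0, 0], [0, 1, 0.1, 0, 0, 0], [0, 1.2, 0.1, 0, 0, 0], [0, 1.3, 0.1, 0, 0, 0], [0, 1.4, 0.1, 0, 0, 0], [0, 1.4, 0.1, 0, 0, 0]]}}

```text
t: 47.75
tool_pos: [0.4886, 0.348, 0.0711]
tool_rot: [-0.18, 3.132, -0.011]
contact_force: [1.5, -4.9, 10.3]
opening: 0.0124
```

```bash
python3 - <<'E'
from h import *
o=ctrl.get_obs(); print(o["tool_pos"],o["contact_force"])
print(rel(*scoop_tcp(84,18,.004,0,.5),o))
s=img("scene");crop(s,"s1.png",340,240,510,400,4)
E
```

```text
[0.4886 0.348  0.0711] [ 1.4716 -4.928  10.2598]
[ 0.11 -0.07 -0.04 -0.08  0.04  0.02]
```

View pics/s1.png

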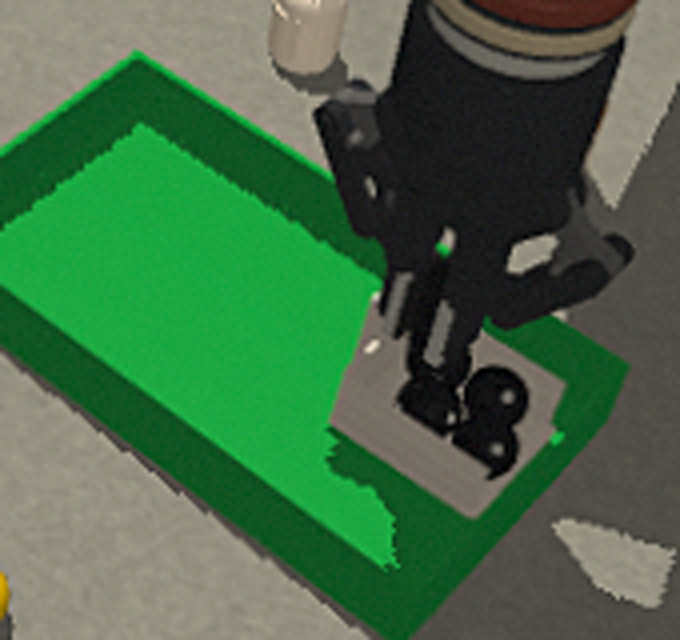

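All four are in the pan. Tip up and lift slowly.

{"api": "apply_moves", "payload": {"rows": [[0, -0.3, -0.1, -0.3, 0, 0], [0, -0.6, -0.2, -0.6, 0, 0], [0, -0.9, -0.25, -0.9, 0, 0], [0, -1.2, -0.3, -1.2, 0, 0], [0, -1.6, -0.6, -1.6, 0, 0], [0, -2, -0.9, -2, 0, 0], [0, -2.4, -1.1, -2.4, 0, 0], [0, -2.8, -2, -2.8, 0, 0], [0, -3, -3.5, -3, 0, 0], [0, -3.2, -5, -3, 0, 0], [0, -3.5, -7, -3, 0, 0], [0, -4, -9, -3, 0, 0], [0, -4.5, -11, -3, 0, 0], [0, -5, -12, -3, 0, 0], [0, -5, -12, -3, 0, 0], [0, -5, -12, -3, 0, 0]]}}

```text
t: 49.4
tool_pos: [0.4936, 0.299, 0.1911]
tool_rot: [0.179, -3.1, -0.397]
contact_force: [0.1, -0.4, -2.2]
opening: 0.0118
```

```bash
python3 - <<'E'
from h import *
o=ctrl.get_obs(); print(o["tool_pos"],o["contact_force"],o["q"])
s=img("scene");crop(s,"s2.png",280,180,510,400,3)
print(rel(*scoop_w(c2w(-10,20),.16,14,85),o))
E
```

```text
[0.4936 0.299  0.1911] [ 0.0658 -0.4384 -2.2322] [ 0.2938 -0.0894  1.8363  0.2559  1.3523 -1.4427]
[  4.48 -59.77 -17.69   0.12  -0.53   2.25]
```

View pics/s2.png

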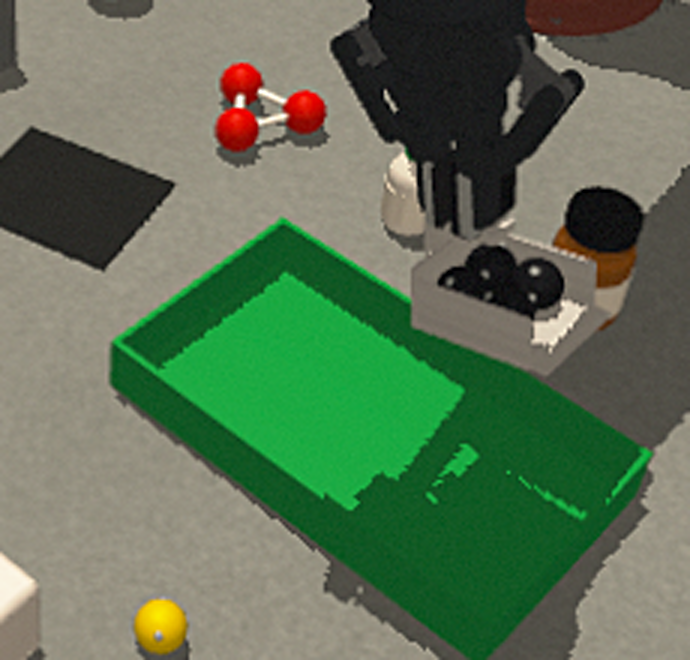

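The tray is empty, with four balls in the scoop. Carry a little more gently.

{"api": "apply_moves", "payload": {"rows": [[0.1, -1, -0.3, 0, 0, 0], [0.2, -3, -0.9, 0, 0, 0.1], [0.4, -6, -1.8, 0, 0, 0.2], [0.7, -9.5, -2.8, 0, 0, 0.4], [1, -13.5, -4, 0, -0.1, 0.5], [1.3, -17.5, -5.2, 0, -0.1, 0.7], [1.6, -21.5, -6.4, 0, -0.2, 0.8], [1.9, -25.5, -7.6, 0, -0.2, 1], [2.2, -29.5, -8.7, 0, -0.2, 1.1], [2.5, -33.5, -9.9, 0, -0.3, 1.3], [2.8, -37.5, -11.1, 0, -0.3, 1.4], [3.1, -41.5, -12.3, 0, -0.3, 1.6], [3.4, -45.5, -13.5, 0, -0.4, 1.7], [3.7, -49.5, -14.6, 0, -0.4, 1.9], [4, -53, -15.7, 0, -0.5, 2], [4.2, -56, -16.6, 0, -0.5, 2.1], [4.4, -58.3, -17.2, 0, -0.5, 2.2], [4.5, -59.5, -17.6, 0, -0.5, 2.25], [4.5, -59.8, -17.7, 0, -0.5, 2.25], [4.5, -59.8, -17.7, 0, -0.5, 2.25]]}}

```text
t: 51.45
tool_pos: [0.5198, -0.3249, 0.2107]
tool_rot: [0.135, 3.108, 0.399]
contact_force: [0.8, 0.7, -1.2]
opening: 0.0123
```

```bash
python3 - <<'E'
from h import *
o=ctrl.get_obs(); print(o["tool_pos"],o["contact_force"],o["q"])
d=img("top");crop(d,"s3.png",380,120,580,320,3);print(balls(d).round())
for a in((c2w(-10,15),.15,0,85),(c2w(-10,10),.12,-10,85),(c2w(-10,5),.09,-25,85),(c2w(-10,5),.065,-50,85)):
    print(rel(*scoop_w(*a),o), scoop_w(*a)[0])
E
```

```text
[ 0.5198 -0.3249  0.2107] [ 0.7684  0.686  -1.182 ] [-0.7688  0.1285  1.5821  0.1933  1.598  -2.264 ]
[]
[-0.06  1.11 -0.42  2.92 -0.07  0.01] [ 0.5213 -0.3154  0.2175]
[-0.08  1.31  1.82  4.92 -0.07  0.01] [ 0.5219 -0.3078  0.1964]
[-0.09  2.35  4.27  7.92 -0.07  0.02] [ 0.5234 -0.2916  0.1753]
[-0.11  5.46  7.48 12.92 -0.06  0.04] [ 0.5267 -0.2536  0.1521]
```

View pics/s3.png

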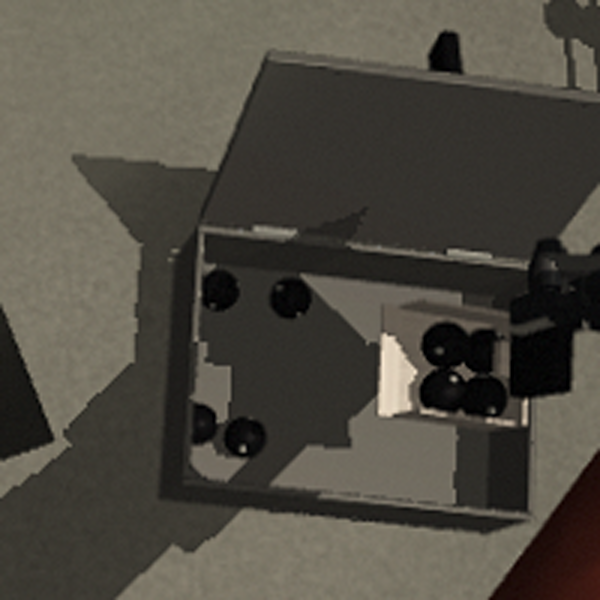

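{"api": "apply_moves", "payload": {"rows": [[0, 0.5, -0.2, 1, 0, 0], [0, 1, -0.4, 2.2, 0, 0], [-0.1, 1.2, 0.3, 3.4, 0, 0], [-0.1, 1.3, 1.7, 4.6, 0, 0], [-0.1, 1.7, 2.8, 6, 0, 0], [-0.1, 2.2, 4, 7.4, 0, 0], [-0.1, 3, 5.2, 9, 0, 0], [-0.1, 3.9, 6, 10.4, 0, 0], [-0.1, 4.7, 6.8, 11.7, 0, 0], [-0.1, 5.5, 7.4, 12.9, 0, 0], [-0.1, 5.5, 7.4, 12.9, 0, 0], [-0.1, 5.5, 7.4, 12.9, 0, 0], [-0.1, 5.5, 7.4, 12.9, 0, 0], [-0.1, 5.5, 7.4, 12.9, 0, 0], [-0.1, 5.5, 7.4, 12.9, 0, 0]]}}

```text
t: 53.0
tool_pos: [0.5269, -0.2538, 0.1543]
tool_rot: [-0.12, -2.81, 1.307]
contact_force: [0.2, 0.1, -0.6]
opening: 0.0123
```

{"api": "apply_moves", "payload": {"rows": [[0, -1, 0, -0.9, 0, 0], [0, -2.2, 0.1, -2, 0, 0], [0, -3.3, 0.2, -3, 0, 0], [0, -4.5, 0.5, -4.4, 0, 0], [0, -5.7, 0.8, -5.8, 0, 0], [0, -6.9, 1, -7, 0, 0], [0, -8, 1, -8.4, 0, 0], [0, -9.1, 1, -10, 0, 0], [0, -9.1, 1, -10, 0, 0], [0, -9.1, 1, -10, 0, 0]]}}

```text
t: 54.0
tool_pos: [0.5209, -0.3212, 0.2178]
tool_rot: [-0.14, -3.135, -0.001]
contact_force: [0.1, -0.1, -1.2]
opening: 0.012
```

```bash
python3 - <<'E'
from h import *
d=img("top");crop(d,"s4.png",380,120,580,320,3)
s=img("scene");ov(s,[],"s5.png",(120,30,370,260),3)
o=ctrl.get_obs();print(o["tool_pos"],o["contact_force"])
# scoop grip over mat: mat centre (.5078,-.008), mat yaw
mat=np.array([.5078,-.008]); ang=np.degrees(np.arctan2(.112,-.0424)); print(ang)
for h in(.12,.003):
    rot=down(105.);sx=rot.apply([0,1,0]);sz=np.array([0,0,1.]);sy=np.cross(sz,sx)
    O=np.r_[mat,h]+.008*sx
    p=O-.017*sx+HZ*sz-SY*sy
    print(p,rel(p,rot,o))
E
```

```text
[ 0.521  -0.3191  0.2167] [-0.356   0.3663 -0.4261]
110.73523393799697
[ 0.5256 -0.0126  0.1875] [ 2.17 30.58  2.99  0.03 -0.05 -3.99]
[ 0.5256 -0.0126  0.0705] [ 2.12 30.56 14.69  0.03 -0.05 -3.99]
```

View pics/s4.png

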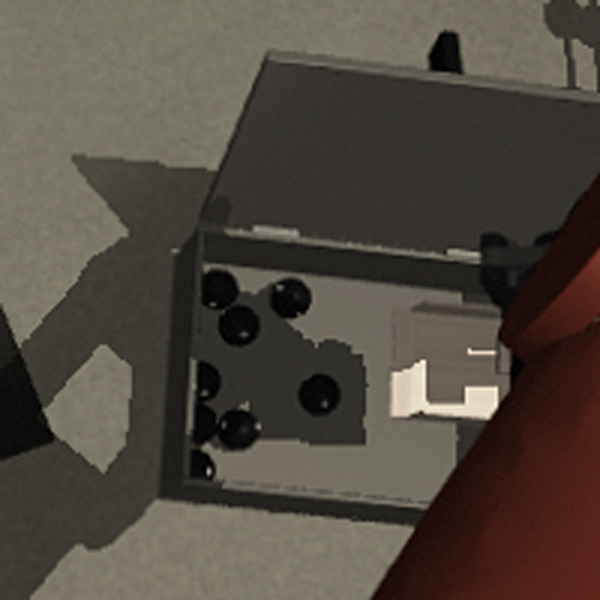

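View pics/s5.png

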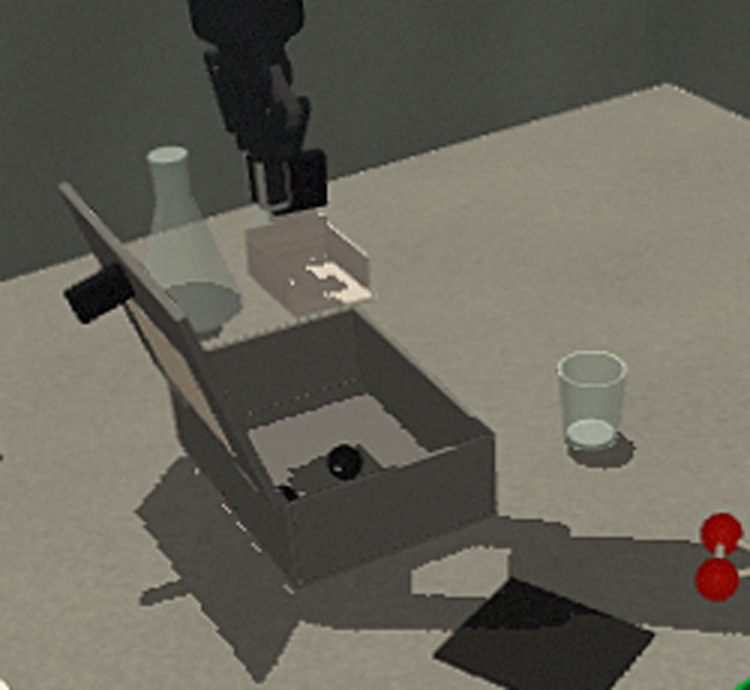

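All 8 balls are in the case (count in crop: 8). Place the scoop over the mat.

{"api": "apply_moves", "payload": {"rows": [[0.1, 2, 0, 0, 0, -0.2], [0.4, 6, 0, 0, 0, -0.7], [0.8, 11, 0, 0, 0, -1.4], [1.1, 16, 0.5, 0, 0, -2.1], [1.5, 21, 1.2, 0, 0, -2.8], [1.8, 25.5, 2, 0, 0, -3.4], [2.1, 29, 2.7, 0, 0, -3.8], [2.2, 30.6, 3, 0, 0, -4], [2.2, 30.6, 3, 0, 0, -4], [2.2, 30.6, 3, 0, 0, -4]]}}

```text
t: 55.1
tool_pos: [0.5246, -0.0109, 0.1871]
tool_rot: [0.415, -3.109, -0.004]
contact_force: [0.1, -0.1, -0.9]
opening: 0.0123
```

```bash
cat > m.py <<'E'
from h import *
o=ctrl.get_obs();print(o["tool_pos"],o["contact_force"])
mat=np.array([.5078,-.008])
for h in(.013,.003):
    rot=down(105.);sx=rot.apply([0,1,0]);sz=np.array([0,0,1.]);sy=np.cross(sz,sx)
    O=np.r_[mat,h]+.008*sx
    p=O-.017*sx+HZ*sz-SY*sy
    print(rel(p,rot,o))
E
python3 m.py; python3 - <<'E'
from h import *
s=img("scene");crop(s,"s6.png",230,130,360,280,4)
E
```

```text
[ 0.5246 -0.0109  0.1871] [ 0.1209 -0.148  -0.8965]
[-0.1  -0.22 10.66  0.03 -0.05  0.04]
[-0.1  -0.22 11.66  0.03 -0.05  0.04]
```

View pics/s6.png

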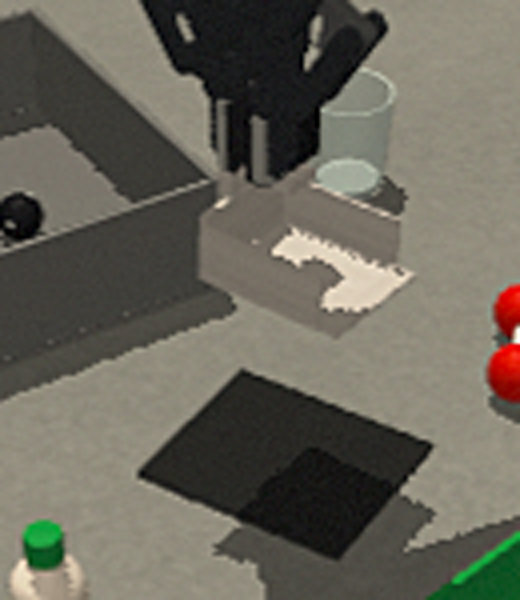

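The scoop hangs level over the mat. Lower and look before releasing.

{"api": "apply_moves", "payload": {"rows": [[-0.1, -0.2, 3, 0, 0, 0], [-0.1, -0.2, 6, 0, 0, 0], [-0.1, -0.2, 8.5, 0, 0, 0], [-0.1, -0.2, 10, 0, 0, 0], [-0.1, -0.2, 11, 0, 0, 0], [-0.1, -0.2, 11.5, 0, 0, 0], [-0.1, -0.2, 11.7, 0, 0, 0], [-0.1, -0.2, 11.7, 0, 0, 0]]}}

```text
t: 55.95
tool_pos: [0.5266, -0.0134, 0.0712]
tool_rot: [0.413, -3.111, -0.003]
contact_force: [-0.1, -0.5, -0.7]
opening: 0.0119
```

```bash
python3 m.py; python3 - <<'E'
from h import *
s=img("scene");crop(s,"s7.png",230,130,360,280,4)
E
```

```text
[ 0.5266 -0.0134  0.0712] [-0.1411 -0.4949 -0.7137]
[ 0.08  0.11 -0.93  0.03 -0.03  0.02]
[ 0.08  0.1   0.07  0.03 -0.03  0.02]
```

View pics/s7.png

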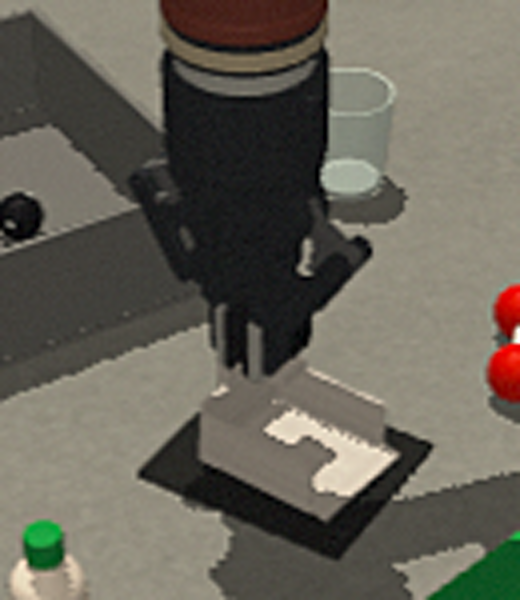

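It stands centred on the mat. Touch down, open and rise.

{"api": "apply_moves", "payload": {"rows": [[0, 0, 0.1, 0, 0, 0], [0, 0, 0.15, 0, 0, 0], [0, 0, 0.15, 0, 0, 0]]}}

```text
t: 56.3
tool_pos: [0.527, -0.0134, 0.0703]
tool_rot: [0.413, -3.112, -0.002]
contact_force: [-0.8, -1.1, -1.3]
opening: 0.0118
```

{"api": "apply_moves", "payload": {"rows": [[0, 0, 0, 0, 0, 0], [0, 0, 0, 0, 0, 0], [0, 0, 0, 0, 0, 0], [0, 0, 0, 0, 0, 0], [0, 0, 0, 0, 0, 0], [0, 0, -1, 0, 0, 0], [0, 0, -3, 0, 0, 0], [0, 0, -6, 0, 0, 0], [0, 0, -10, 0, 0, 0], [0, 0, -14, 0, 0, 0], [0, 0, -18, 0, 0, 0], [0, 0, -22, 0, 0, 0], [0, 0, -24, 0, 0, 0], [0, 0, -24, 0, 0, 0]], "grip": 0.3}}

```text
t: 57.7
tool_pos: [0.5291, -0.0139, 0.316]
tool_rot: [-0.413, 3.108, -0.002]
contact_force: [0.6, -0.6, 0.3]
opening: 0.0599
```

```bash
python3 - <<'E'
from h import *
s=img("scene");crop(s,"s8.png",100,50,360,280,3)
o=ctrl.get_obs();print(o["tool_pos"],o["contact_force"])
f=lambda t:np.array([-145*np.cos(t)+34*np.sin(t),145*np.sin(t)+34*np.cos(t)])
t=1.85; x,z=f(t); w=c2w(85+x,5); print(w,.075+z/1000)
for zz in(.31,.075+z/1000-.019): print(rel(np.r_[w,zz],down(85.2),o))
E
```

```text
[ 0.5282 -0.0138  0.3129] [ 0.0297  0.2071 -0.5038]
[ 0.6765 -0.2812] 0.20501483603938503
[ -7.34 -29.69   0.31   0.     0.03   3.99]
[ -7.31 -29.69  12.71   0.     0.03   3.99]
```

View pics/s8.png

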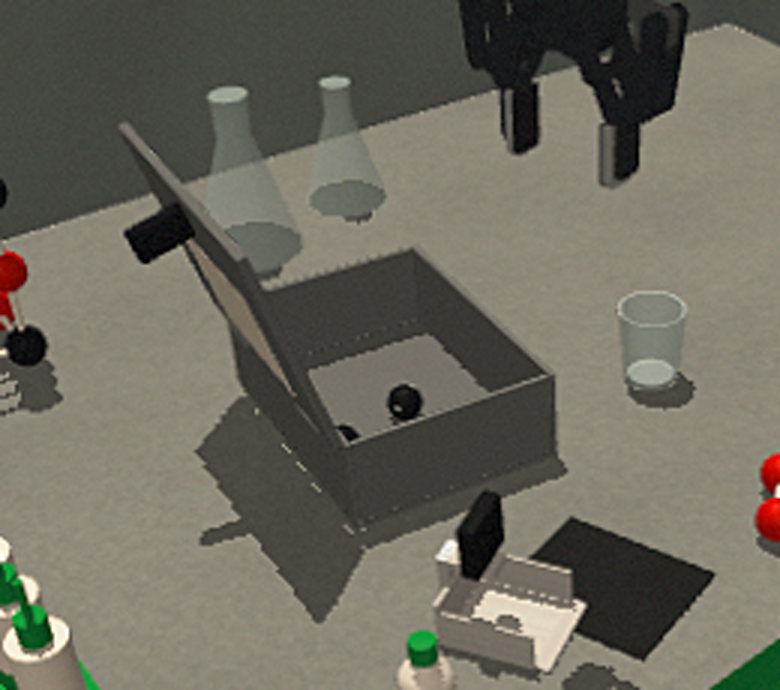

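The scoop now stands beside the mat (about (510,590) in the crop): it was knocked aside after release. Measure and fetch it.

{"api": "apply_moves", "payload": {"rows": [[-3, -10, 0, 0, 0, 0], [-5, -14, 0, 0, 0, 0], [-6, -18, 0, 0, 0, 0], [-6, -20, 0, 0, 0, 0], [-6, -20, 0, 0, 0, 0]]}}

```text
t: 58.25
tool_pos: [0.6384, -0.1951, 0.3089]
tool_rot: [0.407, -3.113, -0.003]
contact_force: [-0.7, -0.5, -0.2]
opening: 0.0598
```

```bash
python3 - <<'E'
from h import *
s=img("scene");crop(s,"u1.png",235,200,335,290,7)
d=img("top");crop(d,"u2.png",315,150,415,295,5)
E
```

```text
(no output)
```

View pics/u1.png

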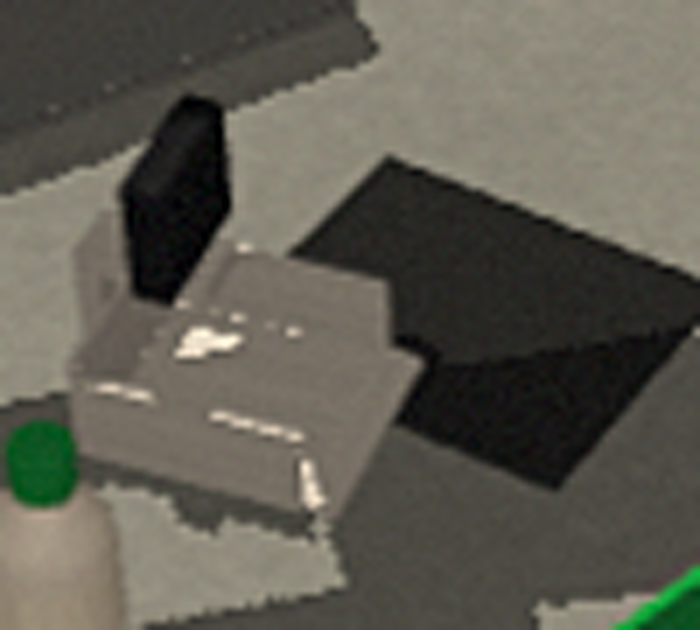

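View pics/u2.png

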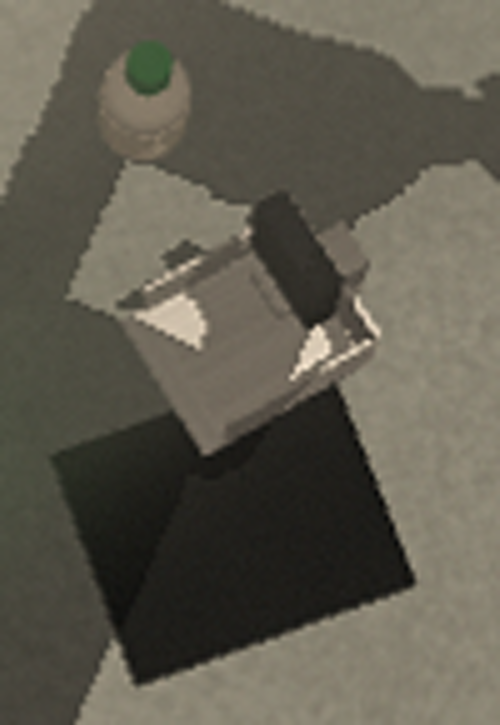

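```bash
python3 - <<'E'
from h import *
s=img("scene");d=img("top")
px=lambda p,k,a,b:(np.array([p],float)+.5)/k-.5+[a,b]
T=lambda a,b:tri(d,px(a,5,315,150),s,px(b,7,235,200))
L,e1=T((205,455),(425,362)); Rr,e2=T((120,305),(325,525)); print(L,e1,Rr,e2)
# y axis = toward left of nose : L(-x side) is +y
y=(L-Rr)[:2]; print(np.linalg.norm(y)); y/=np.linalg.norm(y); x=np.array([y[1],-y[0]]); az=np.degrees(np.arctan2(x[1],x[0])); print("az",az)
O=(L+Rr)[:2]/2-.040*x; g=O-.017*x; print("O",O,"grip",g)
yaw=np.radians(az)
ov(s,[(frame(np.r_[O,.001],yaw,np.array(SP)/1000),(255,0,0)),(frame(np.r_[O,.001],yaw,np.array(HP)/1000),(0,0,255))],"u3.png",(235,200,335,290),7)
ov(d,[(frame(np.r_[O,.001],yaw,np.array(SP)/1000),(255,0,0)),(frame(np.r_[O,.001],yaw,np.array(HP)/1000),(0,0,255))],"u4.png",(315,150,415,295),5)
o=ctrl.get_obs()
for z in (.16,.068):print(rel(np.r_[g,z],down(az),o))
E
```

```text
[0.5336 0.0033 0.0027] 0.0011068789996654495 [0.5956 0.0386 0.0016] 0.0021690601609535487
0.07132071187895876
az 119.68668598824596
O [ 0.5844 -0.0138] grip [ 0.5928 -0.0285]
[ 0.11 16.74 15.21  0.02  0.01 -2.91]
[ 0.11 16.72 24.41  0.02  0.01 -2.91]
```

View pics/u3.png

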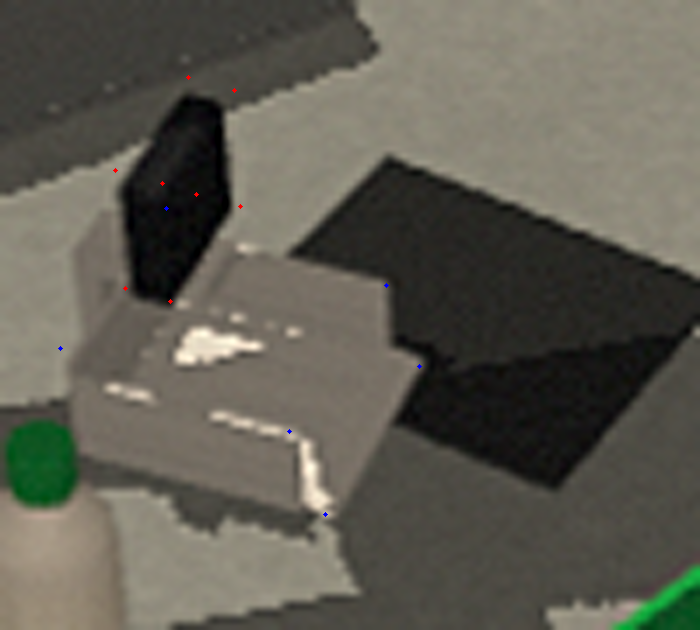

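View pics/u4.png

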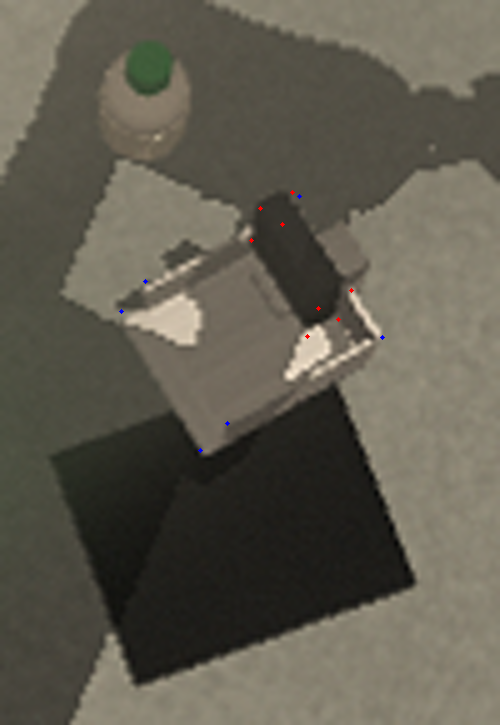

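Predicted corners fit the image (nose exact, handle within about 3 mm). Regrasp; then check the grip before lifting.

{"api": "apply_moves", "payload": {"rows": [[0, 3, 2, 0, 0, -0.5], [0, 7, 5, 0, 0, -1.2], [0, 11, 8.5, 0, 0, -2], [0.1, 15, 12, 0, 0, -2.7], [0.1, 16.8, 15, 0, 0, -2.9], [0.1, 16.9, 18, 0, 0, -2.9], [0.1, 16.9, 21, 0, 0, -2.9], [0.1, 16.9, 23.2, 0, 0, -2.9], [0.1, 16.9, 24.2, 0, 0, -2.9], [0.1, 16.9, 24.2, 0, 0, -2.9]]}}

```text
t: 59.45
tool_pos: [0.5907, -0.0254, 0.0688]
tool_rot: [0.806, -3.034, -0.005]
contact_force: [0.1, 0.5, 0.5]
opening: 0.0601
```

```bash
python3 - <<'E'
from h import *
o=ctrl.get_obs();print(o["tool_pos"],o["contact_force"])
print(rel((.592,-.0265,.069),down(119.7),o))
s=img("scene");crop(s,"u5.png",220,150,340,290,5)
E
```

```text
[ 0.5907 -0.0254  0.0688] [0.1367 0.4508 0.5235]
[-0.06 -0.16 -0.03  0.04 -0.01  0.01]
```

View pics/u5.png

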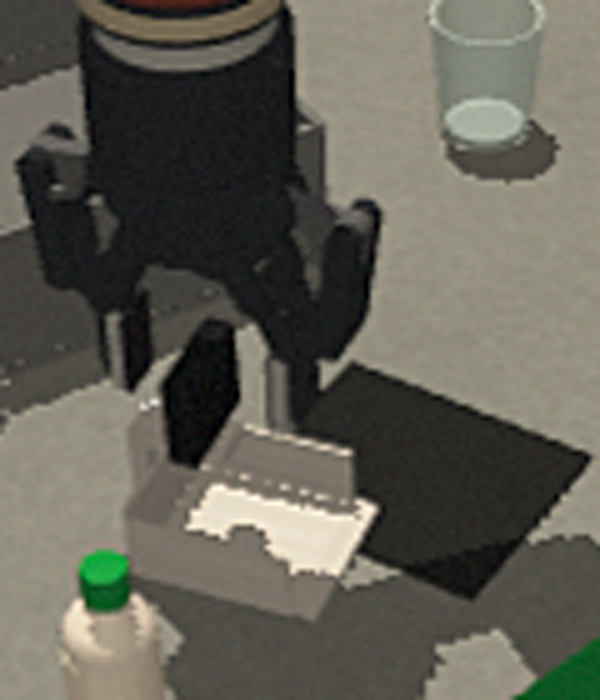

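The handle is between the fingers, centred. Close.

{"api": "apply_moves", "payload": {"rows": [[0, 0, 0, 0, 0, 0], [0, 0, 0, 0, 0, 0], [0, 0, 0, 0, 0, 0], [0, 0, 0, 0, 0, 0], [0, 0, 0, 0, 0, 0], [0, 0, 0, 0, 0, 0], [0, 0, 0, 0, 0, 0], [0, 0, -1, 0, 0, 0], [0, 0, -3, 0, 0, 0], [0, 0, -5, 0, 0, 0], [0, 0, -7, 0, 0, 0], [0, 0, -7, 0, 0, 0]], "grip": 1, "squeeze": 60}}

```text
t: 60.7
tool_pos: [0.594, -0.0264, 0.1439]
tool_rot: [-0.804, 3.031, -0.001]
contact_force: [-0.2, 0.7, -0.5]
opening: 0.0132
```

```bash
python3 - <<'E'
import h
h.SY=0.0
from h import *
o=ctrl.get_obs();print(o["tool_pos"],o["contact_force"],o["opening"])
s=img("scene");ov(s,[(scoop_pts(o,SP),(255,0,0)),(scoop_pts(o,HP),(0,0,255))],"u6.png",(220,130,340,290),5)
E
```

```text
[ 0.594  -0.0264  0.1439] [-0.1674  0.7335 -0.5097] 0.013244957597186085
```

View pics/u6.png

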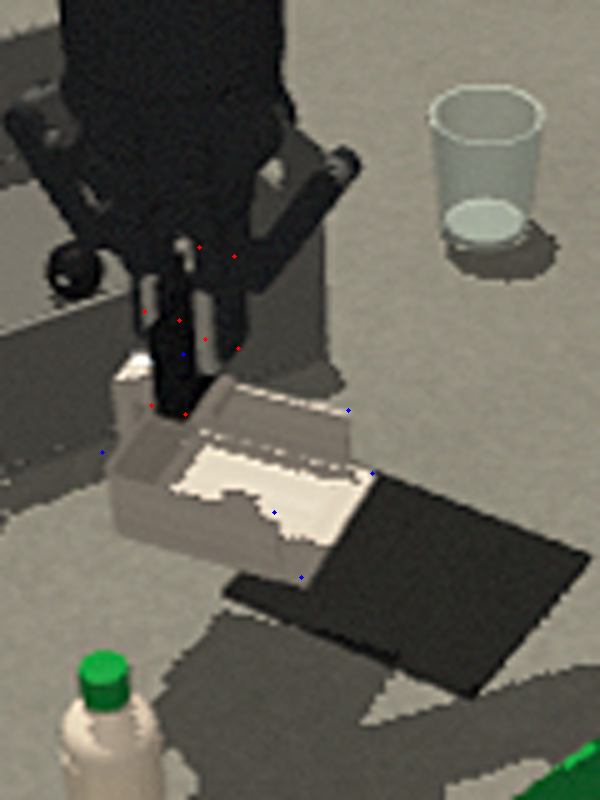

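The grip is now central (prediction and image agree to ~2 mm). Carry to the mat.

```bash
cat > m.py <<'E'
import h
h.SY=0.0
from h import *
o=ctrl.get_obs();print(o["tool_pos"],o["contact_force"])
mat=np.array([.5078,-.008])
for z in(.06,.013,.003):
    rot=down(110.);sx=rot.apply([0,1,0]);O=np.r_[mat,z]+.008*sx
    print(rel(O-.017*sx+[0,0,HZ],rot,o))
E
python3 m.py
```

```text
[ 0.5929 -0.0263  0.1419] [-0.876  -0.0687 -0.9364]
[6.65 4.92 1.42 0.   0.04 1.94]
[6.66 4.92 6.12 0.   0.04 1.94]
[6.66 4.92 7.12 0.   0.04 1.94]
```

{"api": "apply_moves", "payload": {"rows": [[1.5, 1.2, 0, 0, 0, 0.5], [3.3, 2.5, 0.4, 0, 0, 1], [5, 3.7, 0.8, 0, 0, 1.5], [6.3, 4.7, 1.2, 0, 0, 1.9], [6.6, 4.9, 1.5, 0, 0, 1.9], [6.6, 4.9, 3, 0, 0, 1.9], [6.6, 4.9, 4.5, 0, 0, 1.9], [6.6, 4.9, 5.5, 0, 0, 1.9], [6.6, 4.9, 6.2, 0, 0, 1.9], [6.6, 4.9, 6.6, 0, 0, 1.9], [6.6, 4.9, 6.6, 0, 0, 1.9]]}}

```text
t: 61.85
tool_pos: [0.5119, -0.0164, 0.0755]
tool_rot: [-0.551, 3.09, 0.002]
contact_force: [-0.2, 0.1, -0.7]
opening: 0.0135
```

```bash
python3 m.py
```

```text
[ 0.5119 -0.0164  0.0755] [-0.2083  0.1201 -0.7431]
[ 0.08  0.03 -5.2   0.01  0.04  0.04]
[ 0.1   0.03 -0.5   0.01  0.04  0.04]
[0.1  0.03 0.5  0.01 0.04 0.04]
```

{"api": "apply_moves", "payload": {"rows": [[0.1, 0, 0.2, 0, 0, 0], [0.1, 0, 0.35, 0, 0, 0], [0.1, 0, 0.45, 0, 0, 0], [0.1, 0, 0.5, 0, 0, 0], [0.1, 0, 0.5, 0, 0, 0]]}}

```text
t: 62.35
tool_pos: [0.5133, -0.0171, 0.0745]
tool_rot: [-0.551, 3.085, -0.001]
contact_force: [-4.4, -0.9, 13.2]
opening: 0.0128
```

```bash
python3 m.py; python3 - <<'E'
from h import *
s=img("scene");crop(s,"u7.png",230,130,360,280,4)
E
```

```text
[ 0.5133 -0.0171  0.0745] [-4.3708 -0.9149 13.1875]
[ 0.17  0.14 -5.3  -0.02  0.08  0.05]
[ 0.2   0.15 -0.6  -0.02  0.08  0.05]
[ 0.21  0.15  0.4  -0.02  0.08  0.05]
```

View pics/u7.png

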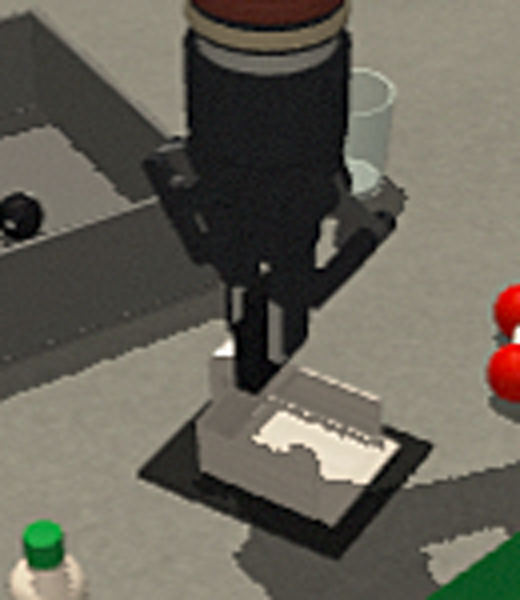

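It is down on the mat (13 N). Ease off, open, rise straight up and check.

{"api": "apply_moves", "payload": {"rows": [[0, 0, -0.03, 0, 0, 0], [0, 0, -0.03, 0, 0, 0]]}}

```text
t: 62.6
tool_pos: [0.5143, -0.0173, 0.0758]
tool_rot: [-0.55, 3.083, -0.002]
contact_force: [0.2, 0.2, -0.4]
opening: 0.0131
```

{"api": "apply_moves", "payload": {"rows": [[0, 0, 0, 0, 0, 0], [0, 0, 0, 0, 0, 0], [0, 0, 0, 0, 0, 0], [0, 0, 0, 0, 0, 0], [0, 0, 0, 0, 0, 0], [0, 0, -1, 0, 0, 0], [0, 0, -3, 0, 0, 0], [0, 0, -6, 0, 0, 0], [0, 0, -10, 0, 0, 0], [0, 0, -14, 0, 0, 0], [0, 0, -18, 0, 0, 0], [0, 0, -22, 0, 0, 0], [0, 0, -24, 0, 0, 0], [0, 0, -24, 0, 0, 0]], "grip": 0.3}}

```text
t: 64.0
tool_pos: [0.5135, -0.0177, 0.3215]
tool_rot: [-0.549, 3.075, -0.007]
contact_force: [0.2, 0.5, 0.3]
opening: 0.0599
```

```bash
python3 - <<'E'
from h import *
s=img("scene");crop(s,"u8.png",100,50,360,280,3)
o=ctrl.get_obs();print(o["tool_pos"],o["contact_force"])
f=lambda t:np.array([-145*np.cos(t)+34*np.sin(t),145*np.sin(t)+34*np.cos(t)])
t=1.85; x,z=f(t); w=c2w(85+x,4); print(w,.075+z/1000)
for zz in(.31,.075+z/1000-.019): print(rel(np.r_[w,zz],down(85.2),o))
E
```

```text
[ 0.5126 -0.0176  0.3184] [-0.2194 -0.6653 -0.3463]
[ 0.6764 -0.2822] 0.20501483603938503
[ -6.2  -30.5    1.09  -0.03   0.16   5.01]
[ -6.04 -30.43  13.49  -0.03   0.16   5.01]
```

View pics/u8.png

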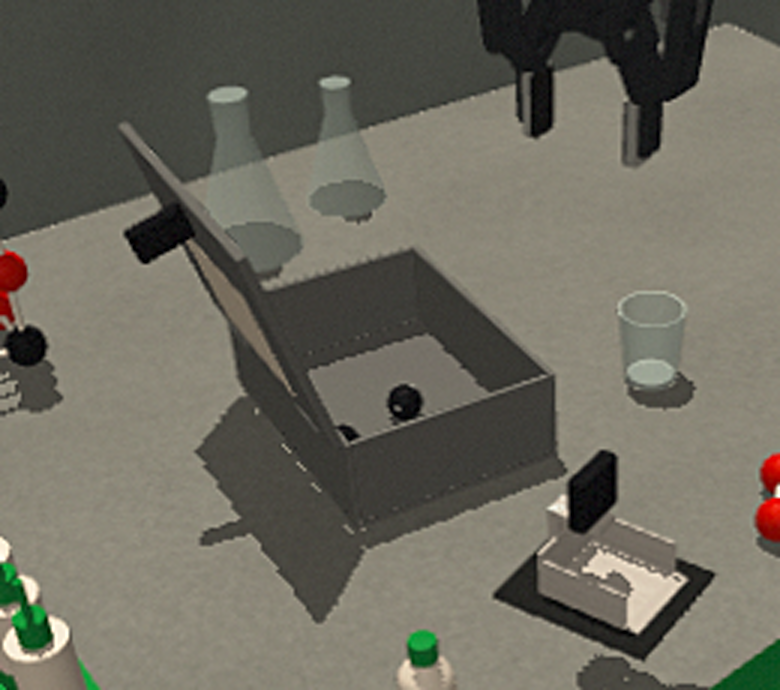

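The scoop stands on the mat and the lid is still open. Go over the tab (its last grip was at (0.673,−0.289)).

```bash
python3 - <<'E'
from h import *
o=ctrl.get_obs()
for zz in(.31,.188): print(rel((.676,-.2885,zz),down(85),o))
E
```

```text
[ -5.95 -31.07   1.09  -0.03   0.16   5.05]
[ -5.78 -31.    13.29  -0.03   0.16   5.05]
```

{"api": "apply_moves", "payload": {"rows": [[-1, -4, 0.2, 0, 0, 0.6], [-2, -9, 0.3, 0, 0, 1.4], [-3, -14, 0.5, 0, 0, 2.2], [-4, -19, 0.6, 0, 0, 3], [-5, -24, 0.8, 0, 0.1, 3.8], [-5.7, -28, 1, 0, 0.1, 4.6], [-5.9, -31, 1.1, 0, 0.16, 5.05], [-5.9, -31.1, 1.1, 0, 0.16, 5.05], [-5.9, -31.1, 1.1, 0, 0.16, 5.05]]}}

```text
t: 64.95
tool_pos: [0.675, -0.289, 0.3069]
tool_rot: [-0.138, -3.135, -0.0]
contact_force: [0.8, -0.4, 1.0]
opening: 0.0598
```

```bash
python3 - <<'E'
from h import *
o=ctrl.get_obs();print(o["tool_pos"],o["tool_rot"])
for zz in(.188,): print(rel((.676,-.2885,zz),down(85),o))
s=img("scene");crop(s,"v1.png",105,20,345,235,3)
E
```

```text
[ 0.675  -0.289   0.3069] [-0.138  -3.1353 -0.0003]
[-0.14  0.06 11.89  0.   -0.04 -0.01]
```

View pics/v1.png

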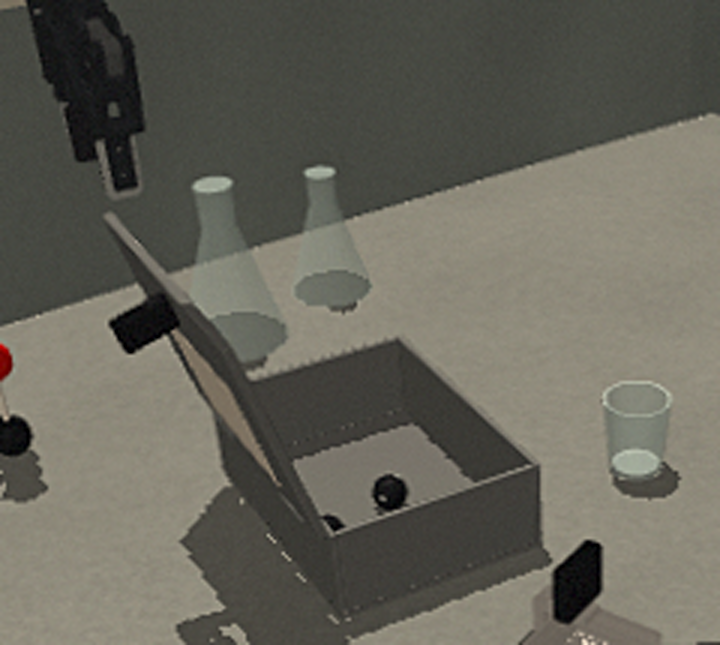

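{"api": "apply_moves", "payload": {"rows": [[-0.4, 0.1, 2, 0, 0, 0], [-0.4, 0.1, 5, 0, 0, 0], [-0.4, 0.1, 7.5, 0, 0, 0], [-0.4, 0.1, 9.5, 0, 0, 0], [-0.4, 0.1, 11, 0, 0, 0], [-0.4, 0.1, 11.7, 0, 0, 0], [-0.4, 0.1, 11.7, 0, 0, 0]]}}

```text
t: 65.7
tool_pos: [0.6783, -0.2867, 0.1894]
tool_rot: [-0.135, -3.135, -0.001]
contact_force: [-0.1, 0.2, -0.3]
opening: 0.0595
```

{"api": "apply_moves", "payload": {"rows": [[0, 0, 0, 0, 0, 0], [0, 0, 0, 0, 0, 0], [0, 0, 0, 0, 0, 0], [0, 0, 0, 0, 0, 0], [0, 0, 0, 0, 0, 0], [0, 0, 0, 0, 0, 0], [0, 0, 0, 0, 0, 0]], "grip": 1, "squeeze": 30}}

```text
t: 66.4
tool_pos: [0.6786, -0.289, 0.191]
tool_rot: [-0.138, -3.137, 0.005]
contact_force: [0.9, -5.2, 0.8]
opening: 0.0116
```

```bash
python3 - <<'E'
from h import *
o=ctrl.get_obs();print(o["tool_pos"],o["opening"],o["contact_force"])
cx=np.array([.9965,-.084])
f=lambda t:np.array([-145*np.cos(t)+34*np.sin(t),145*np.sin(t)+34*np.cos(t)])/1000
for th in np.radians([98,90,82,75]+list(range(60,-1,-10))):
    dd=f(th)-f(1.85); p=o["tool_pos"]+[cx[0]*dd[0],cx[1]*dd[0],dd[1]]
    print(round(np.degrees(th)),rel(p,R.from_rotvec(o["tool_rot"]),o)[:3])
E
```

```text
[ 0.6786 -0.289   0.191 ] 0.011593187802096146 [ 0.8519 -5.204   0.8303]
98 [ 1.88 -0.01 -0.88]
90 [ 3.87 -0.02 -1.49]
82 [ 5.92 -0.03 -1.82]
75 [ 7.74 -0.04 -1.87]
60 [11.57 -0.05 -1.24]
50 [13.98 -0.05 -0.27]
40 [16.19 -0.06  1.1 ]
30 [18.12 -0.06  2.83]
20 [19.72 -0.06  4.88]
10 [20.94 -0.05  7.17]
0 [21.75 -0.05  9.63]
```

Tab pinched (11.6 mm). Guide it down along the arc.

{"api": "apply_moves", "payload": {"rows": [[0.6, 0, -0.3, 0, 0, 0], [1.2, 0, -0.6, 0, 0, 0], [1.9, 0, -0.9, 0, 0, 0], [2.9, 0, -1.2, 0, 0, 0], [3.9, 0, -1.5, 0, 0, 0], [4.9, 0, -1.7, 0, 0, 0], [5.9, 0, -1.8, 0, 0, 0], [6.8, 0, -1.9, 0, 0, 0], [7.7, 0, -1.9, 0, 0, 0], [8.7, 0, -1.8, 0, 0, 0], [9.7, 0, -1.6, 0, 0, 0], [10.6, 0, -1.4, 0, 0, 0], [11.6, 0, -1.2, 0, 0, 0], [12.4, 0, -0.9, 0, 0, 0], [13.2, 0, -0.6, 0, 0, 0], [14, 0, -0.3, 0, 0, 0], [14.7, 0, 0.2, 0, 0, 0], [15.5, -0.1, 0.6, 0, 0, 0], [16.2, -0.1, 1.1, 0, 0, 0], [16.2, -0.1, 1.1, 0, 0, 0]]}}

```text
t: 68.4
tool_pos: [0.515, -0.2742, 0.1813]
tool_rot: [-0.137, -3.133, 0.0]
contact_force: [-5.4, 6.6, 9.6]
opening: 0.0111
```

```bash
python3 - <<'E'
from h import *
o=ctrl.get_obs();print(o["tool_pos"],o["opening"],o["contact_force"])
s=img("scene");crop(s,"v2.png",105,20,345,235,3)
cx=np.array([.9965,-.084])
f=lambda t:np.array([-145*np.cos(t)+34*np.sin(t),145*np.sin(t)+34*np.cos(t)])/1000
for th in np.radians([35,30,25,20,15,10,5,1]):
    dd=f(th)-f(np.radians(40)); p=o["tool_pos"]+[cx[0]*dd[0],cx[1]*dd[0],dd[1]]
    print(round(np.degrees(th)),rel(p,R.from_rotvec(o["tool_rot"]),o)[:3])
E
```

```text
[ 0.515  -0.2742  0.1813] 0.011087505039571156 [-5.4214  6.6026  9.6305]
35 [ 1.   -0.    0.83]
30 [ 1.93 -0.01  1.74]
25 [ 2.77 -0.01  2.73]
20 [ 3.52 -0.01  3.79]
15 [ 4.18 -0.01  4.91]
10 [ 4.73 -0.01  6.09]
5 [ 5.18 -0.02  7.3 ]
1 [ 5.47 -0.02  8.3 ]
```

View pics/v2.png

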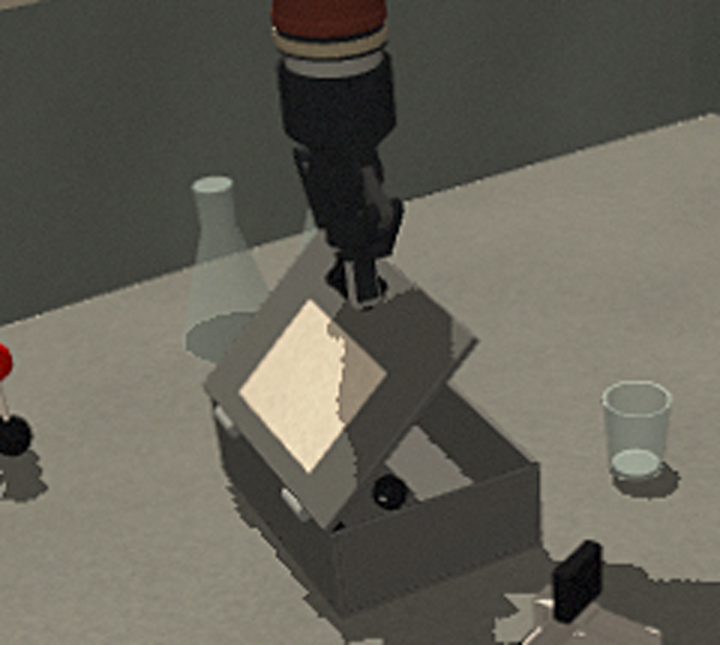

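The lid is at about 40° and follows. Continue down nearly to shut.

{"api": "apply_moves", "payload": {"rows": [[0.5, 0, 0.4, 0, 0, 0], [1, 0, 0.8, 0, 0, 0], [1.5, 0, 1.3, 0, 0, 0], [1.9, 0, 1.7, 0, 0, 0], [2.4, 0, 2.2, 0, 0, 0], [2.8, 0, 2.7, 0, 0, 0], [3.2, 0, 3.2, 0, 0, 0], [3.5, 0, 3.8, 0, 0, 0], [3.9, 0, 4.3, 0, 0, 0], [4.2, 0, 4.9, 0, 0, 0], [4.5, 0, 5.5, 0, 0, 0], [4.7, 0, 6.1, 0, 0, 0], [5, 0, 6.7, 0, 0, 0], [5.2, 0, 7.3, 0, 0, 0], [5.4, 0, 7.8, 0, 0, 0], [5.5, 0, 8.3, 0, 0, 0], [5.5, 0, 8.3, 0, 0, 0]]}}

```text
t: 70.15
tool_pos: [0.4569, -0.2688, 0.0965]
tool_rot: [-0.137, -3.126, -0.002]
contact_force: [-5.0, 0.9, 3.2]
opening: 0.0114
```

{"api": "apply_moves", "payload": {"rows": [[0, 0, 0, 0, 0, 0], [0, 0, 0, 0, 0, 0], [0, 0, 0, 0, 0, 0], [0, 0, 0, 0, 0, 0], [0, 0, 0, 0, 0, 0], [0, 0, -1, 0, 0, 0], [0, 0, -3, 0, 0, 0], [0, 0, -6, 0, 0, 0], [0, 0, -10, 0, 0, 0], [0, 0, -14, 0, 0, 0], [0, 0, -18, 0, 0, 0], [0, 0, -20, 0, 0, 0], [0, 0, -20, 0, 0, 0], [0, 0, -20, 0, 0, 0]], "grip": 0.3}}

```text
t: 71.55
tool_pos: [0.4594, -0.2692, 0.2969]
tool_rot: [-0.137, -3.127, -0.001]
contact_force: [0.5, -0.3, -0.3]
opening: 0.0598
```

```bash
python3 - <<'E'
from h import *
o=ctrl.get_obs();print(o["t"],o["tool_pos"],o["opening"],o["contact_force"])
s=img("scene");cv2.imwrite("pics/w1.png",s["color"])
d=img("top");cv2.imwrite("pics/w1d.png",d["color"])
E
```

```text
71.55 [ 0.4594 -0.2692  0.2969] 0.059798708184435 [ 0.4821 -0.3449 -0.2828]
```

View pics/w1.png

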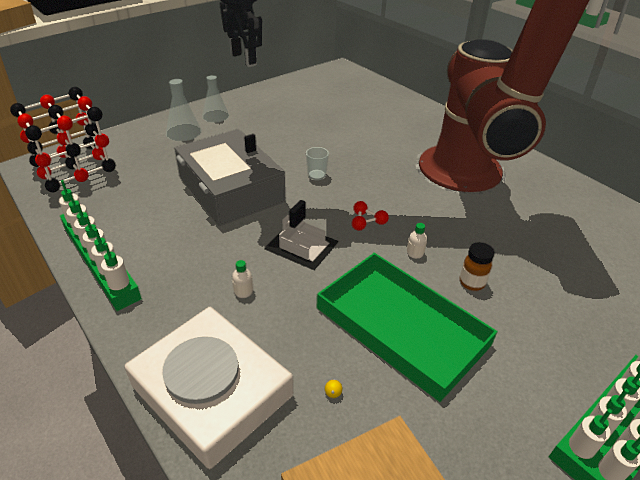

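View pics/w1d.png

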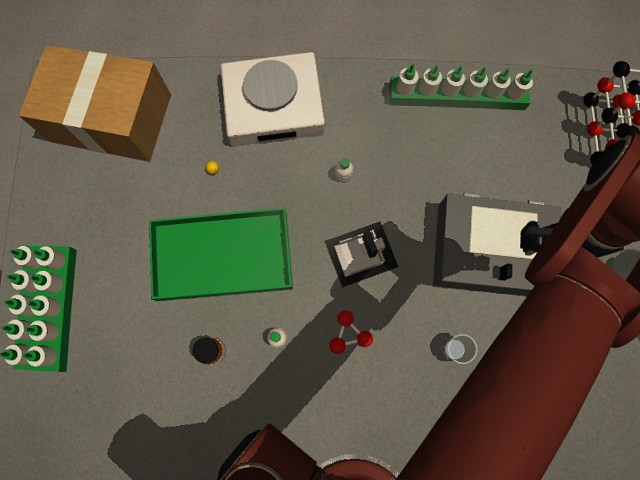

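The tray is empty, the scoop is on the mat and the lid is down. Wait a moment for it to settle and compare the lid with the first picture.

{"api": "apply_moves", "payload": {"rows": [[0, 0, -1, 0, 0, 0], [0, 0, -2, 0, 0, 0], [0, 0, -2, 0, 0, 0], [0, 0, -2, 0, 0, 0], [0, 0, -2, 0, 0, 0], [0, 0, -2, 0, 0, 0], [0, 0, -2, 0, 0, 0], [0, 0, -2, 0, 0, 0], [0, 0, -2, 0, 0, 0], [0, 0, -2, 0, 0, 0], [0, 0, -2, 0, 0, 0], [0, 0, -2, 0, 0, 0], [0, 0, -2, 0, 0, 0], [0, 0, -2, 0, 0, 0], [0, 0, -2, 0, 0, 0], [0, 0, -2, 0, 0, 0], [0, 0, -2, 0, 0, 0], [0, 0, -2, 0, 0, 0], [0, 0, -2, 0, 0, 0], [0, 0, -2, 0, 0, 0]]}}

```text
t: 73.65
tool_pos: [0.459, -0.2687, 0.3146]
tool_rot: [-0.137, -3.124, -0.005]
contact_force: [-0.2, -0.9, 0.3]
opening: 0.0602
```

```bash
python3 - <<'E'
from h import *
s=img("scene");d=img("top"); a=cv2.imread("pics/scene0.png");b=cv2.imread("pics/w1.png")
for nm,(x0,y0,x1,y1) in {"tab":(235,125,265,160),"lid":(170,125,290,210)}.items():
    for n,c in(("first",a),("prev",b)):
        print(nm,n,np.abs(c[y0:y1,x0:x1].astype(int)-s["color"][y0:y1,x0:x1]).mean().round(2))
cat=np.hstack([a[120:230,165:295],s["color"][120:230,165:295]]);cv2.imwrite("pics/w2.png",cv2.resize(cat,None,fx=3,fy=3))
# scoop handle: nose corners from both views by crop
crop(s,"w3.png",255,190,345,275,7);crop(d,"w4.png",315,210,415,295,7)
print(ctrl.get_obs()["contact_force"])
E
```

```text
tab first 3.28
tab prev 2.93
lid first 4.66
lid prev 2.09
[-0.0544 -0.3811  0.4887]
```

View pics/w2.png

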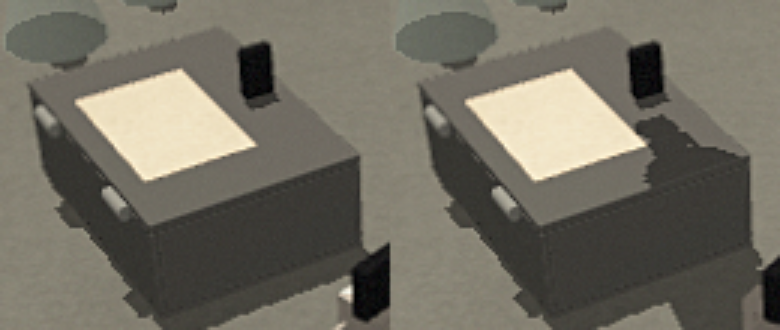

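View pics/w4.png

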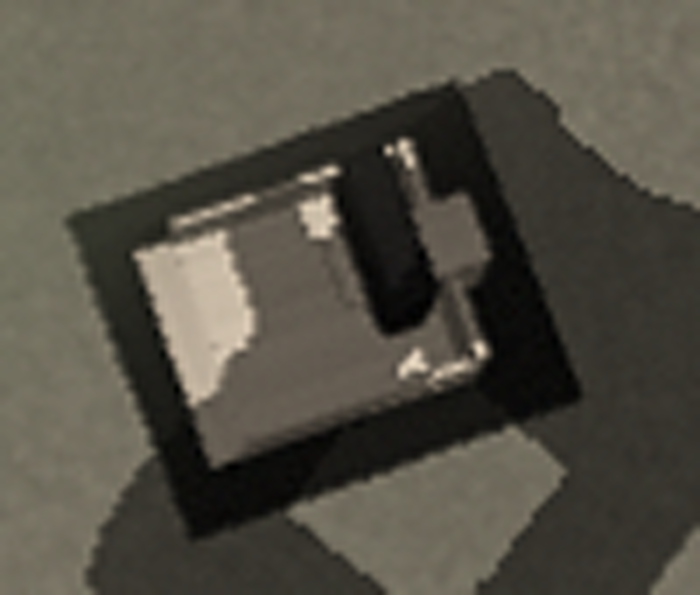

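View pics/w3.png

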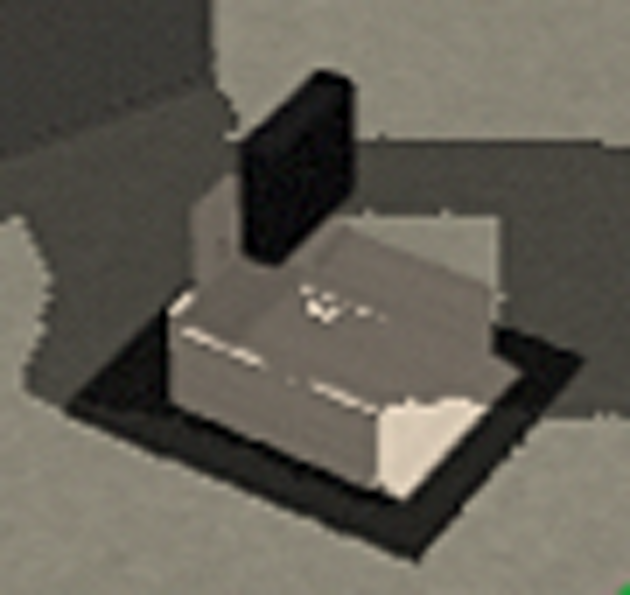

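The lid looks identical to the first picture (shut), and the scoop stands upright and centred on the mat. The bystanders are in place and the robot touches nothing, so I'll hand in.

```bash
python3 -c "
from station import ctrl
print(ctrl.finish_job())"
```

```text
the job is handed in; nothing more can be done
None
```

The job is handed in at about 74 s of the 210 s limit. I opened the lid onto its stop and moved all 8 balls into the case in three scoopfuls of 2, 2 and 4. Then I stood the scoop on its mat, guided the lid down shut, and raised the arm clear.

**Last checks:**
- All 8 balls were counted in the case before the lid closed, and the tray is empty.
- The scoop stands upright and roughly centred on the mat in both views.
- The lid looks the same as in the first, shut picture, judged by eye.
- The bystanders and the yellow ball look unmoved, also judged by eye, and the contact force is about 0.

**What went wrong or disagreed:**
- **First scoop grasp:** it sat 16 mm off-centre along the handle, possibly because the scoop was nudged beforehand. I measured the offset and corrected for it.
- **Scoop knocked off the mat:** after my first placement it moved several centimetres. I regrasped it centrally and placed it again.

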